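Load a bench shaker with sample tins and lock the hold-down stack on its post

ROBOT

A 6-joint arm with a two-finger parallel gripper is mounted at the origin on the work surface. World frame = base frame: x ahead of the robot, y to its left, z up, the work surface at z = 0. Lengths are in m, angles in rad, forces in N, time in s.
With the tool pointing down it reaches from about 0.425 to 0.95 m from the base axis. Payload 3.5 kg.
Tool frame: the origin (TCP) lies on the mounting face of the last link; the fingertips stand 173 mm ahead of it and the grasp point (between the pads) lies 155 mm ahead of it; z points along the fingers, x is the direction in which the jaws open and shut, and the axes are right-handed (so a half turn about z gives the same grasp; the last joint's range is limited). The gripper opens to 85 mm and grips with 20 to 120 N. Pads are 22 mm wide; open, the fingers measure 114 mm over their backs; the gripper's body (76 mm by 85 mm) begins 54 mm behind the grasp point. The pads swing forward as they close: fully open they stand 13 mm farther back than shut.
Start: joints at [-1.388, 0.286, 1.577, -0, 1.279, -0.15], TCP at [0.221, -0.638, 0.405] pointing down, gripper open.
Joint ranges: [-2.77, 2.77], [-0.9, 2.22], [0.21, 2.48], [-1.53, 4.67], [0.24, 2.81], [-2.84, 2.84]. Speed limits (rad/s): [2.79, 2.79, 3.14, 3.14, 3.14, 3.14].

INTERFACE

Orientations are given as a unit quaternion [x, y, z, w].
In Python, from plant import get_state, read_camera, sign_off gives the robot as it stands.
- The arm moves only by the shell command python3 -m jog 'ROWS' [FORCE]. ROWS is JSON, a list of rows, each an object of numbers: "grip": the closure, from 0 (fully open) to 1 (shut); "x", "y", "z": the shift along the tool's x, y, z in mm; "rx", "ry", "rz": the turn, a rotation vector about the tool's x, y, z in degrees. A call has 1 to 8 rows; each row shifts and turns the commanded pose from where the row before left it, along the tool's axes as they then stand; what a row does not reach is not made up. A row lasts 1/12 s, in which the tool goes at most 41.7 mm and 7.16 degrees, less where a joint would pass 70% of its speed; a pose out of reach is approached as far as the arm can. A call with a gripper value outside its range is refused whole. The fingers move at their own pace and stop on an object; FORCE is the grip in N (left out, the last holds). Time passes only in rows, so rows that do not move let the fingers close. It gives the time, the measured TCP pose, the force and the opening at its end, in the units of the state.
- get_state(): the state, without advancing time (a new reading comes with each control period).
- read_camera(name): name is "scene" or "top"; returns a dict with "frame" (480x640x3 uint8, red, green, blue), "intrinsics" (3x3 intrinsics, pixels), "R" (3x3) and "t" (3): a world point X has camera coordinates R X + t. Camera axes: x right, y down, z forward; pixel columns grow to the right and rows downward; lengths in m; the calibration is good to about 2 mm. A picture is of the moment at which its call begins. There is no depth.
- sign_off(): hands the job in, once; it reports no verdict.
The state is a dict: "time": time; "qpos": joint angles; "dq": joint speeds; "joint_efforts": joint torques, N m; "eef_pos": TCP position; "tcp_rot": TCP orientation; "contact_force": force on the tool from outside, world axes, zero at the start; "wrist_torque": the same for the moment, N m; "opening": opening from 0.0 (shut) to 1.0 (fully open).
Only numpy, scipy, OpenCV 4.12 (cv2) and the standard library are available. Lean on these libraries where they do the work, as an engineer would, in place of code of your own. Each camera call takes 0.05 s, during which the arm holds its last target.

TASK

Get the bench shaker ready for a run: lay every sample tin in its cradle as a level-lying pyramid, first filling the three grooves and then saddling the remaining tins into the gaps on top, all centred end to end on the cradle. Slide the tall spacer tube onto the steel post, and once the tins and spacer are in, lock the load by stacking on the post, in this order and each fully home, the hold-down bar (its other end resting on the pillar), the clamp ring, and last the knob cap. Leave the other labware standing where it is.

Things in the scene. Friction and masses are not known exactly. Their poses are not given: they have to be found in the camera images.
- shaker: bench shaker, fixed: low white cabinet 150 (x) x 280 (y) mm, aluminium platform face 50 mm above the bench. Origin on the bench under its centre, z up; black display on the -x side. Mid-platform, three grooves along x, 40 mm apart, between black ridges 46 long, 9 wide, 8 high at y = -60, -20, 20, 60. Steel post at y = +100, square pillar at y = -100.
- groove0 (a point): centre point of a tin lying in groove 0 (shaker y = -40 mm), 18 mm above the platform face; axes as the shaker's
- groove1 (a point): centre point of a tin lying in groove 1 (shaker y = 0 mm), 18 mm above the platform face; axes as the shaker's
- groove2 (a point): centre point of a tin lying in groove 2 (shaker y = 40 mm), 18 mm above the platform face; axes as the shaker's
- gap0 (a point): centre point of a tin saddled on the tins of grooves 0 and 1 (shaker y = -20 mm), 29.9 mm higher than the grooves' points; axes as the shaker's
- gap1 (a point): centre point of a tin saddled on the tins of grooves 1 and 2 (shaker y = 20 mm), 29.9 mm higher than the grooves' points; axes as the shaker's
- post_foot (a point): the foot of the steel post on its axis, at the platform face; z up along the post, which is 16 mm in diameter, 108 high above this point, with a tapered tip
- pillar_top (a point): centre of the pillar's top face (30 x 24 mm), 72 mm above the platform face, as high as the top of the seated spacer
- tin0: sample tin, a plain closed aluminium cylinder 36 mm in diameter and 64 mm long with flat ends, 80 to 170 g, lying on the bench; origin at its centre, x along its axis. It can be gripped by its two end faces (64 mm apart). All tins are alike and any may go in any place; four or five are present
- tin1: sample tin, a plain closed aluminium cylinder 36 mm in diameter and 64 mm long with flat ends, 80 to 170 g, lying on the bench; origin at its centre, x along its axis. It can be gripped by its two end faces (64 mm apart). All tins are alike and any may go in any place; four or five are present
- tin2: sample tin, a plain closed aluminium cylinder 36 mm in diameter and 64 mm long with flat ends, 80 to 170 g, lying on the bench; origin at its centre, x along its axis. It can be gripped by its two end faces (64 mm apart). All tins are alike and any may go in any place; four or five are present
- tin3: sample tin, a plain closed aluminium cylinder 36 mm in diameter and 64 mm long with flat ends, 80 to 170 g, lying on the bench; origin at its centre, x along its axis. It can be gripped by its two end faces (64 mm apart). All tins are alike and any may go in any place; four or five are present
- tin4: sample tin, a plain closed aluminium cylinder 36 mm in diameter and 64 mm long with flat ends, 80 to 170 g, lying on the bench; origin at its centre, x along its axis. It can be gripped by its two end faces (64 mm apart). All tins are alike and any may go in any place; four or five are present
- spacer: spacer: white plastic tube standing upright, 72 mm tall, outside 40, bore 22 mm; origin at its centre (36 mm above its foot), z along the tube
- bar: hold-down bar: flat aluminium bar 246 (y) x 44 (x) x 6 mm, flat, with a black grip rib on its middle, 70 long (y), 16 wide (x), rising 34 mm above the upper face. Origin at the centre of the underside, z up; a 22 mm hole for the post lies 100 mm towards +y. About 220 g
- bar_hole (a point): centre of the bar's hole, at its underside
- bar_end (a point): point 100 mm towards -y from the bar's centre, at its underside, that belongs over the pillar
- ring: clamp ring: flat steel ring, 58 outside, 22 bore, 16 mm thick, lying flat; origin at its centre (8 mm above its underside), z along its axis
- cap: knob cap: black ribbed knob 46 mm in diameter (ribs make it look 49), 42 mm tall, standing with its 22 mm blind hole (22 deep) downwards; origin at the centre of its underside, z up. Seated on the ring its underside is 94 mm above the post's foot; the post then reaches 14 mm into it
- dropper: bystander: amber dropper bottle, 44 dia, 100 tall; origin under its centre
- beaker: bystander: open glass beaker, 68 dia, 90 tall; origin under its centre
- dish: bystander: flat glass dish, 76 dia, 16 tall; origin under its centre
- jar: bystander: white jar with blue lid, 60 dia, 70 tall; origin under its centre
- flask: bystander: clear plastic bottle, 70 dia, 150 tall; origin under its centre
Things that resemble listed ones, but are neither listed nor needed, are in the scene too. What is shaped like the tin4 but blue or turquoise is not meant.

How it is judged:
By the outcome, as a careful person would: the job done as asked, in the order asked, and still so for the second after the job is handed in, with the robot touching nothing.
Of tin0, tin1, tin2, tin3, tin4 only 4 to 5 are there at a start; the rules pass over those that are not, and their reading is None.
At some moment in a run one of ring, cap, bar may be knocked a few centimetres aside while the robot is not near it.
Once in a run the grip may slacken for a moment while it holds something.
It also fails if it takes over 210 s, if anything falls off the work surface, if the arm or the gripper's body presses on something with over 40 N, if the wrist force passes 120 N, or if a joint passes its speed limit or range.

## Working session

There is one attempt and no reset: what is moved stays moved. The work goes in short steps, Python scripts to look and compute and a shell command to move; the robot and the scene stay as the last step left them, time stands still between calls to the robot, and variables do not carry over. Pictures are saved under pics/ and viewed, and the job is handed in when it is done.

```bash
ls; mkdir -p pics
cat > h.py <<'E'
import numpy as np, cv2
from plant import get_state, read_camera
def snap(name,fn=None):
    c=read_camera(name); 
    if fn: cv2.imwrite('pics/'+fn,cv2.cvtColor(c['frame'],cv2.COLOR_RGB2BGR))
    return c
def ray(c,u,v,z):
    R=np.array(c['R']);t=np.array(c['t']);K=np.array(c['intrinsics'])
    d=R.T@np.linalg.solve(K,[u,v,1.]);o=-R.T@t
    return o+d*(z-o[2])/d[2]
def proj(c,X):
    p=np.array(c['intrinsics'])@(np.array(c['R'])@np.array(X)+np.array(c['t']));return p[:2]/p[2]
E
python3 - <<'E'
from h import *
for n in('scene','top'):
    c=snap(n,n+'0.png');print(n,np.round(-np.array(c['R']).T@c['t'],3),np.round(c['R'],3).tolist(),np.round(c['intrinsics'],1).tolist())
s=get_state();print({k:np.round(v,4).tolist() for k,v in s.items()})
E
```

```text
pics
scene [1.251 0.737 0.868] [[-0.695, 0.719, 0.025], [0.415, 0.429, -0.803], [-0.587, -0.548, -0.596]] [[603.0, 0.0, 311.1], [0.0, 603.0, 229.9], [0.0, 0.0, 1.0]]
top [0.292 0.027 1.362] [[0.019, -1.0, -0.006], [-0.986, -0.017, -0.166], [0.166, 0.009, -0.986]] [[511.6, 0.0, 312.5], [0.0, 511.6, 242.2], [0.0, 0.0, 1.0]]
{'time': 0.1, 'qpos': [-1.388, 0.2871, 1.578, 0.0, 1.2786, -0.15], 'dq': [-0.0005, -0.0009, -0.003, -0.0007, 0.0019, -0.0011], 'joint_efforts': [0.0003, -40.7299, -29.3698, -0.0002, 0.0034, -0.0], 'eef_pos': [0.2205, -0.6377, 0.4034], 'tcp_rot': [0.8145, -0.5802, -0.0008, -0.0008], 'contact_force': [0.8674, 0.6194, -0.2705], 'wrist_torque': [0.0083, 0.016, 0.0167], 'opening': 0.9995}
```

View pics/scene0.png

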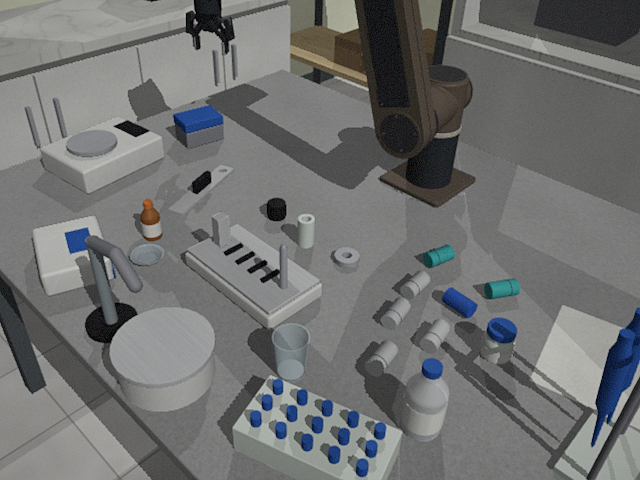

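View pics/top0.png

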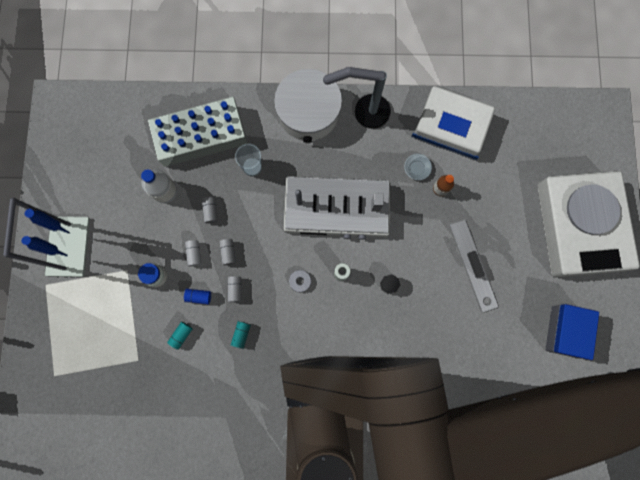

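Run:
```python
from h import *
a=cv2.imread('pics/top0.png')[165:365,150:350]; cv2.imwrite('pics/top0a.png',cv2.resize(a,None,fx=3,fy=3,interpolation=cv2.INTER_CUBIC))
a=cv2.imread('pics/top0.png')[165:325,270:510]; cv2.imwrite('pics/top0b.png',cv2.resize(a,None,fx=3,fy=3,interpolation=cv2.INTER_CUBIC))
a=cv2.imread('pics/scene0.png')[150:350,160:430]; cv2.imwrite('pics/scene0b.png',cv2.resize(a,None,fx=2.9,fy=2.9,interpolation=cv2.INTER_CUBIC))
```

```text
(no output)
```

View pics/top0a.png

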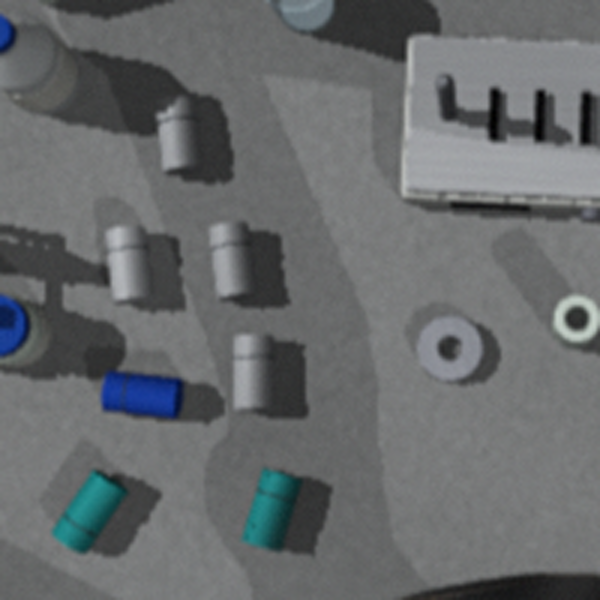

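View pics/top0b.png

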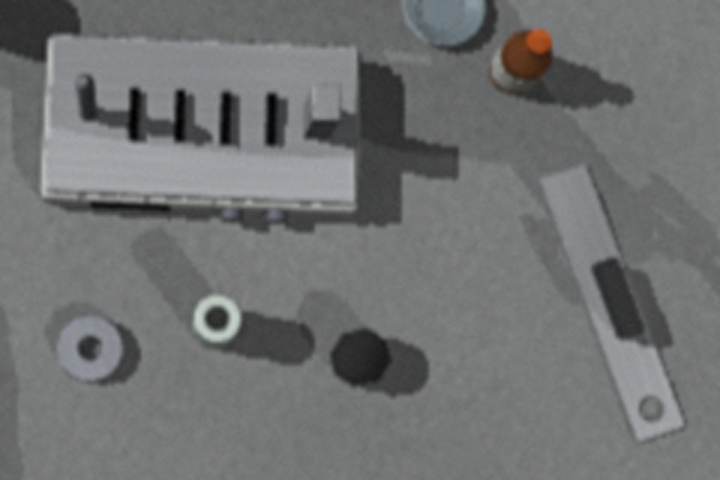

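View pics/scene0b.png

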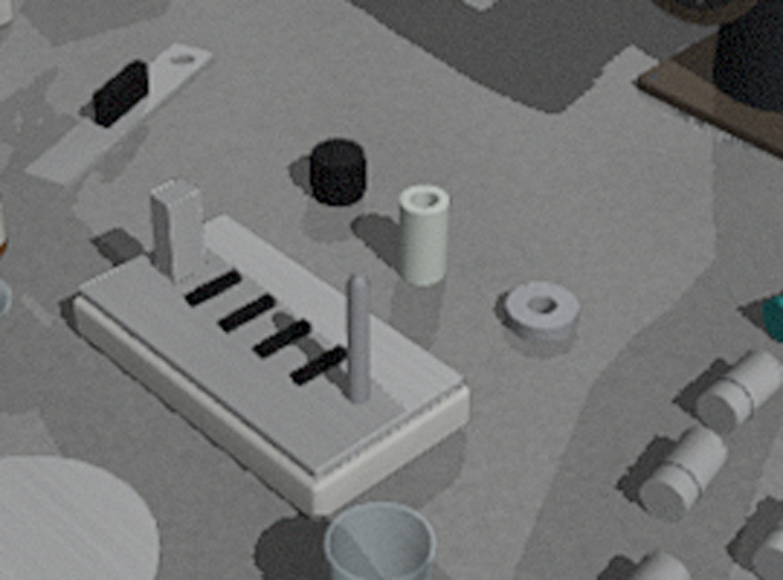

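```bash
cat > m.py <<'E'
from h import *
def blobs(c,mask,amin,box):
    u0,v0,u1,v1=box; m=np.zeros_like(mask);m[v0:v1,u0:u1]=mask[v0:v1,u0:u1]
    n,l,s,ce=cv2.connectedComponentsWithStats(m.astype(np.uint8))
    out=[]
    for i in range(1,n):
        if s[i,4]>=amin:
            out.append((np.round(ce[i],1),s[i,4],s[i,:4]))
    return out
E
python3 - <<'E'
from m import *
for n,box in(('top',(285,175,395,240)),('scene',(210,225,290,300))):
    c=snap(n);g=c['frame'].max(2)
    for b in blobs(c,g<45,15,box):
        print(n,b, np.round(ray(c,*b[0],.056),4))
    
c=snap('top');f=cv2.cvtColor(c['frame'],cv2.COLOR_RGB2HSV)
print(f[252,193],f[252,215],f[262,210],f[290,234],f[210,209],f[280,299],f[240,193])
E
```

```text
top (array([299.4, 198.7]), np.int32(26), array([298, 194,   4,  10], dtype=int32)) [0.6266 0.0758 0.056 ]
top (array([314.5, 202.7]), np.int32(50), array([313, 195,   4,  17], dtype=int32)) [0.6165 0.036  0.056 ]
top (array([329.8, 203.8]), np.int32(52), array([328, 195,   4,  17], dtype=int32)) [ 0.6143 -0.0042  0.056 ]
top (array([345. , 204.3]), np.int32(49), array([344, 196,   3,  17], dtype=int32)) [ 0.6136 -0.044   0.056 ]
top (array([360.1, 204.3]), np.int32(50), array([359, 197,   4,  16], dtype=int32)) [ 0.6143 -0.0835  0.056 ]
top (array([312.4, 233.6]), np.int32(49), array([300, 233,  27,   3], dtype=int32)) [0.5341 0.0399 0.056 ]
scene (array([233. , 248.9]), np.int32(88), array([224, 244,  19,  11], dtype=int32)) [ 0.6207 -0.0794  0.056 ]
scene (array([244.6, 257.6]), np.int32(90), array([236, 252,  18,  12], dtype=int32)) [ 0.6223 -0.0396  0.056 ]
scene (array([257.1, 266.4]), np.int32(98), array([248, 261,  19,  12], dtype=int32)) [6.227e-01 4.000e-04 5.600e-02]
scene (array([269.8, 275.6]), np.int32(98), array([260, 270,  20,  13], dtype=int32)) [0.6237 0.0403 0.056 ]
[108   9 141] [ 80   7 104] [120   3  76] [102  10 132] [108  10 131] [ 0  0 49] [ 60   2 117]
```

```bash
python3 - <<'E'
from h import *
def crop(n,src,u0,v0,u1,v1,f):
    a=cv2.imread('pics/'+src)[v0:v1,u0:u1]; a=cv2.resize(a,None,fx=f,fy=f,interpolation=cv2.INTER_CUBIC)
    for u in range((u0+9)//10*10,u1,10):
        cv2.putText(a,str(u),(int((u-u0+.5)*f)-10,10),0,.35,(0,255,255),1);cv2.line(a,(int((u-u0+.5)*f),12),(int((u-u0+.5)*f),18),(0,255,255),1)
    for v in range((v0+9)//10*10,v1,10):
        cv2.putText(a,str(v),(0,int((v-v0+.5)*f)+4),0,.35,(0,255,255),1);cv2.line(a,(24,int((v-v0+.5)*f)),(30,int((v-v0+.5)*f)),(0,255,255),1)
    cv2.imwrite('pics/'+n,a)
crop('s_top.png','top0.png',278,170,398,246,6.6)
crop('s_scene.png','scene0.png',180,205,330,325,5.3)
E
cat >> h.py <<'E'
def crop(n,img,u0,v0,u1,v1,f):
    a=cv2.cvtColor(img,cv2.COLOR_RGB2BGR)[v0:v1,u0:u1]; a=cv2.resize(a,None,fx=f,fy=f,interpolation=cv2.INTER_CUBIC)
    for u in range((u0+9)//10*10,u1,10):
        cv2.putText(a,str(u),(int((u-u0+.5)*f)-10,10),0,.35,(0,255,255),1);cv2.line(a,(int((u-u0+.5)*f),12),(int((u-u0+.5)*f),18),(0,255,255),1)
    for v in range((v0+9)//10*10,v1,10):
        cv2.putText(a,str(v),(0,int((v-v0+.5)*f)+4),0,.35,(0,255,255),1);cv2.line(a,(24,int((v-v0+.5)*f)),(30,int((v-v0+.5)*f)),(0,255,255),1)
    cv2.imwrite('pics/'+n,a)
E
```

```text
(no output)
```

View pics/s_top.png

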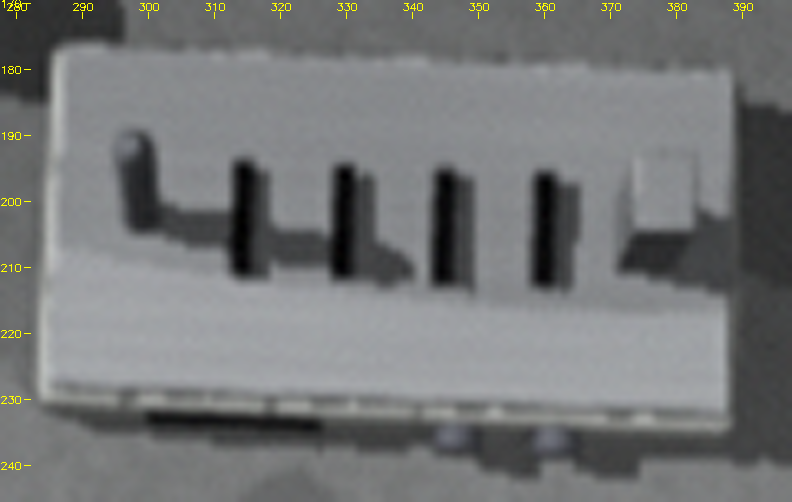

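View pics/s_scene.png

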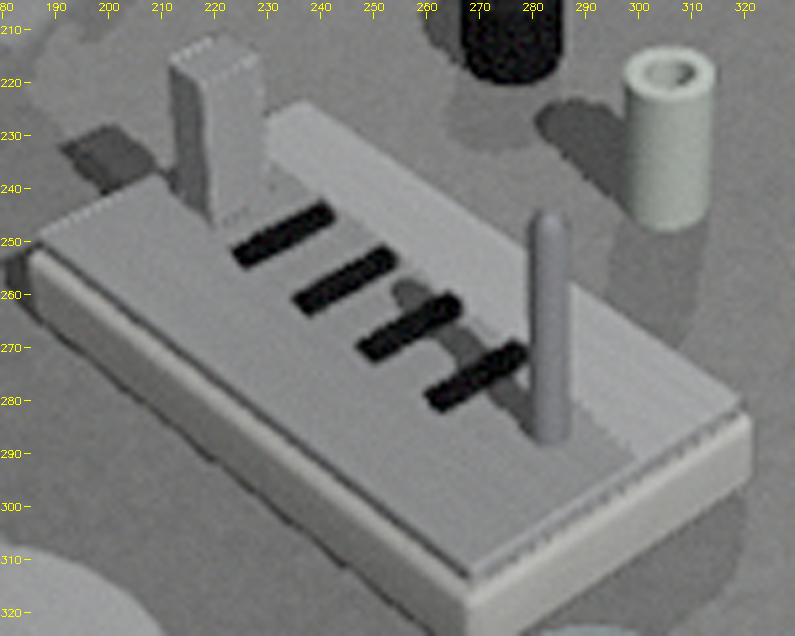

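Run:
```python
from h import *
T=snap('top');S=snap('scene')
def tri(ut,us):
    A=[];b=[]
    for c,p in((T,ut),(S,us)):
        R=np.array(c['R']);d=R.T@np.linalg.solve(np.array(c['intrinsics']),[*p,1.]);d/=np.linalg.norm(d);o=-R.T@np.array(c['t'])
        P=np.eye(3)-np.outer(d,d);A.append(P);b.append(P@o)
    return np.linalg.lstsq(np.vstack(A),np.hstack(b),rcond=None)[0]
p=lambda *a:print(a[0],np.round(a[1],4))
p('posttop T',ray(T,297.3,191.5,.156));p('posttop S',ray(S,283,245,.156));p('tri',tri((297.3,191.5),(283,245)))
p('foot T',ray(T,299.2,201.2,.05));p('foot S',ray(S,284,286,.05))
p('pillar T',ray(T,378.2,198.8,.122))
for q in((213,211),(229,215),(219,219)):p('pillar S',ray(S,*q,.122))
for q in((286,177),(388.3,180.5),(284,230),(387.5,234)):p('corner T',ray(T,*q,.05))
for q in((320,281),(268.5,314),(187,249.5),(237,224)):p('corner S',ray(S,*q,.05))
for q in((298.5,188),):pass
# ridge top far end & near
for u,a,b in((314.5,194,212),(330,194.5,212),(345,195,213),(360,196,213.3)):p('ridge T',np.r_[ray(T,u-.3,a-.3,.058),ray(T,u-.3,b,.05)])
```

```text
posttop T [0.6189 0.0776 0.156 ]
posttop S [0.6223 0.0782 0.156 ]
tri [0.62   0.077  0.1539]
foot T [0.6214 0.0764 0.05  ]
foot S [0.6203 0.0786 0.05  ]
pillar T [ 0.6128 -0.1229  0.122 ]
pillar S [ 0.618  -0.1438  0.122 ]
pillar S [ 0.6029 -0.1085  0.122 ]
pillar S [ 0.6275 -0.1117  0.122 ]
corner T [0.6869 0.113  0.05  ]
corner T [ 0.6818 -0.1585  0.05  ]
corner T [0.5435 0.1143 0.05  ]
corner T [ 0.5375 -0.1556  0.05  ]
corner S [0.5572 0.1191 0.05  ]
corner S [0.6968 0.1154 0.05  ]
corner S [ 0.6885 -0.1529  0.05  ]
corner S [ 0.5502 -0.1497  0.05  ]
ridge T [0.6403 0.0372 0.058  0.5929 0.0363 0.05  ]
ridge T [ 0.6396 -0.0035  0.058   0.5936 -0.0043  0.05  ]
ridge T [ 0.6389 -0.0429  0.058   0.5916 -0.0437  0.05  ]
ridge T [ 0.6369 -0.0822  0.058   0.5915 -0.083   0.05  ]
```

```bash
cat > tins.py <<'E'
from m import *
def tins(T,boxes,thr=118,z=.018):
    f=cv2.GaussianBlur(T['frame'],(0,0),.7).astype(int);g=f.max(2)
    out=[]
    for (u0,v0,u1,v1) in boxes:
        m=np.zeros(g.shape,np.uint8);m[v0:v1,u0:u1]=(g[v0:v1,u0:u1]>thr)
        cs,_=cv2.findContours(m,cv2.RETR_EXTERNAL,cv2.CHAIN_APPROX_NONE)
        c=max(cs,key=cv2.contourArea);r=cv2.minAreaRect(c);b=cv2.boxPoints(r)
        P=np.array([ray(T,*q,z)[:2] for q in b]);e1=P[1]-P[0];e2=P[2]-P[1]
        if np.linalg.norm(e1)<np.linalg.norm(e2):e1,e2=e2,e1
        L,W=np.linalg.norm(e1),np.linalg.norm(e2);a=np.degrees(np.arctan2(e1[1],e1[0]))
        out.append((np.round(r[0],1),np.round(P.mean(0),4),round(L,4),round(W,4),round((a+90)%180-90,1)))
    return out
E
python3 - <<'E'
from tins import *
T=snap('top')
f=T['frame'];
for t in tins(T,[(200,195,220,226),(183,236,202,269),(217,235,237,268),(225,273,244,306)]):print(*t)
crop('tc.png',f,175,190,255,310,5)
E
```

```text
[206.5 210.5] [0.5995 0.3268] 0.058 0.019 3.1
[189.  253.5] [0.4818 0.3672] 0.0779 0.0321 3.5
[223.6 250.9] [0.4903 0.2754] 0.0656 0.0209 10.1
[231.  288.5] [0.391  0.2513] 0.0656 0.0211 2.5
```

View pics/tc.png

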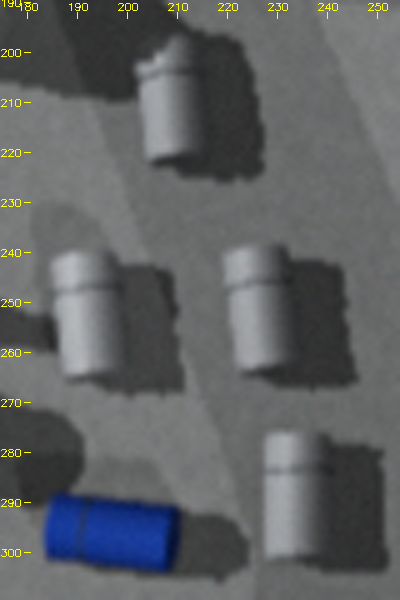

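```bash
python3 - <<'E'
from h import *
T=snap('top')
for n,a,b in(('A',(208,197.5),(209.5,222.5)),('B',(191.3,239.3),(193.3,265.9)),('C',(225.3,238.1),(227.3,264.7)),('D',(233.8,275.8),(233.1,301))):
    p=ray(T,*a,.03);q=ray(T,*b,.010);d=p-q
    print(n,np.round((p+q)/2,4),np.hypot(*d[:2]),np.degrees(np.arctan2(d[1],d[0])), np.hypot(*((p+q)/2)[:2]))
S=snap('scene')
for q in((415,284),(397,312),(436,334),(382,357)):print(np.round(ray(S,*q,.02),4))
E
cat >> h.py <<'E'
def go(x,y,z,yaw):
    """grasp-point world target, yaw deg of tool x; prints shifts in current tool axes (tool down)"""
    s=get_state();from scipy.spatial.transform import Rotation as Ro
    R=Ro.from_quat(s['tcp_rot']).as_matrix();p=np.array(s['eef_pos'])
    g=p+R[:,2]*.155
    d=R.T@(np.array([x,y,z])-g)*1000
    cy=np.degrees(np.arctan2(R[1,0],R[0,0]));r=(cy-yaw+90)%180-90
    tilt=R[:,2]
    print('t',round(s['time'],2),'grasp',np.round(g,4),'yaw %.2f'%cy,'shift mm',np.round(d,1),'rz %.1f'%r,'tilt',np.round(tilt[:2],4),'q6 %.2f'%s['qpos'][5],'open %.3f'%s['opening'],'F',np.round(s['contact_force'],1))
E
python3 -c "
from h import *
go(.487,.2745,.15,3)"
```

```text
A [0.6003 0.3204 0.02  ] 0.06431470592941248 2.9122245977542907 0.680479783321903
B [0.4838 0.358  0.02  ] 0.06847574305086923 3.756685050386393 0.6018811162061083
C [0.4886 0.2679 0.02  ] 0.06848173266254638 4.221926816579561 0.5572283715657941
D [0.391  0.2445 0.02  ] 0.06454855278700647 -1.920877851793731 0.46112923622492746
[0.3945 0.244  0.02  ]
[0.4893 0.2688 0.02  ]
[0.4835 0.3588 0.02  ]
[0.6034 0.3216 0.02  ]
t 0.5 grasp [ 0.2205 -0.6379  0.2497] yaw -70.93 shift mm [-775.3 -549.9   99.7] rz -73.9 tilt [-0.  0.] q6 -0.15 open 1.001 F [ 0.5 -0.4 -0.2]
```

```bash
python3 -m jog '[{"x":12,"y":-38,"rz":-7},{"x":12,"y":-38},{"x":12,"y":-38},{"x":12,"y":-38},{"x":12,"y":-38},{"x":12,"y":-38},{"rz":-7},{"rz":-7}]'; python3 -m jog '[{"rz":-7},{"rz":-7},{"rz":-7},{"rz":-7},{"rz":-7},{"rz":-7},{"rz":-7},{"rz":-4.9}]'; python3 -c "
from h import *
go(.489,.2685,.15,4)"
```

```text
t 0.5 grasp [ 0.2205 -0.6379  0.2497] yaw -70.93 shift mm [-769.  -549.8   99.7] rz -74.9 tilt [-0.  0.] q6 -0.15 open 1.001 F [ 0.5 -0.4 -0.2]$[0]: bad value
$[0]: bad value
```

```bash
python3 -m jog '[{"grip":0,"x":0,"y":0,"z":0,"rx":0,"ry":0,"rz":-7}]'; python3 -m jog '[{"grip":0,"rz":-7}]'; python3 -m jog --help | head -20
```

```text
time: 0.58
eef_pos: [0.2205, -0.6379, 0.4047]
tcp_rot: [0.849, -0.529, -0.0, 0.0]
contact_force: [0.2, 0.9, 0.6]
opening: 0.999$[0]: bad value
invalid input: not JSON, or not a number
```

```bash
python3 -m jog '[{"grip":0,"x":0,"y":0,"z":0,"rx":0,"ry":0,"rz":-7},{"grip":0,"x":0,"y":0,"z":0,"rx":0,"ry":0,"rz":-7},{"grip":0,"x":0,"y":0,"z":0,"rx":0,"ry":0,"rz":-7},{"grip":0,"x":0,"y":0,"z":0,"rx":0,"ry":0,"rz":-7},{"grip":0,"x":0,"y":0,"z":0,"rx":0,"ry":0,"rz":-7},{"grip":0,"x":0,"y":0,"z":0,"rx":0,"ry":0,"rz":-7},{"grip":0,"x":0,"y":0,"z":0,"rx":0,"ry":0,"rz":-7},{"grip":0,"x":0,"y":0,"z":0,"rx":0,"ry":0,"rz":-7}]'; python3 -m jog '[{"grip":0,"x":0,"y":0,"z":0,"rx":0,"ry":0,"rz":-7},{"grip":0,"x":0,"y":0,"z":0,"rx":0,"ry":0,"rz":-4.9},{"grip":0,"x":40,"y":0,"z":0,"rx":0,"ry":0,"rz":0},{"grip":0,"x":40,"y":0,"z":0,"rx":0,"ry":0,"rz":0},{"grip":0,"x":40,"y":0,"z":0,"rx":0,"ry":0,"rz":0},{"grip":0,"x":40,"y":0,"z":0,"rx":0,"ry":0,"rz":0},{"grip":0,"x":40,"y":0,"z":0,"rx":0,"ry":0,"rz":0},{"grip":0,"x":40,"y":0,"z":0,"rx":0,"ry":0,"rz":0}]'; python3 -c "
from h import *
go(.489,.2685,.15,4)"
```

```text
time: 1.25
eef_pos: [0.2205, -0.638, 0.4048]
tcp_rot: [0.998, -0.066, 0.0, 0.0]
contact_force: [0.6, 0.1, -0.8]
opening: 1.003
time: 1.92
eef_pos: [0.4618, -0.6209, 0.4049]
tcp_rot: [0.999, 0.035, 0.0, 0.0]
contact_force: [-0.5, -0.4, -0.4]
opening: 1.004
t 1.92 grasp [ 0.4618 -0.621   0.2499] yaw 3.96 shift mm [  88.5 -885.5   99.6] rz -0.0 tilt [ 0.0001 -0.0002] q6 -1.13 open 1.004 F [-0.5 -0.4 -0.4]
```

```bash
python3 -m jog '[{"grip":0,"x":4,"y":-40,"z":0,"rx":0,"ry":0,"rz":0},{"grip":0,"x":4,"y":-40,"z":0,"rx":0,"ry":0,"rz":0},{"grip":0,"x":4,"y":-40,"z":0,"rx":0,"ry":0,"rz":0},{"grip":0,"x":4,"y":-40,"z":0,"rx":0,"ry":0,"rz":0},{"grip":0,"x":4,"y":-40,"z":0,"rx":0,"ry":0,"rz":0},{"grip":0,"x":4,"y":-40,"z":0,"rx":0,"ry":0,"rz":0},{"grip":0,"x":4,"y":-40,"z":0,"rx":0,"ry":0,"rz":0},{"grip":0,"x":4,"y":-40,"z":0,"rx":0,"ry":0,"rz":0}]'; python3 -m jog '[{"grip":0,"x":4,"y":-40,"z":0,"rx":0,"ry":0,"rz":0},{"grip":0,"x":4,"y":-40,"z":0,"rx":0,"ry":0,"rz":0},{"grip":0,"x":4,"y":-40,"z":0,"rx":0,"ry":0,"rz":0},{"grip":0,"x":4,"y":-40,"z":0,"rx":0,"ry":0,"rz":0},{"grip":0,"x":4,"y":-40,"z":0,"rx":0,"ry":0,"rz":0},{"grip":0,"x":4,"y":-40,"z":0,"rx":0,"ry":0,"rz":0},{"grip":0,"x":4,"y":-40,"z":0,"rx":0,"ry":0,"rz":0},{"grip":0,"x":4,"y":-40,"z":0,"rx":0,"ry":0,"rz":0}]';  python3 -c "
from h import *
go(.489,.2685,.15,4)"
```

```text
time: 2.58
eef_pos: [0.4694, -0.298, 0.4049]
tcp_rot: [0.999, 0.034, 0.0, 0.0]
contact_force: [1.2, -0.2, 0.4]
opening: 1.003
time: 3.25
eef_pos: [0.479, 0.0235, 0.4052]
tcp_rot: [0.999, 0.034, 0.001, 0.0]
contact_force: [0.8, -0.5, -0.8]
opening: 1.001
t 3.25 grasp [0.4792 0.0234 0.2502] yaw 3.95 shift mm [  26.5 -243.8  100.2] rz -0.0 tilt [ 0.0013 -0.0002] q6 -0.23 open 1.001 F [ 0.8 -0.5 -0.8]
```

```bash
python3 -m jog '[{"grip":0,"x":4,"y":-38,"z":0,"rx":0,"ry":0,"rz":0},{"grip":0,"x":4,"y":-37,"z":10,"rx":0,"ry":0,"rz":0},{"grip":0,"x":4,"y":-37,"z":15,"rx":0,"ry":0,"rz":0},{"grip":0,"x":4,"y":-37,"z":15,"rx":0,"ry":0,"rz":0},{"grip":0,"x":4,"y":-37,"z":15,"rx":0,"ry":0,"rz":0},{"grip":0,"x":4,"y":-37,"z":15,"rx":0,"ry":0,"rz":0},{"grip":0,"x":0,"y":0,"z":25,"rx":0,"ry":0,"rz":0},{"grip":0,"x":0,"y":0,"z":0,"rx":0,"ry":0,"rz":0}]';  python3 -c "
from h import *
go(.489,.2685,.026,4)
s=snap('scene');t=snap('top')
crop('g1s.png',s['frame'],350,180,480,320,4);crop('g1t.png',t['frame'],160,200,300,320,4)
"
```

```text
time: 3.92
eef_pos: [0.4861, 0.2471, 0.3049]
tcp_rot: [0.999, 0.036, -0.004, 0.001]
contact_force: [-0.4, -0.7, -1.8]
opening: 1.001
t 3.92 grasp [0.4847 0.2467 0.1499] yaw 4.18 shift mm [  6.9 -21.7 123.8] rz 0.2 tilt [-0.0085 -0.0026] q6 0.21 open 1.001 F [-0.4 -0.7 -1.8]
```

View pics/g1s.png

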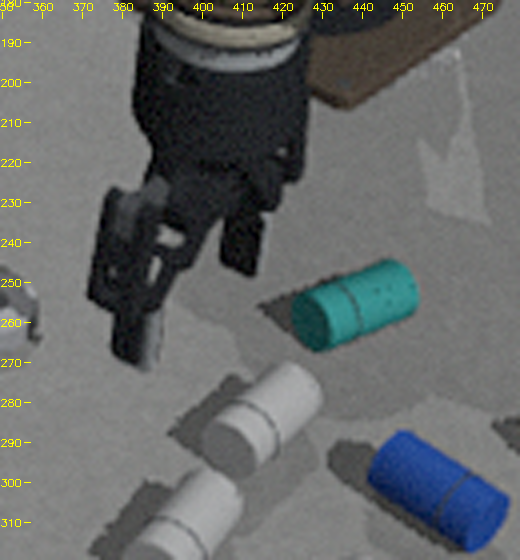

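View pics/g1t.png

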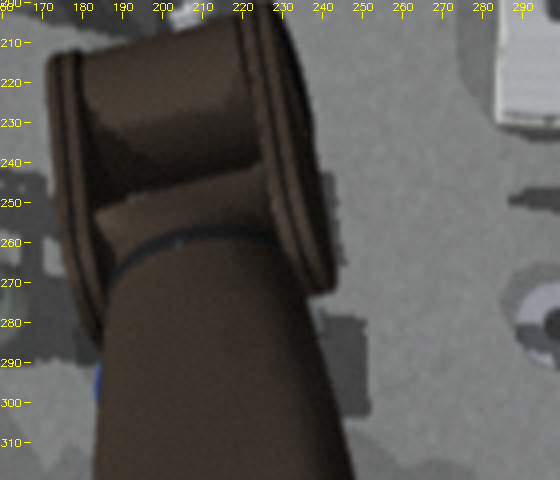

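```bash
python3 -m jog '[{"grip":0,"x":6,"y":-22,"z":0,"rx":0,"ry":0,"rz":0},{"grip":0,"x":0,"y":0,"z":30,"rx":0,"ry":0,"rz":0},{"grip":0,"x":0,"y":0,"z":30,"rx":0,"ry":0,"rz":0},{"grip":0,"x":0,"y":0,"z":15,"rx":0,"ry":0,"rz":0},{"grip":0,"x":0,"y":0,"z":0,"rx":0,"ry":0,"rz":0},{"grip":0,"x":0,"y":0,"z":0,"rx":0,"ry":0,"rz":0}]';  python3 -c "
from h import *
go(.489,.2685,.018,4)
s=snap('scene')
crop('g2s.png',s['frame'],350,180,480,320,4)
"
```

```text
time: 4.52
eef_pos: [0.4932, 0.2671, 0.2358]
tcp_rot: [0.999, 0.034, 0.0, -0.0]
contact_force: [0.8, -0.1, 0.0]
opening: 0.999
t 4.52 grasp [0.4934 0.2672 0.0808] yaw 3.87 shift mm [-4.3 -1.6 62.8] rz -0.1 tilt [0.0008 0.0001] q6 0.25 open 0.999 F [ 0.8 -0.1  0. ]
```

View pics/g2s.png

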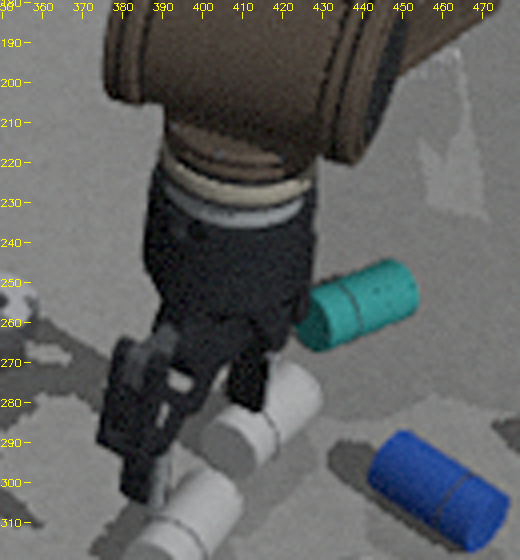

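```bash
python3 -m jog '[{"grip":0,"x":-4,"y":-1,"z":0,"rx":0,"ry":0,"rz":0},{"grip":0,"x":0,"y":0,"z":25,"rx":0,"ry":0,"rz":0},{"grip":0,"x":0,"y":0,"z":25,"rx":0,"ry":0,"rz":0},{"grip":0,"x":0,"y":0,"z":12,"rx":0,"ry":0,"rz":0},{"grip":0,"x":0,"y":0,"z":0,"rx":0,"ry":0,"rz":0},{"grip":0,"x":0,"y":0,"z":0,"rx":0,"ry":0,"rz":0}]';  python3 -c "
from h import *
go(.489,.2685,.018,4)
s=snap('scene')
crop('g3s.png',s['frame'],350,180,480,320,4)
"
```

```text
time: 5.07
eef_pos: [0.4887, 0.2688, 0.1734]
tcp_rot: [0.999, 0.035, 0.0, -0.0]
contact_force: [0.6, 0.5, 1.2]
opening: 1.002
t 5.07 grasp [0.4887 0.2688 0.0184] yaw 3.96 shift mm [0.3 0.4 0.4] rz -0.0 tilt [0.0002 0.0001] q6 0.25 open 1.002 F [0.6 0.5 1.2]
```

View pics/g3s.png

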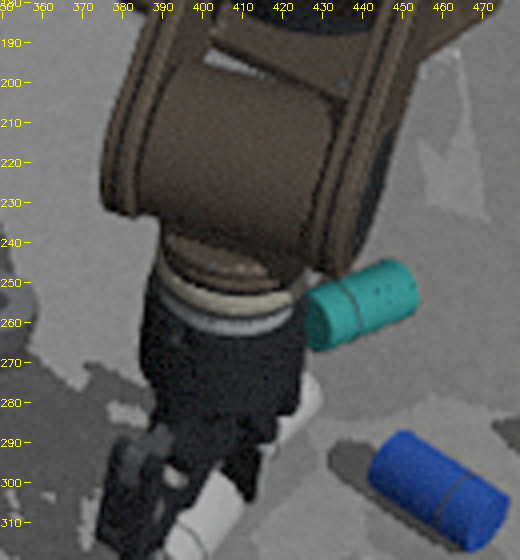

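```bash
python3 -m jog '[{"grip":1,"x":0,"y":0,"z":0,"rx":0,"ry":0,"rz":0},{"grip":1,"x":0,"y":0,"z":0,"rx":0,"ry":0,"rz":0},{"grip":1,"x":0,"y":0,"z":0,"rx":0,"ry":0,"rz":0},{"grip":1,"x":0,"y":0,"z":0,"rx":0,"ry":0,"rz":0},{"grip":1,"x":0,"y":0,"z":0,"rx":0,"ry":0,"rz":0},{"grip":1,"x":0,"y":0,"z":0,"rx":0,"ry":0,"rz":0}]' 60;  python3 -c "
from h import *
go(.489,.2685,.1,4)
"
```

```text
time: 5.62
eef_pos: [0.4897, 0.2693, 0.1753]
tcp_rot: [0.999, 0.035, 0.002, -0.001]
contact_force: [-0.2, 0.5, 5.9]
opening: 0.757
t 5.62 grasp [0.4903 0.2695 0.0203] yaw 3.97 shift mm [ -1.1   0.9 -79.7] rz -0.0 tilt [0.0041 0.0015] q6 0.25 open 0.757 F [-0.2  0.5  5.9]
```

```bash
python3 -m jog '[{"grip":1,"x":0,"y":0,"z":-15,"rx":0,"ry":0,"rz":0},{"grip":1,"x":0,"y":0,"z":-40,"rx":0,"ry":0,"rz":0},{"grip":1,"x":0,"y":0,"z":-40,"rx":0,"ry":0,"rz":0},{"grip":1,"x":0,"y":0,"z":-40,"rx":0,"ry":0,"rz":0},{"grip":1,"x":0,"y":0,"z":-40,"rx":0,"ry":0,"rz":5.5},{"grip":1,"x":0,"y":0,"z":-15,"rx":0,"ry":0,"rz":0},{"grip":1,"x":0,"y":0,"z":0,"rx":0,"ry":0,"rz":0},{"grip":1,"x":0,"y":0,"z":0,"rx":0,"ry":0,"rz":0}]';  python3 -c "
from h import *
go(.6165,-.0625,.15,-1.5)
"
```

```text
time: 6.28
eef_pos: [0.4884, 0.2688, 0.364]
tcp_rot: [1.0, -0.013, 0.001, -0.0]
contact_force: [-0.4, -0.1, -1.2]
opening: 0.753
t 6.28 grasp [0.4888 0.2689 0.209 ] yaw -1.51 shift mm [136.3 328.   59.1] rz -0.0 tilt [0.0027 0.0009] q6 0.35 open 0.753 F [-0.4 -0.1 -1.2]
```

```bash
python3 -m jog '[{"grip":1,"x":15,"y":36,"z":0,"rx":0,"ry":0,"rz":0},{"grip":1,"x":15,"y":36,"z":0,"rx":0,"ry":0,"rz":0},{"grip":1,"x":15,"y":36,"z":0,"rx":0,"ry":0,"rz":0},{"grip":1,"x":15,"y":36,"z":0,"rx":0,"ry":0,"rz":0},{"grip":1,"x":15,"y":37,"z":0,"rx":0,"ry":0,"rz":0},{"grip":1,"x":15,"y":37,"z":0,"rx":0,"ry":0,"rz":0},{"grip":1,"x":15,"y":37,"z":0,"rx":0,"ry":0,"rz":0},{"grip":1,"x":15,"y":37,"z":0,"rx":0,"ry":0,"rz":0}]';python3 -m jog '[{"grip":1,"x":16,"y":36,"z":0,"rx":0,"ry":0,"rz":0},{"grip":1,"x":0,"y":0,"z":30,"rx":0,"ry":0,"rz":0},{"grip":1,"x":0,"y":0,"z":30,"rx":0,"ry":0,"rz":0},{"grip":1,"x":0,"y":0,"z":30,"rx":0,"ry":0,"rz":0},{"grip":1,"x":0,"y":0,"z":0,"rx":0,"ry":0,"rz":0},{"grip":1,"x":0,"y":0,"z":0,"rx":0,"ry":0,"rz":0}]';  python3 -c "
from h import *
go(.6165,-.0625,.071,-1.5)
s=snap('scene')
crop('g4s.png',s['frame'],180,150,330,320,4)
"
```

```text
time: 6.95
eef_pos: [0.6001, -0.0281, 0.3591]
tcp_rot: [1.0, -0.013, -0.003, -0.001]
contact_force: [-0.2, 0.4, -0.6]
opening: 0.757
time: 7.45
eef_pos: [0.6139, -0.0624, 0.268]
tcp_rot: [1.0, -0.013, -0.005, -0.001]
contact_force: [0.2, -0.3, -1.4]
opening: 0.755
t 7.45 grasp [ 0.6125 -0.062   0.113 ] yaw -1.53 shift mm [ 4.5  0.5 42. ] rz -0.0 tilt [-0.0095  0.0026] q6 -0.24 open 0.755 F [ 0.2 -0.3 -1.4]
```

View pics/g4s.png

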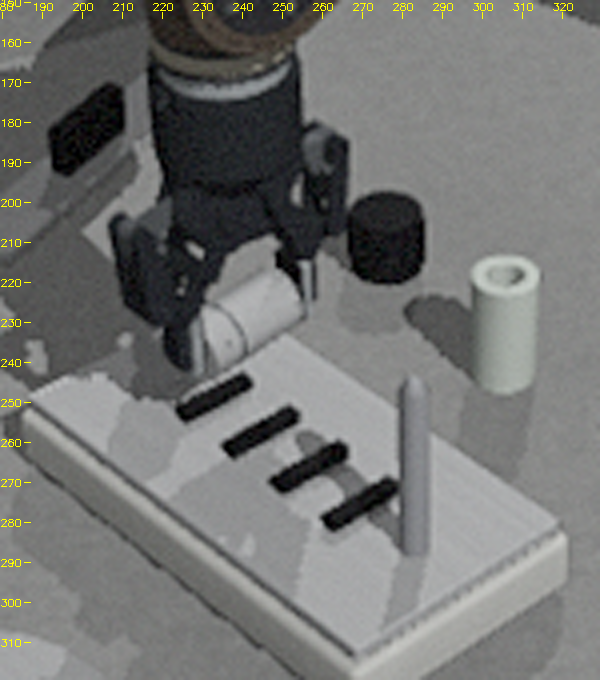

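```bash
python3 -m jog '[{"grip":1,"x":2,"y":0,"z":15,"rx":0,"ry":0,"rz":0},{"grip":1,"x":0,"y":0,"z":10,"rx":0,"ry":0,"rz":0},{"grip":1,"x":0,"y":0,"z":0,"rx":0,"ry":0,"rz":0},{"grip":1,"x":0,"y":0,"z":0,"rx":0,"ry":0,"rz":0}]';  python3 -c "
from h import *
go(.6165,-.0625,.071,-1.5)
s=snap('scene')
crop('g5s.png',s['frame'],180,190,330,300,5)
"
```

```text
time: 7.83
eef_pos: [0.6174, -0.0625, 0.2473]
tcp_rot: [1.0, -0.013, -0.001, -0.0]
contact_force: [-1.4, 0.6, -1.0]
opening: 0.752
t 7.83 grasp [ 0.6173 -0.0625  0.0923] yaw -1.51 shift mm [-0.7  0.  21.3] rz -0.0 tilt [-0.0011  0.0003] q6 -0.24 open 0.752 F [-1.4  0.6 -1. ]
```

View pics/g5s.png

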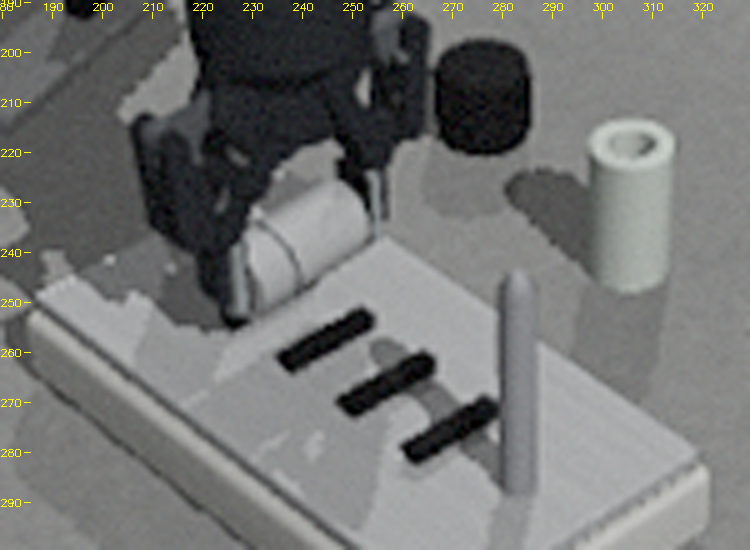

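```bash
python3 -m jog '[{"grip":1,"x":-0.7,"y":0,"z":10,"rx":0,"ry":0,"rz":0},{"grip":1,"x":0,"y":0,"z":6,"rx":0,"ry":0,"rz":0},{"grip":1,"x":0,"y":0,"z":3,"rx":0,"ry":0,"rz":0},{"grip":1,"x":0,"y":0,"z":1,"rx":0,"ry":0,"rz":0},{"grip":1,"x":0,"y":0,"z":0,"rx":0,"ry":0,"rz":0},{"grip":1,"x":0,"y":0,"z":0,"rx":0,"ry":0,"rz":0}]';  python3 -c "
from h import *
go(.6165,-.0625,.071,-1.5)
s=snap('scene')
crop('g6s.png',s['frame'],180,190,330,300,5)
"
```

```text
time: 8.38
eef_pos: [0.6171, -0.0625, 0.2287]
tcp_rot: [1.0, -0.014, -0.0, -0.001]
contact_force: [-3.0, 2.2, 5.4]
opening: 0.755
t 8.38 grasp [ 0.617  -0.0623  0.0737] yaw -1.55 shift mm [-0.5  0.2  2.7] rz -0.1 tilt [-0.0008  0.001 ] q6 -0.24 open 0.755 F [-3.   2.2  5.4]
```

View pics/g6s.png

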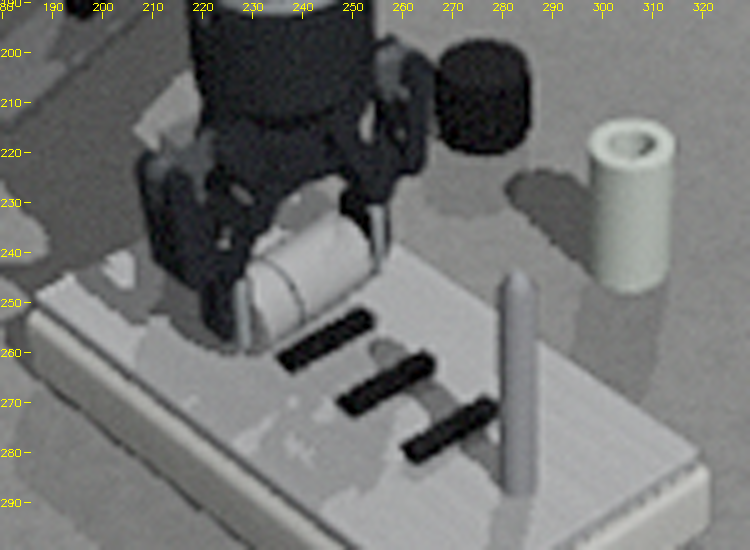

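```bash
python3 -m jog '[{"grip":1,"x":0,"y":-1.5,"z":0,"rx":0,"ry":0,"rz":0},{"grip":1,"x":0,"y":0,"z":0,"rx":0,"ry":0,"rz":0},{"grip":1,"x":0,"y":0,"z":0.5,"rx":0,"ry":0,"rz":0},{"grip":1,"x":0,"y":0,"z":0,"rx":0,"ry":0,"rz":0}]';  python3 -c "
from h import *
go(.6165,-.0625,.071,-1.5)
"
```

```text
time: 8.77
eef_pos: [0.6172, -0.0611, 0.2277]
tcp_rot: [1.0, -0.013, 0.0, -0.0]
contact_force: [-0.6, 2.2, 3.2]
opening: 0.753
t 8.77 grasp [ 0.6174 -0.061   0.0727] yaw -1.54 shift mm [-0.8  1.5  1.7] rz -0.0 tilt [0.0008 0.0005] q6 -0.24 open 0.753 F [-0.6  2.2  3.2]
```

```bash
python3 -m jog '[{"grip":1,"x":-0.5,"y":-1.5,"z":0,"rx":0,"ry":0,"rz":0},{"grip":1,"x":0,"y":0,"z":1,"rx":0,"ry":0,"rz":0},{"grip":1,"x":0,"y":0,"z":0,"rx":0,"ry":0,"rz":0},{"grip":1,"x":0,"y":0,"z":0,"rx":0,"ry":0,"rz":0}]';  python3 -c "
from h import *
go(.6165,-.0625,.071,-1.5)
"
```

```text
time: 9.1
eef_pos: [0.6166, -0.0598, 0.2265]
tcp_rot: [1.0, -0.014, 0.0, -0.0]
contact_force: [-0.7, 1.0, 4.2]
opening: 0.753
t 9.1 grasp [ 0.6166 -0.0598  0.0715] yaw -1.56 shift mm [-0.   2.7  0.5] rz -0.1 tilt [0.0002 0.0001] q6 -0.23 open 0.753 F [-0.7  1.   4.2]
```

```bash
python3 -m jog '[{"grip":0.6,"x":0,"y":0,"z":0,"rx":0,"ry":0,"rz":0},{"grip":0,"x":0,"y":0,"z":0,"rx":0,"ry":0,"rz":0},{"grip":0,"x":0,"y":0,"z":0,"rx":0,"ry":0,"rz":0},{"grip":0,"x":0,"y":0,"z":-10,"rx":0,"ry":0,"rz":0},{"grip":0,"x":0,"y":0,"z":-40,"rx":0,"ry":0,"rz":0},{"grip":0,"x":0,"y":0,"z":-40,"rx":0,"ry":0,"rz":0},{"grip":0,"x":0,"y":0,"z":-30,"rx":0,"ry":0,"rz":0},{"grip":0,"x":0,"y":0,"z":0,"rx":0,"ry":0,"rz":0}]';  python3 -c "
from h import *
go(.391,.244,.2,-1.5)
s=snap('scene')
crop('g7s.png',s['frame'],180,190,330,300,5)
"
```

```text
time: 9.77
eef_pos: [0.6184, -0.0602, 0.3558]
tcp_rot: [1.0, -0.013, 0.007, 0.002]
contact_force: [0.3, -0.8, 1.3]
opening: 1.0
t 9.77 grasp [ 0.6207 -0.0609  0.2008] yaw -1.51 shift mm [-237.7 -298.7   -3.9] rz -0.0 tilt [ 0.0148 -0.0041] q6 -0.23 open 1.000 F [ 0.3 -0.8  1.3]
```

View pics/g7s.png

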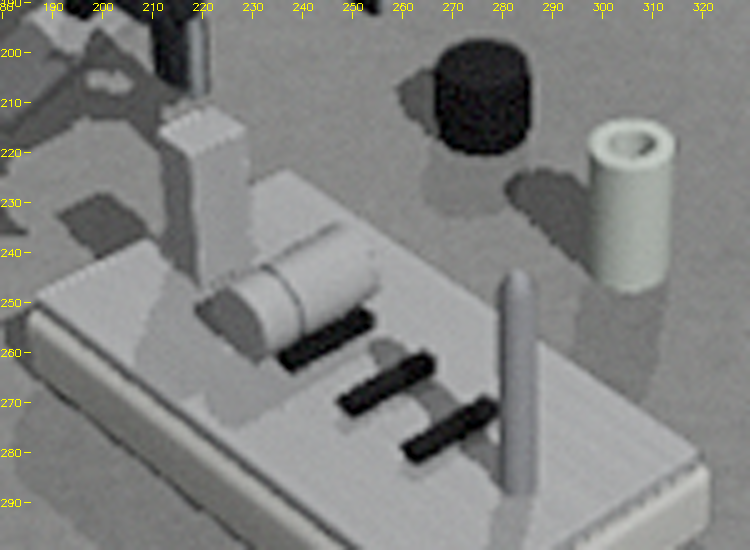

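```bash
python3 -m jog '[{"grip":0,"x":-23,"y":-30,"z":0,"rx":0,"ry":0,"rz":0},{"grip":0,"x":-23,"y":-30,"z":0,"rx":0,"ry":0,"rz":0},{"grip":0,"x":-23,"y":-30,"z":0,"rx":0,"ry":0,"rz":0},{"grip":0,"x":-23,"y":-30,"z":0,"rx":0,"ry":0,"rz":0},{"grip":0,"x":-23,"y":-30,"z":0,"rx":0,"ry":0,"rz":0},{"grip":0,"x":-23,"y":-30,"z":0,"rx":0,"ry":0,"rz":0},{"grip":0,"x":-23,"y":-30,"z":0,"rx":0,"ry":0,"rz":0},{"grip":0,"x":-23,"y":-30,"z":0,"rx":0,"ry":0,"rz":0}]';python3 -m jog '[{"grip":0,"x":-23,"y":-30,"z":0,"rx":0,"ry":0,"rz":0},{"grip":0,"x":-20,"y":-30,"z":0,"rx":0,"ry":0,"rz":0},{"grip":0,"x":0,"y":0,"z":35,"rx":0,"ry":0,"rz":0},{"grip":0,"x":0,"y":0,"z":35,"rx":0,"ry":0,"rz":0},{"grip":0,"x":0,"y":0,"z":35,"rx":0,"ry":0,"rz":0},{"grip":0,"x":0,"y":0,"z":0,"rx":0,"ry":0,"rz":0},{"grip":0,"x":0,"y":0,"z":0,"rx":0,"ry":0,"rz":0},{"grip":0,"x":0,"y":0,"z":0,"rx":0,"ry":0,"rz":0}]';  python3 -c "
from h import *
go(.392,.2443,.024,-1.8)
s=snap('scene')
crop('d1s.png',s['frame'],350,180,480,320,4)
"
```

```text
time: 10.48
eef_pos: [0.4371, 0.186, 0.3447]
tcp_rot: [1.0, -0.014, -0.001, 0.0]
contact_force: [-0.0, 0.9, 0.8]
opening: 0.996
time: 11.15
eef_pos: [0.3981, 0.2462, 0.2422]
tcp_rot: [1.0, -0.013, 0.0, -0.0]
contact_force: [-0.7, -0.2, 0.0]
opening: 1.0
t 11.15 grasp [0.3982 0.2463 0.0872] yaw -1.54 shift mm [-6.2  2.1 63.2] rz 0.3 tilt [0.0008 0.0002] q6 0.36 open 1.000 F [-0.7 -0.2  0. ]
```

View pics/d1s.png

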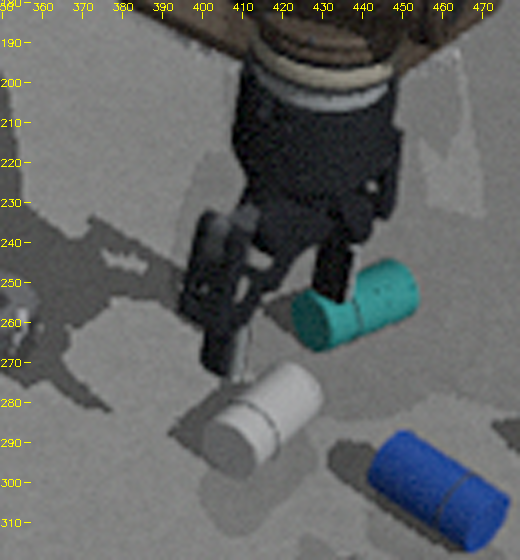

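```bash
python3 -m jog '[{"grip":0,"x":-6,"y":2,"z":0,"rx":0,"ry":0,"rz":0.3},{"grip":0,"x":0,"y":0,"z":25,"rx":0,"ry":0,"rz":0},{"grip":0,"x":0,"y":0,"z":25,"rx":0,"ry":0,"rz":0},{"grip":0,"x":0,"y":0,"z":13,"rx":0,"ry":0,"rz":0},{"grip":0,"x":0,"y":0,"z":0,"rx":0,"ry":0,"rz":0},{"grip":0,"x":0,"y":0,"z":0,"rx":0,"ry":0,"rz":0}]';  python3 -c "
from h import *
go(.392,.2443,.024,-1.8)
s=snap('scene')
crop('d2s.png',s['frame'],350,180,480,320,4)
"
```

```text
time: 11.7
eef_pos: [0.3919, 0.2443, 0.1792]
tcp_rot: [1.0, -0.016, 0.0, -0.0]
contact_force: [0.2, -0.1, 0.4]
opening: 1.004
t 11.7 grasp [0.392  0.2444 0.0242] yaw -1.86 shift mm [-0.   0.1  0.2] rz -0.1 tilt [0.001  0.0004] q6 0.37 open 1.004 F [ 0.2 -0.1  0.4]
```

View pics/d2s.png

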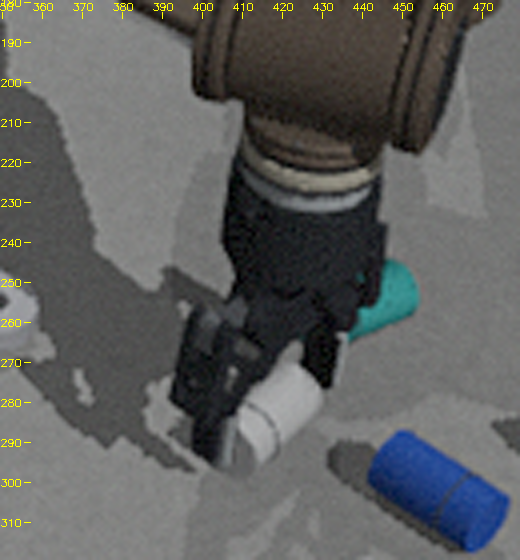

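```bash
python3 -m jog '[{"grip":1,"x":0,"y":0,"z":0,"rx":0,"ry":0,"rz":0},{"grip":1,"x":0,"y":0,"z":0,"rx":0,"ry":0,"rz":0},{"grip":1,"x":0,"y":0,"z":0,"rx":0,"ry":0,"rz":0},{"grip":1,"x":0,"y":0,"z":0,"rx":0,"ry":0,"rz":0},{"grip":1,"x":0,"y":0,"z":0,"rx":0,"ry":0,"rz":0},{"grip":1,"x":0,"y":0,"z":0,"rx":0,"ry":0,"rz":0}]' 60;  python3 -c "
from h import *
go(.6175,-.0225,.2,-1.5)
s=snap('scene')
crop('d3s.png',s['frame'],350,180,480,320,4)
"
```

```text
time: 12.25
eef_pos: [0.3929, 0.2448, 0.1808]
tcp_rot: [1.0, -0.016, 0.002, -0.001]
contact_force: [-0.9, -0.1, 7.9]
opening: 0.744
t 12.25 grasp [0.3935 0.245  0.0258] yaw -1.82 shift mm [ 233.1  260.  -173.6] rz -0.3 tilt [0.0039 0.0011] q6 0.37 open 0.744 F [-0.9 -0.1  7.9]
```

View pics/d3s.png

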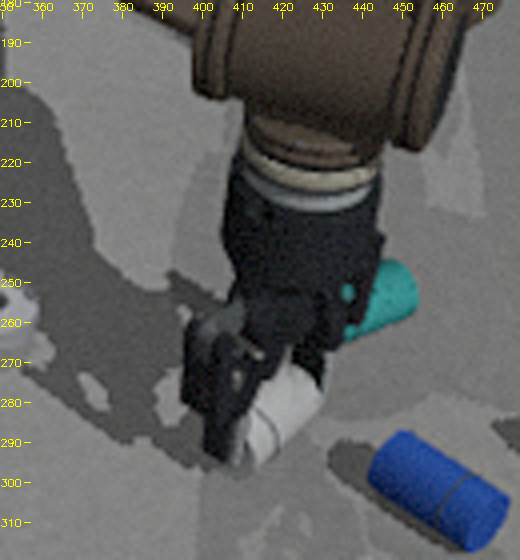

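```bash
python3 -m jog '[{"grip":1,"x":0,"y":0,"z":-15,"rx":0,"ry":0,"rz":-0.3},{"grip":1,"x":0,"y":0,"z":-40,"rx":0,"ry":0,"rz":0},{"grip":1,"x":0,"y":0,"z":-40,"rx":0,"ry":0,"rz":0},{"grip":1,"x":0,"y":0,"z":-40,"rx":0,"ry":0,"rz":0},{"grip":1,"x":0,"y":0,"z":-39,"rx":0,"ry":0,"rz":0},{"grip":1,"x":25,"y":28,"z":0,"rx":0,"ry":0,"rz":0},{"grip":1,"x":25,"y":28,"z":0,"rx":0,"ry":0,"rz":0},{"grip":1,"x":25,"y":28,"z":0,"rx":0,"ry":0,"rz":0}]';python3 -m jog '[{"grip":1,"x":25,"y":28,"z":0,"rx":0,"ry":0,"rz":0},{"grip":1,"x":25,"y":28,"z":0,"rx":0,"ry":0,"rz":0},{"grip":1,"x":25,"y":28,"z":0,"rx":0,"ry":0,"rz":0},{"grip":1,"x":25,"y":28,"z":0,"rx":0,"ry":0,"rz":0},{"grip":1,"x":25,"y":28,"z":0,"rx":0,"ry":0,"rz":0},{"grip":1,"x":25,"y":28,"z":0,"rx":0,"ry":0,"rz":0},{"grip":1,"x":0,"y":0,"z":0,"rx":0,"ry":0,"rz":0},{"grip":1,"x":0,"y":0,"z":0,"rx":0,"ry":0,"rz":0}]';  python3 -c "
from h import *
go(.6175,-.0225,.075,-1.5)
"
```

```text
time: 12.97
eef_pos: [0.4646, 0.1578, 0.3546]
tcp_rot: [1.0, -0.012, 0.002, -0.0]
contact_force: [-0.3, 0.8, -2.4]
opening: 0.75
time: 13.63
eef_pos: [0.6104, -0.0153, 0.3525]
tcp_rot: [1.0, -0.015, 0.0, -0.0]
contact_force: [-0.7, 0.4, -2.1]
opening: 0.751
t 13.63 grasp [ 0.6104 -0.0152  0.1975] yaw -1.70 shift mm [  7.3   7.1 122.5] rz -0.2 tilt [0.0001 0.0002] q6 -0.16 open 0.751 F [-0.7  0.4 -2.1]
```

```bash
python3 -m jog '[{"grip":1,"x":7,"y":6,"z":30,"rx":0,"ry":0,"rz":-0.2},{"grip":1,"x":0,"y":0,"z":35,"rx":0,"ry":0,"rz":0},{"grip":1,"x":0,"y":0,"z":25,"rx":0,"ry":0,"rz":0},{"grip":1,"x":0,"y":0,"z":10,"rx":0,"ry":0,"rz":0},{"grip":1,"x":0,"y":0,"z":0,"rx":0,"ry":0,"rz":0},{"grip":1,"x":0,"y":0,"z":0,"rx":0,"ry":0,"rz":0}]';  python3 -c "
from h import *
go(.6175,-.0225,.075,-1.5)
s=snap('scene')
crop('d4s.png',s['frame'],180,190,330,300,5)
"
```

```text
time: 14.13
eef_pos: [0.6164, -0.019, 0.2529]
tcp_rot: [1.0, -0.011, 0.0, -0.0]
contact_force: [0.5, -0.3, -1.1]
opening: 0.749
t 14.13 grasp [ 0.6165 -0.0189  0.0979] yaw -1.27 shift mm [ 1.1  3.5 22.9] rz 0.2 tilt [0.0002 0.0001] q6 -0.17 open 0.749 F [ 0.5 -0.3 -1.1]
```

View pics/d4s.png

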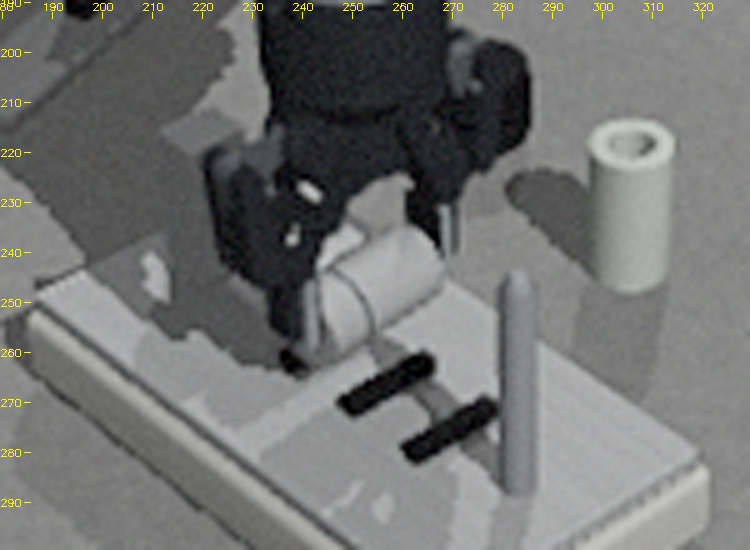

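```bash
python3 -m jog '[{"grip":1,"x":1,"y":1,"z":10,"rx":0,"ry":0,"rz":0.2},{"grip":1,"x":0,"y":0,"z":6,"rx":0,"ry":0,"rz":0},{"grip":1,"x":0,"y":0,"z":4,"rx":0,"ry":0,"rz":0},{"grip":1,"x":0,"y":0,"z":1,"rx":0,"ry":0,"rz":0},{"grip":1,"x":0,"y":0,"z":0,"rx":0,"ry":0,"rz":0},{"grip":1,"x":0,"y":0,"z":0,"rx":0,"ry":0,"rz":0}]';  python3 -c "
from h import *
go(.6175,-.02,.075,-1.5)
"
```

```text
time: 14.68
eef_pos: [0.6177, -0.0209, 0.2318]
tcp_rot: [1.0, -0.014, 0.0, 0.0]
contact_force: [-0.7, 0.7, 1.6]
opening: 0.748
t 14.68 grasp [ 0.6178 -0.0209  0.0768] yaw -1.55 shift mm [-0.3 -0.9  1.8] rz -0.0 tilt [ 0.0004 -0.0001] q6 -0.17 open 0.748 F [-0.7  0.7  1.6]
```

```bash
python3 -m jog '[{"grip":1,"x":0,"y":-0.7,"z":1,"rx":0,"ry":0,"rz":0},{"grip":1,"x":0,"y":0,"z":1,"rx":0,"ry":0,"rz":0},{"grip":1,"x":0,"y":0,"z":0,"rx":0,"ry":0,"rz":0},{"grip":1,"x":0,"y":0,"z":0,"rx":0,"ry":0,"rz":0}]';  python3 -c "
from h import *
go(.6175,-.02,.075,-1.5)
"
```

```text
time: 15.02
eef_pos: [0.618, -0.0206, 0.2313]
tcp_rot: [1.0, -0.013, 0.0, 0.001]
contact_force: [-4.1, -1.5, 9.1]
opening: 0.752
t 15.02 grasp [ 0.6181 -0.0208  0.0763] yaw -1.54 shift mm [-0.6 -0.8  1.3] rz -0.0 tilt [ 0.0005 -0.0013] q6 -0.17 open 0.752 F [-4.1 -1.5  9.1]
```

```bash
python3 -m jog '[{"grip":0.6,"x":-0.5,"y":0,"z":-1,"rx":0,"ry":0,"rz":0},{"grip":0,"x":0,"y":0,"z":0,"rx":0,"ry":0,"rz":0},{"grip":0,"x":0,"y":0,"z":0,"rx":0,"ry":0,"rz":0},{"grip":0,"x":0,"y":0,"z":-10,"rx":0,"ry":0,"rz":0},{"grip":0,"x":0,"y":0,"z":-40,"rx":0,"ry":0,"rz":0},{"grip":0,"x":0,"y":0,"z":-40,"rx":0,"ry":0,"rz":0},{"grip":0,"x":0,"y":0,"z":-35,"rx":0,"ry":0,"rz":-5},{"grip":0,"x":0,"y":0,"z":0,"rx":0,"ry":0,"rz":0}]';  python3 -c "
from h import *
go(.4837,.3583,.2,3.7)
s=snap('scene')
crop('d5s.png',s['frame'],180,190,330,300,5)
"
```

```text
time: 15.68
eef_pos: [0.6191, -0.0202, 0.3657]
tcp_rot: [0.999, 0.032, 0.008, 0.002]
contact_force: [1.0, 0.1, 1.1]
opening: 1.003
t 15.68 grasp [ 0.6217 -0.0206  0.2107] yaw 3.65 shift mm [-113.8 -387.     7.3] rz -0.1 tilt [ 0.0165 -0.0031] q6 -0.26 open 1.003 F [1.  0.1 1.1]
```

View pics/d5s.png

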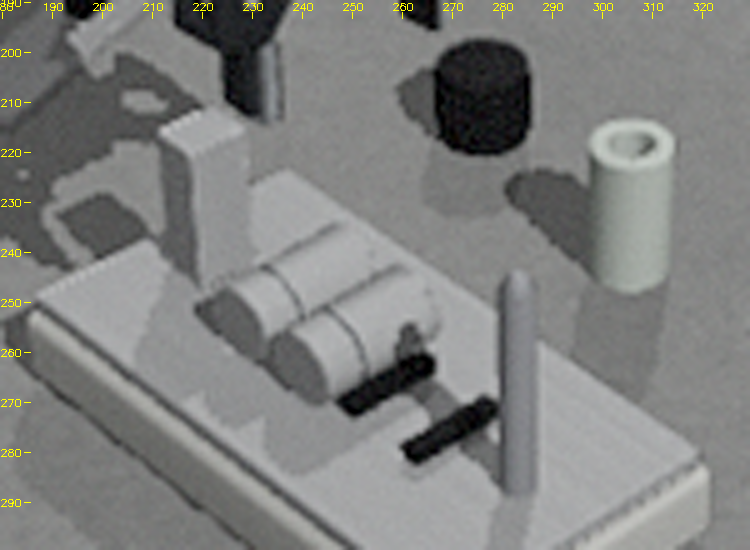

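```bash
python3 -m jog '[{"grip":0,"x":-11,"y":-39,"z":0,"rx":0,"ry":0,"rz":0},{"grip":0,"x":-11,"y":-39,"z":0,"rx":0,"ry":0,"rz":0},{"grip":0,"x":-11,"y":-39,"z":0,"rx":0,"ry":0,"rz":0},{"grip":0,"x":-11,"y":-39,"z":0,"rx":0,"ry":0,"rz":0},{"grip":0,"x":-11,"y":-39,"z":0,"rx":0,"ry":0,"rz":0},{"grip":0,"x":-11,"y":-39,"z":0,"rx":0,"ry":0,"rz":0},{"grip":0,"x":-11,"y":-39,"z":0,"rx":0,"ry":0,"rz":0},{"grip":0,"x":-11,"y":-39,"z":0,"rx":0,"ry":0,"rz":0}]';python3 -m jog '[{"grip":0,"x":-11,"y":-39,"z":0,"rx":0,"ry":0,"rz":0},{"grip":0,"x":-10,"y":-37,"z":0,"rx":0,"ry":0,"rz":0},{"grip":0,"x":0,"y":0,"z":35,"rx":0,"ry":0,"rz":0},{"grip":0,"x":0,"y":0,"z":35,"rx":0,"ry":0,"rz":0},{"grip":0,"x":0,"y":0,"z":35,"rx":0,"ry":0,"rz":0},{"grip":0,"x":0,"y":0,"z":0,"rx":0,"ry":0,"rz":0},{"grip":0,"x":0,"y":0,"z":0,"rx":0,"ry":0,"rz":0},{"grip":0,"x":0,"y":0,"z":0,"rx":0,"ry":0,"rz":0}]';  python3 -c "
from h import *
go(.4837,.3583,.024,3.7)
s=snap('scene')
crop('b1s.png',s['frame'],370,230,520,360,4)
"
```

```text
time: 16.4
eef_pos: [0.5089, 0.2877, 0.3538]
tcp_rot: [1.0, 0.03, -0.001, 0.0]
contact_force: [0.7, -0.2, -0.2]
opening: 0.999
time: 17.07
eef_pos: [0.4853, 0.3608, 0.2514]
tcp_rot: [1.0, 0.03, 0.001, -0.0]
contact_force: [-0.2, 0.4, 1.7]
opening: 0.997
t 17.07 grasp [0.4855 0.3608 0.0964] yaw 3.44 shift mm [-2.   2.5 72.4] rz -0.3 tilt [0.001  0.0006] q6 0.41 open 0.997 F [-0.2  0.4  1.7]
```

View pics/b1s.png

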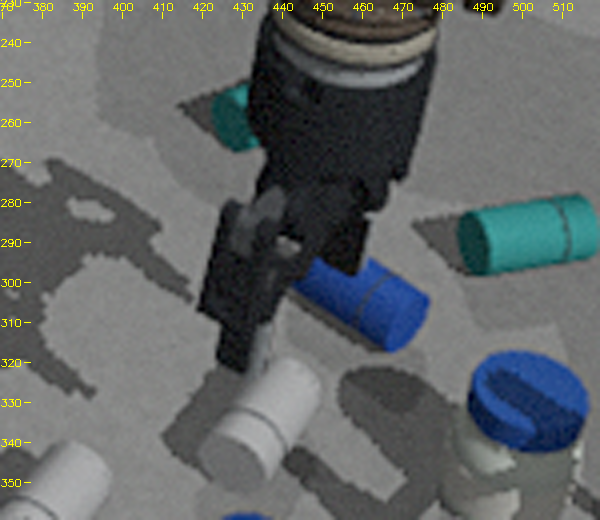

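```bash
python3 -m jog '[{"grip":0,"x":-2,"y":2.5,"z":20,"rx":0,"ry":0,"rz":-0.3},{"grip":0,"x":0,"y":0,"z":25,"rx":0,"ry":0,"rz":0},{"grip":0,"x":0,"y":0,"z":20,"rx":0,"ry":0,"rz":0},{"grip":0,"x":0,"y":0,"z":7,"rx":0,"ry":0,"rz":0},{"grip":0,"x":0,"y":0,"z":0,"rx":0,"ry":0,"rz":0},{"grip":0,"x":0,"y":0,"z":0,"rx":0,"ry":0,"rz":0}]';  python3 -c "
from h import *
go(.4837,.3583,.024,3.7)
s=snap('scene')
crop('b2s.png',s['frame'],370,230,520,360,4)
"
```

```text
time: 17.62
eef_pos: [0.4839, 0.3584, 0.1802]
tcp_rot: [0.999, 0.033, 0.001, -0.001]
contact_force: [0.0, -0.5, 0.2]
opening: 0.998
t 17.62 grasp [0.4843 0.3586 0.0252] yaw 3.75 shift mm [-0.7  0.2  1.2] rz 0.1 tilt [0.0027 0.0014] q6 0.40 open 0.998 F [ 0.  -0.5  0.2]
```

View pics/b2s.png

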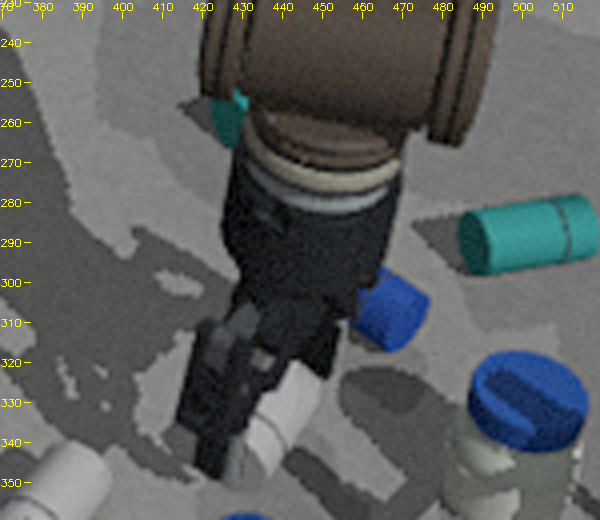

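```bash
python3 -m jog '[{"grip":1,"x":0,"y":0,"z":0,"rx":0,"ry":0,"rz":0},{"grip":1,"x":0,"y":0,"z":0,"rx":0,"ry":0,"rz":0},{"grip":1,"x":0,"y":0,"z":0,"rx":0,"ry":0,"rz":0},{"grip":1,"x":0,"y":0,"z":0,"rx":0,"ry":0,"rz":0},{"grip":1,"x":0,"y":0,"z":0,"rx":0,"ry":0,"rz":0},{"grip":1,"x":0,"y":0,"z":0,"rx":0,"ry":0,"rz":0}]' 60;  python3 -c "
from h import *
go(.6185,.0195,.2,-1.5)"; python3 -m jog '[{"grip":1,"x":0,"y":0,"z":-15,"rx":0,"ry":0,"rz":0},{"grip":1,"x":0,"y":0,"z":-40,"rx":0,"ry":0,"rz":0},{"grip":1,"x":0,"y":0,"z":-40,"rx":0,"ry":0,"rz":0},{"grip":1,"x":0,"y":0,"z":-40,"rx":0,"ry":0,"rz":0},{"grip":1,"x":0,"y":0,"z":-39,"rx":0,"ry":0,"rz":5.2},{"grip":1,"x":0,"y":0,"z":0,"rx":0,"ry":0,"rz":0},{"grip":1,"x":0,"y":0,"z":0,"rx":0,"ry":0,"rz":0}]';  python3 -c "
from h import *
go(.6185,.0195,.2,-1.5)"
```

```text
time: 18.17
eef_pos: [0.4842, 0.3587, 0.1811]
tcp_rot: [0.999, 0.033, 0.002, -0.001]
contact_force: [-0.6, -0.2, 5.7]
opening: 0.746
t 18.17 grasp [0.4848 0.3591 0.0261] yaw 3.77 shift mm [ 111.8  347.3 -174.1] rz 5.3 tilt [0.0042 0.0023] q6 0.40 open 0.746 F [-0.6 -0.2  5.7]
time: 18.75
eef_pos: [0.4835, 0.3584, 0.3568]
tcp_rot: [1.0, -0.012, 0.004, -0.002]
contact_force: [-0.5, -1.1, -2.4]
opening: 0.744
t 18.75 grasp [0.4847 0.359  0.2018] yaw -1.41 shift mm [142.1 336.1   1.5] rz 0.1 tilt [0.0076 0.0039] q6 0.49 open 0.744 F [-0.5 -1.1 -2.4]
```

```bash
python3 -m jog '[{"grip":1,"x":16,"y":37,"z":0,"rx":0,"ry":0,"rz":0.1},{"grip":1,"x":16,"y":37,"z":0,"rx":0,"ry":0,"rz":0},{"grip":1,"x":16,"y":37,"z":0,"rx":0,"ry":0,"rz":0},{"grip":1,"x":16,"y":37,"z":0,"rx":0,"ry":0,"rz":0},{"grip":1,"x":16,"y":37,"z":0,"rx":0,"ry":0,"rz":0},{"grip":1,"x":16,"y":37,"z":0,"rx":0,"ry":0,"rz":0},{"grip":1,"x":16,"y":37,"z":0,"rx":0,"ry":0,"rz":0},{"grip":1,"x":16,"y":37,"z":0,"rx":0,"ry":0,"rz":0}]';python3 -m jog '[{"grip":1,"x":14,"y":37,"z":0,"rx":0,"ry":0,"rz":0},{"grip":1,"x":0,"y":0,"z":0,"rx":0,"ry":0,"rz":0},{"grip":1,"x":0,"y":0,"z":35,"rx":0,"ry":0,"rz":0},{"grip":1,"x":0,"y":0,"z":35,"rx":0,"ry":0,"rz":0},{"grip":1,"x":0,"y":0,"z":25,"rx":0,"ry":0,"rz":0},{"grip":1,"x":0,"y":0,"z":0,"rx":0,"ry":0,"rz":0},{"grip":1,"x":0,"y":0,"z":0,"rx":0,"ry":0,"rz":0},{"grip":1,"x":0,"y":0,"z":0,"rx":0,"ry":0,"rz":0}]';  python3 -c "
from h import *
go(.6185,.0195,.0755,-1.5)
s=snap('scene')
crop('b4s.png',s['frame'],180,190,330,300,5)
"
```

```text
time: 19.42
eef_pos: [0.6027, 0.0569, 0.3497]
tcp_rot: [1.0, -0.013, -0.002, -0.0]
contact_force: [0.7, 0.2, -1.2]
opening: 0.748
time: 20.08
eef_pos: [0.6163, 0.0217, 0.258]
tcp_rot: [1.0, -0.013, 0.0, 0.0]
contact_force: [0.5, -1.3, 0.2]
opening: 0.749
t 20.08 grasp [0.6165 0.0216 0.103 ] yaw -1.50 shift mm [ 2.1  2.1 27.5] rz -0.0 tilt [ 0.0008 -0.0001] q6 -0.10 open 0.749 F [ 0.5 -1.3  0.2]
```

View pics/b4s.png

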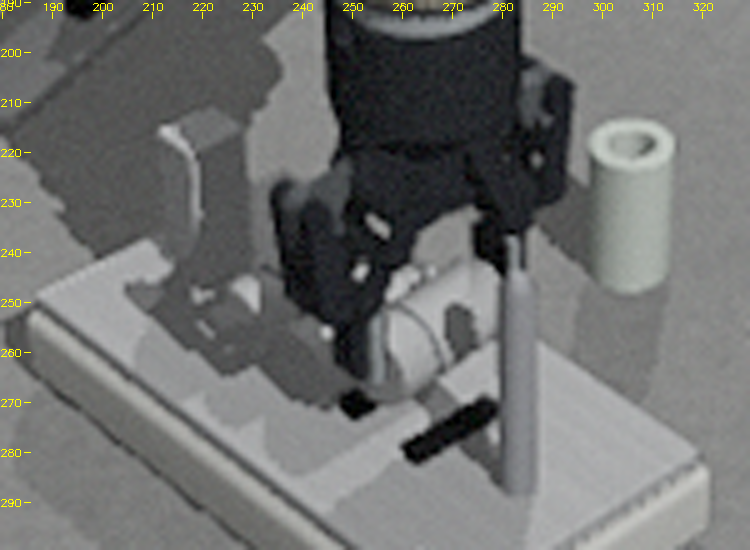

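```bash
python3 -m jog '[{"grip":1,"x":2,"y":1.7,"z":12,"rx":0,"ry":0,"rz":0},{"grip":1,"x":0,"y":0,"z":8,"rx":0,"ry":0,"rz":0},{"grip":1,"x":0,"y":0,"z":4,"rx":0,"ry":0,"rz":0},{"grip":1,"x":0,"y":0,"z":2,"rx":0,"ry":0,"rz":0},{"grip":1,"x":0,"y":0,"z":0.5,"rx":0,"ry":0,"rz":0},{"grip":1,"x":0,"y":0,"z":0,"rx":0,"ry":0,"rz":0},{"grip":1,"x":0,"y":0,"z":0,"rx":0,"ry":0,"rz":0}]';  python3 -c "
from h import *
go(.6185,.0195,.0755,-1.5)
"
```

```text
time: 20.72
eef_pos: [0.6186, 0.0188, 0.232]
tcp_rot: [1.0, -0.013, 0.001, 0.001]
contact_force: [-1.7, -4.5, 5.4]
opening: 0.747
t 20.72 grasp [0.6188 0.0186 0.077 ] yaw -1.54 shift mm [-0.3 -0.9  1.5] rz -0.0 tilt [ 0.0017 -0.0018] q6 -0.11 open 0.747 F [-1.7 -4.5  5.4]
```

```bash
python3 -m jog '[{"grip":1,"x":0,"y":1.5,"z":0,"rx":0,"ry":0,"rz":0},{"grip":1,"x":0,"y":0,"z":0.5,"rx":0,"ry":0,"rz":0},{"grip":1,"x":0,"y":0,"z":0,"rx":0,"ry":0,"rz":0},{"grip":1,"x":0,"y":0,"z":0,"rx":0,"ry":0,"rz":0}]';  python3 -c "
from h import *
go(.6185,.0195,.0755,-1.5)
"
```

```text
time: 21.05
eef_pos: [0.6185, 0.0182, 0.2317]
tcp_rot: [1.0, -0.014, 0.001, -0.0]
contact_force: [-2.0, -0.7, 7.1]
opening: 0.744
t 21.05 grasp [0.6188 0.0183 0.0767] yaw -1.56 shift mm [-0.3 -1.2  1.2] rz -0.1 tilt [0.0019 0.0005] q6 -0.11 open 0.744 F [-2.  -0.7  7.1]
```

```bash
python3 -m jog '[{"grip":0.6,"x":-0.3,"y":0,"z":-1,"rx":0,"ry":0,"rz":0},{"grip":0,"x":0,"y":0,"z":0,"rx":0,"ry":0,"rz":0},{"grip":0,"x":0,"y":0,"z":0,"rx":0,"ry":0,"rz":0},{"grip":0,"x":0,"y":0,"z":-10,"rx":0,"ry":0,"rz":0},{"grip":0,"x":0,"y":0,"z":-40,"rx":0,"ry":0,"rz":0},{"grip":0,"x":0,"y":0,"z":-40,"rx":0,"ry":0,"rz":0},{"grip":0,"x":0,"y":0,"z":-35,"rx":0,"ry":0,"rz":-4.4},{"grip":0,"x":0,"y":0,"z":0,"rx":0,"ry":0,"rz":0}]';  python3 -c "
from h import *
go(.6015,.3208,.2,2.9)
s=snap('scene')
crop('b5s.png',s['frame'],180,190,330,300,5)
"
```

```text
time: 21.72
eef_pos: [0.6196, 0.0182, 0.3665]
tcp_rot: [1.0, 0.026, 0.008, 0.001]
contact_force: [1.1, -0.0, 1.3]
opening: 0.998
t 21.72 grasp [0.6221 0.0179 0.2115] yaw 3.03 shift mm [  -4.8 -303.6   10.7] rz 0.1 tilt [ 0.016  -0.0017] q6 -0.19 open 0.998 F [ 1.1 -0.   1.3]
```

View pics/b5s.png

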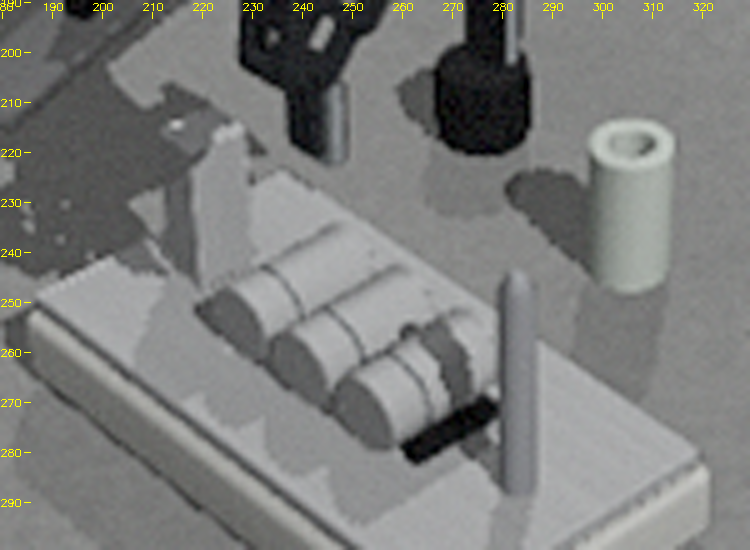

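```bash
python3 -m jog '[{"grip":0,"x":0,"y":-38,"z":0,"rx":0,"ry":0,"rz":0},{"grip":0,"x":0,"y":-38,"z":0,"rx":0,"ry":0,"rz":0},{"grip":0,"x":0,"y":-38,"z":0,"rx":0,"ry":0,"rz":0},{"grip":0,"x":0,"y":-38,"z":0,"rx":0,"ry":0,"rz":0},{"grip":0,"x":0,"y":-38,"z":0,"rx":0,"ry":0,"rz":0},{"grip":0,"x":0,"y":-38,"z":0,"rx":0,"ry":0,"rz":0},{"grip":0,"x":0,"y":-38,"z":0,"rx":0,"ry":0,"rz":0},{"grip":0,"x":0,"y":-38,"z":0,"rx":0,"ry":0,"rz":0}]';python3 -m jog '[{"grip":0,"x":-1,"y":0,"z":0,"rx":0,"ry":0,"rz":0},{"grip":0,"x":0,"y":0,"z":35,"rx":0,"ry":0,"rz":0},{"grip":0,"x":0,"y":0,"z":35,"rx":0,"ry":0,"rz":0},{"grip":0,"x":0,"y":0,"z":35,"rx":0,"ry":0,"rz":0},{"grip":0,"x":0,"y":0,"z":0,"rx":0,"ry":0,"rz":0},{"grip":0,"x":0,"y":0,"z":0,"rx":0,"ry":0,"rz":0},{"grip":0,"x":0,"y":0,"z":0,"rx":0,"ry":0,"rz":0}]';  python3 -c "
from h import *
go(.6015,.3208,.024,2.9)
s=snap('scene')
crop('a1s.png',s['frame'],320,230,470,390,4)
"
```

```text
time: 22.43
eef_pos: [0.6015, 0.3236, 0.3543]
tcp_rot: [1.0, 0.025, -0.002, 0.0]
contact_force: [0.6, -0.8, 1.0]
opening: 1.003
time: 23.02
eef_pos: [0.6019, 0.3217, 0.2524]
tcp_rot: [1.0, 0.025, 0.001, -0.0]
contact_force: [0.2, 0.3, 1.0]
opening: 1.0
t 23.02 grasp [0.6021 0.3218 0.0974] yaw 2.85 shift mm [-0.7  1.  73.4] rz -0.1 tilt [0.0011 0.0005] q6 0.29 open 1.000 F [0.2 0.3 1. ]
```

View pics/a1s.png

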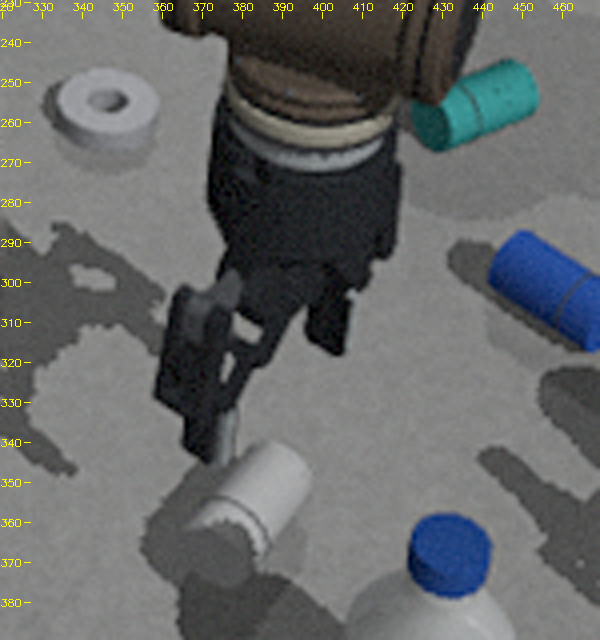

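```bash
python3 -m jog '[{"grip":0,"x":-0.7,"y":1,"z":20,"rx":0,"ry":0,"rz":0},{"grip":0,"x":0,"y":0,"z":25,"rx":0,"ry":0,"rz":0},{"grip":0,"x":0,"y":0,"z":20,"rx":0,"ry":0,"rz":0},{"grip":0,"x":0,"y":0,"z":8,"rx":0,"ry":0,"rz":0},{"grip":0,"x":0,"y":0,"z":0,"rx":0,"ry":0,"rz":0},{"grip":0,"x":0,"y":0,"z":0,"rx":0,"ry":0,"rz":0}]';  python3 -c "
from h import *
go(.6015,.3208,.024,2.9)
s=snap('scene')
crop('a2s.png',s['frame'],320,230,470,390,4)
"
```

```text
time: 23.57
eef_pos: [0.6017, 0.3209, 0.1803]
tcp_rot: [1.0, 0.025, 0.001, -0.0]
contact_force: [-0.5, -0.7, 0.1]
opening: 1.003
t 23.57 grasp [0.6021 0.321  0.0253] yaw 2.86 shift mm [-0.6  0.2  1.3] rz -0.0 tilt [0.0027 0.001 ] q6 0.29 open 1.003 F [-0.5 -0.7  0.1]
```

View pics/a2s.png

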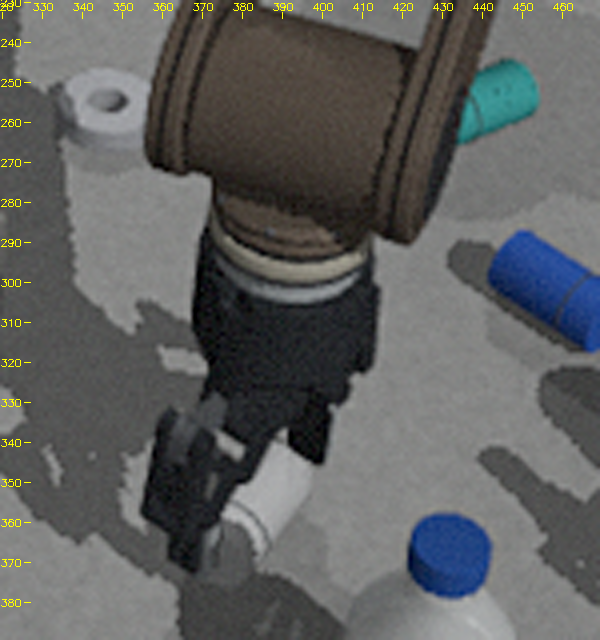

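```bash
python3 -m jog '[{"grip":1,"x":0,"y":0,"z":0,"rx":0,"ry":0,"rz":0},{"grip":1,"x":0,"y":0,"z":0,"rx":0,"ry":0,"rz":0},{"grip":1,"x":0,"y":0,"z":0,"rx":0,"ry":0,"rz":0},{"grip":1,"x":0,"y":0,"z":0,"rx":0,"ry":0,"rz":0},{"grip":1,"x":0,"y":0,"z":0,"rx":0,"ry":0,"rz":0},{"grip":1,"x":0,"y":0,"z":0,"rx":0,"ry":0,"rz":0}]' 60;  python3 -c "
from h import *
go(.6171,-.0405,.2,-1.5)"; python3 -m jog '[{"grip":1,"x":0,"y":0,"z":-15,"rx":0,"ry":0,"rz":0},{"grip":1,"x":0,"y":0,"z":-40,"rx":0,"ry":0,"rz":0},{"grip":1,"x":0,"y":0,"z":-40,"rx":0,"ry":0,"rz":0},{"grip":1,"x":0,"y":0,"z":-40,"rx":0,"ry":0,"rz":0},{"grip":1,"x":0,"y":0,"z":-39,"rx":0,"ry":0,"rz":4.4},{"grip":1,"x":0,"y":0,"z":-15,"rx":0,"ry":0,"rz":0},{"grip":1,"x":0,"y":0,"z":0,"rx":0,"ry":0,"rz":0},{"grip":1,"x":0,"y":0,"z":0,"rx":0,"ry":0,"rz":0}]';  python3 -c "
from h import *
go(.6171,-.0405,.2,-1.5)"
```

```text
time: 24.12
eef_pos: [0.6021, 0.3212, 0.1815]
tcp_rot: [1.0, 0.025, 0.002, -0.001]
contact_force: [0.6, -0.1, 5.5]
opening: 0.745
t 24.12 grasp [0.6029 0.3215 0.0265] yaw 2.87 shift mm [  -3.1  362.  -174.1] rz 4.4 tilt [0.0049 0.0019] q6 0.29 open 0.745 F [ 0.6 -0.1  5.5]
time: 24.78
eef_pos: [0.6005, 0.3206, 0.3676]
tcp_rot: [1.0, -0.013, 0.0, -0.0]
contact_force: [0.8, -0.0, -2.3]
opening: 0.748
t 24.78 grasp [0.6006 0.3206 0.2126] yaw -1.47 shift mm [ 25.7 360.6  12.5] rz 0.0 tilt [0.0008 0.0003] q6 0.37 open 0.748 F [ 0.8 -0.  -2.3]
```

```bash
python3 -m jog '[{"grip":1,"x":3,"y":40,"z":0,"rx":0,"ry":0,"rz":0},{"grip":1,"x":3,"y":40,"z":0,"rx":0,"ry":0,"rz":0},{"grip":1,"x":3,"y":40,"z":0,"rx":0,"ry":0,"rz":0},{"grip":1,"x":3,"y":40,"z":0,"rx":0,"ry":0,"rz":0},{"grip":1,"x":3,"y":40,"z":0,"rx":0,"ry":0,"rz":0},{"grip":1,"x":3,"y":40,"z":0,"rx":0,"ry":0,"rz":0},{"grip":1,"x":3,"y":40,"z":0,"rx":0,"ry":0,"rz":0},{"grip":1,"x":3,"y":40,"z":0,"rx":0,"ry":0,"rz":0}]';python3 -m jog '[{"grip":1,"x":3,"y":40,"z":0,"rx":0,"ry":0,"rz":0},{"grip":1,"x":0,"y":0,"z":0,"rx":0,"ry":0,"rz":0},{"grip":1,"x":0,"y":0,"z":30,"rx":0,"ry":0,"rz":0},{"grip":1,"x":0,"y":0,"z":30,"rx":0,"ry":0,"rz":0},{"grip":1,"x":0,"y":0,"z":15,"rx":0,"ry":0,"rz":0},{"grip":1,"x":0,"y":0,"z":0,"rx":0,"ry":0,"rz":0},{"grip":1,"x":0,"y":0,"z":0,"rx":0,"ry":0,"rz":0},{"grip":1,"x":0,"y":0,"z":0,"rx":0,"ry":0,"rz":0}]';  python3 -c "
from h import *
go(.6171,-.0405,.106,-1.5)
s=snap('scene')
crop('a4s.png',s['frame'],180,180,330,300,5)
"
```

```text
time: 25.45
eef_pos: [0.615, -0.0016, 0.3624]
tcp_rot: [1.0, -0.013, -0.004, -0.001]
contact_force: [1.7, -0.3, -1.3]
opening: 0.748
time: 26.12
eef_pos: [0.6182, -0.0396, 0.2917]
tcp_rot: [1.0, -0.013, -0.001, -0.0]
contact_force: [0.8, 0.3, -0.8]
opening: 0.753
t 26.12 grasp [ 0.618  -0.0396  0.1367] yaw -1.50 shift mm [-0.9  1.  30.7] rz 0.0 tilt [-0.001   0.0003] q6 -0.20 open 0.753 F [ 0.8  0.3 -0.8]
```

View pics/a4s.png

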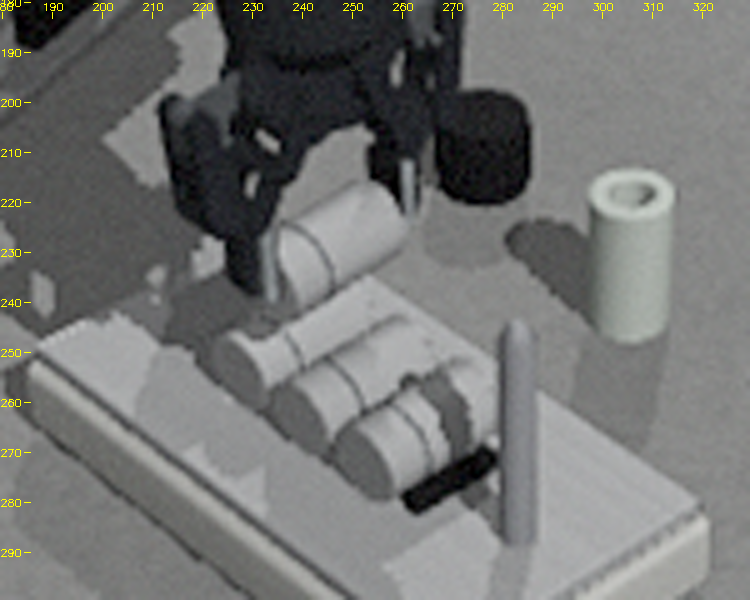

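```bash
python3 -m jog '[{"grip":1,"x":-0.9,"y":1,"z":12,"rx":0,"ry":0,"rz":0},{"grip":1,"x":0,"y":0,"z":8,"rx":0,"ry":0,"rz":0},{"grip":1,"x":0,"y":0,"z":5,"rx":0,"ry":0,"rz":0},{"grip":1,"x":0,"y":0,"z":3,"rx":0,"ry":0,"rz":0},{"grip":1,"x":0,"y":0,"z":1,"rx":0,"ry":0,"rz":0},{"grip":1,"x":0,"y":0,"z":0,"rx":0,"ry":0,"rz":0},{"grip":1,"x":0,"y":0,"z":0,"rx":0,"ry":0,"rz":0}]';  python3 -c "
from h import *
go(.6171,-.0405,.106,-1.5)
"
```

```text
time: 26.75
eef_pos: [0.6173, -0.0409, 0.2633]
tcp_rot: [1.0, -0.013, 0.0, -0.0]
contact_force: [0.9, 0.5, -1.0]
opening: 0.743
t 26.75 grasp [ 0.6174 -0.0409  0.1083] yaw -1.54 shift mm [-0.3 -0.4  2.3] rz -0.0 tilt [0.0003 0.0001] q6 -0.20 open 0.743 F [ 0.9  0.5 -1. ]
```

```bash
python3 -m jog '[{"grip":1,"x":0,"y":0,"z":1,"rx":0,"ry":0,"rz":0},{"grip":1,"x":0,"y":0,"z":1,"rx":0,"ry":0,"rz":0},{"grip":1,"x":0,"y":0,"z":0.7,"rx":0,"ry":0,"rz":0},{"grip":1,"x":0,"y":0,"z":0,"rx":0,"ry":0,"rz":0},{"grip":1,"x":0,"y":0,"z":0,"rx":0,"ry":0,"rz":0}]';  python3 -c "
from h import *
go(.6171,-.0405,.106,-1.5)
s=snap('scene')
crop('a5s.png',s['frame'],180,180,330,300,5)
"
```

```text
time: 27.17
eef_pos: [0.6178, -0.0411, 0.2625]
tcp_rot: [1.0, -0.013, 0.001, 0.0]
contact_force: [-1.6, -1.0, 5.2]
opening: 0.745
t 27.17 grasp [ 0.618  -0.0412  0.1075] yaw -1.54 shift mm [-1.  -0.7  1.5] rz -0.0 tilt [ 0.0017 -0.0007] q6 -0.20 open 0.745 F [-1.6 -1.   5.2]
```

View pics/a5s.png

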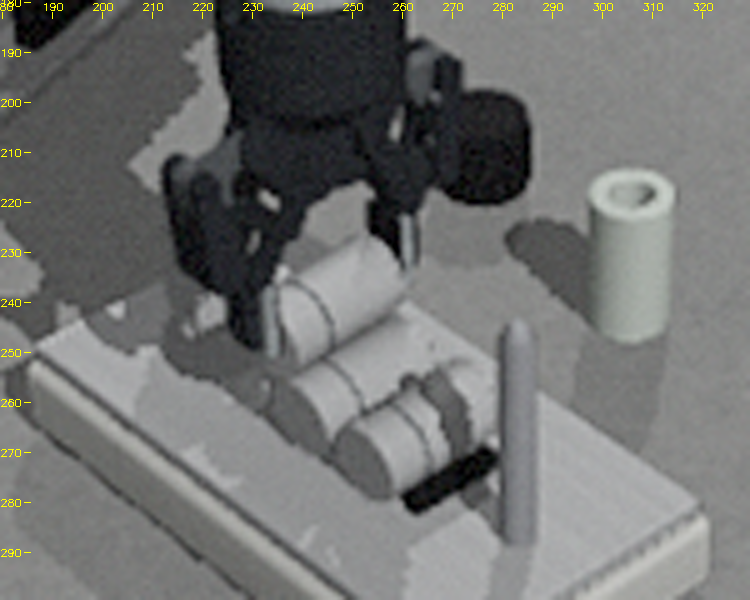

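```bash
python3 -m jog '[{"grip":0.35,"x":0,"y":-0.4,"z":0,"rx":0,"ry":0,"rz":0},{"grip":0.2,"x":0,"y":0,"z":0,"rx":0,"ry":0,"rz":0},{"grip":0,"x":0,"y":0,"z":0,"rx":0,"ry":0,"rz":0},{"grip":0,"x":0,"y":0,"z":0,"rx":0,"ry":0,"rz":0},{"grip":0,"x":0,"y":0,"z":-15,"rx":0,"ry":0,"rz":0},{"grip":0,"x":0,"y":0,"z":-40,"rx":0,"ry":0,"rz":0},{"grip":0,"x":0,"y":0,"z":-40,"rx":0,"ry":0,"rz":0},{"grip":0,"x":0,"y":0,"z":-20,"rx":0,"ry":0,"rz":0}]';python3 -m jog '[{"grip":0,"x":-30,"y":-25,"z":0,"rx":0,"ry":0,"rz":0},{"grip":0,"x":-30,"y":-25,"z":0,"rx":0,"ry":0,"rz":0},{"grip":0,"x":-30,"y":-25,"z":0,"rx":0,"ry":0,"rz":0},{"grip":0,"x":-30,"y":-25,"z":0,"rx":0,"ry":0,"rz":0},{"grip":0,"x":-30,"y":-25,"z":0,"rx":0,"ry":0,"rz":0},{"grip":0,"x":0,"y":-25,"z":0,"rx":0,"ry":0,"rz":0},{"grip":0,"x":0,"y":0,"z":0,"rx":0,"ry":0,"rz":0}]';  python3 -c "
from h import *
s=snap('scene','all1s.png');t=snap('top','all1t.png')
go(.45,.07,.2,0)
crop('a6s.png',s['frame'],180,180,330,300,5)
crop('a6t.png',t['frame'],278,170,398,246,6.6)
"
```

```text
time: 27.88
eef_pos: [0.618, -0.0406, 0.3806]
tcp_rot: [1.0, -0.013, 0.003, 0.001]
contact_force: [1.1, 0.2, 1.0]
opening: 1.001
time: 28.47
eef_pos: [0.4693, 0.1163, 0.3751]
tcp_rot: [1.0, -0.011, -0.0, -0.001]
contact_force: [0.4, 0.3, 0.2]
opening: 0.995
t 28.57 grasp [0.4712 0.114  0.2206] yaw -1.41 shift mm [-20.1  44.5  20.6] rz -1.4 tilt [ 0.0006 -0.0003] q6 0.05 open 1.000 F [-0.5 -0.7  0.2]
```

View pics/a6s.png

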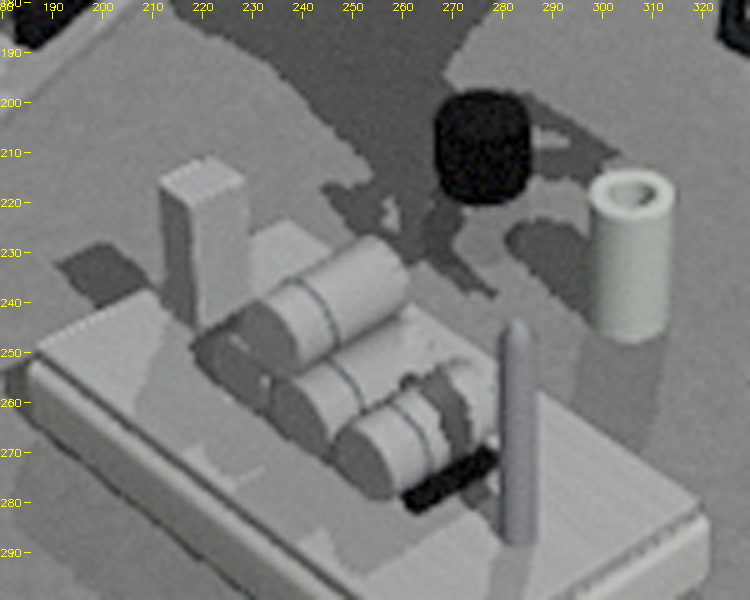

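View pics/all1t.png

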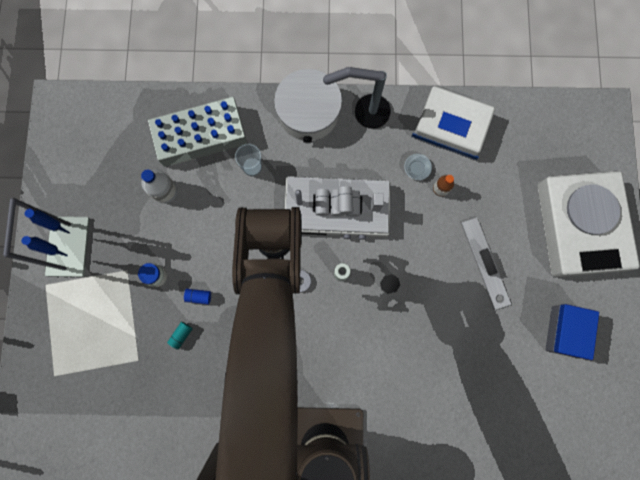

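View pics/a6t.png

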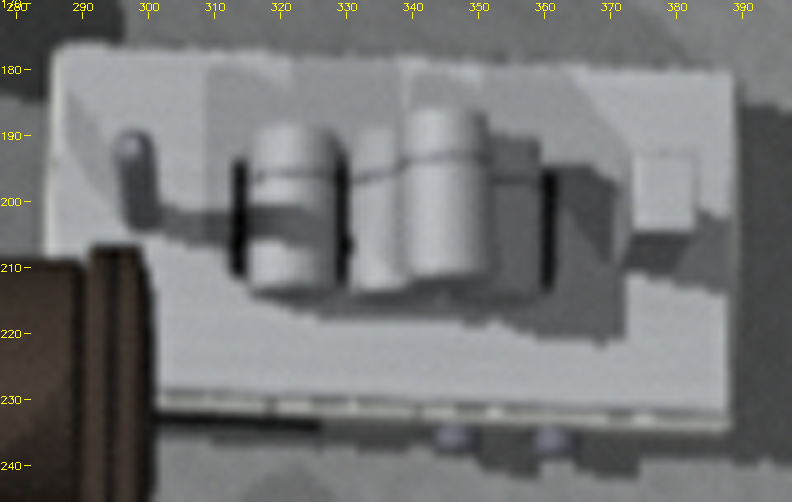

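Run:
```python
from m import *
T=snap('top');S=snap('scene');f=T['frame']
# spacer: lit rim
crop('sp_t.png',f,325,255,360,290,12); crop('sp_s.png',S['frame'],290,205,325,255,10)
```

```text
(no output)
```

View pics/sp_t.png

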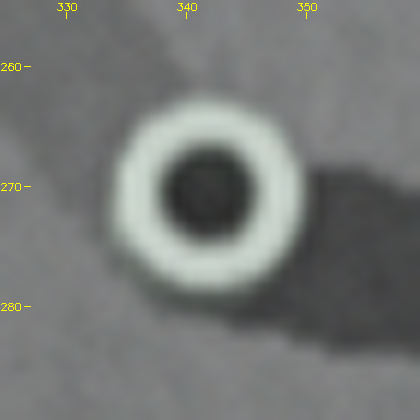

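View pics/sp_s.png

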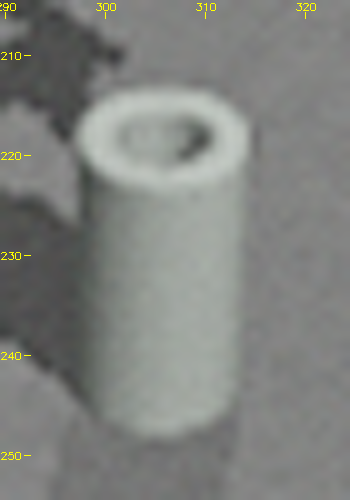

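Run:
```python
from m import *
T=snap('top');S=snap('scene')
print('spacer',ray(T,341.75,270.6,.072),ray(S,305.8,218.2,.072))
print('tin2 far/near',ray(T,321.5,188.2,.083)[0],ray(T,322,212.5,.083)[0],'gap',ray(T,345,185.8,.114)[0],ray(T,345,210.8,.114)[0])
# scene: tin end faces centres: gap tin face centre, groove tin faces
for q,z in(((233.5,246.5),.098),((250.5,258.5),.068),((254,268.5),.068)):print(q,ray(S,*q,z))
```

```text
spacer [ 0.43718571 -0.03629447  0.072     ] [ 0.44246767 -0.03468517  0.072     ]
tin2 far/near 0.6485576238622494 0.584399102568685 gap 0.6471523931582535 0.5826473535832586
(233.5, 246.5) [ 0.64746958 -0.04259772  0.098     ]
(250.5, 258.5) [ 0.62476034 -0.01731641  0.068     ]
(254, 268.5) [0.64095684 0.01186081 0.068     ]
```

```bash
python3 -m jog '[{"grip":0,"x":-9,"y":37,"z":0,"rx":0,"ry":0,"rz":0},{"grip":0,"x":-9,"y":37,"z":0,"rx":0,"ry":0,"rz":0},{"grip":0,"x":-9,"y":37,"z":0,"rx":0,"ry":0,"rz":0},{"grip":0,"x":-8,"y":38,"z":0,"rx":0,"ry":0,"rz":0},{"grip":0,"x":0,"y":0,"z":35,"rx":0,"ry":0,"rz":0},{"grip":0,"x":0,"y":0,"z":35,"rx":0,"ry":0,"rz":0},{"grip":0,"x":0,"y":0,"z":0,"rx":0,"ry":0,"rz":0},{"grip":0,"x":0,"y":0,"z":0,"rx":0,"ry":0,"rz":0}]';  python3 -c "
from h import *
go(.44,-.0355,.060,-1.5)
s=snap('scene')
crop('sp1.png',s['frame'],240,110,380,260,4)
"
```

```text
time: 29.43
eef_pos: [0.4318, -0.0353, 0.304]
tcp_rot: [1.0, -0.014, -0.003, -0.001]
contact_force: [0.2, 0.2, 1.2]
opening: 1.003
t 29.43 grasp [ 0.4311 -0.035   0.149 ] yaw -1.63 shift mm [ 9.4  0.4 89. ] rz -0.1 tilt [-0.0051  0.0016] q6 -0.29 open 1.003 F [0.2 0.2 1.2]
```

View pics/sp1.png

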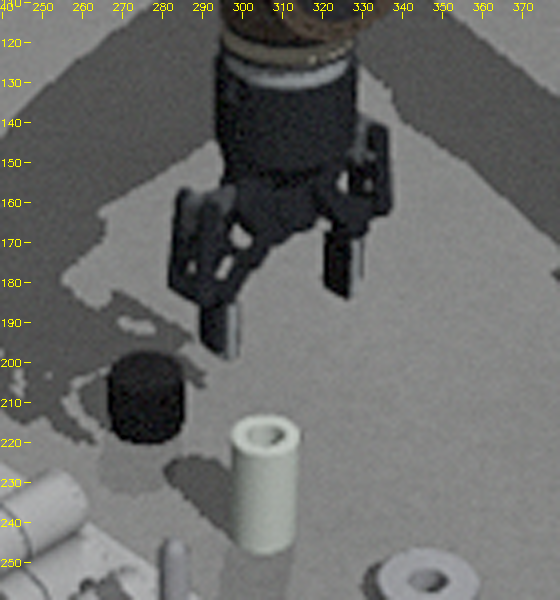

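```bash
python3 -m jog '[{"grip":0,"x":8.5,"y":0.4,"z":0,"rx":0,"ry":0,"rz":0},{"grip":0,"x":0,"y":0,"z":30,"rx":0,"ry":0,"rz":0},{"grip":0,"x":0,"y":0,"z":30,"rx":0,"ry":0,"rz":0},{"grip":0,"x":0,"y":0,"z":20,"rx":0,"ry":0,"rz":0},{"grip":0,"x":0,"y":0,"z":8,"rx":0,"ry":0,"rz":0},{"grip":0,"x":0,"y":0,"z":0,"rx":0,"ry":0,"rz":0},{"grip":0,"x":0,"y":0,"z":0,"rx":0,"ry":0,"rz":0}]';  python3 -c "
from h import *
go(.44,-.0355,.060,-1.5)
s=snap('scene')
crop('sp2.png',s['frame'],240,130,380,260,4)
"
```

```text
time: 30.07
eef_pos: [0.4422, -0.0353, 0.2191]
tcp_rot: [1.0, -0.013, 0.001, 0.0]
contact_force: [0.6, 0.0, 0.9]
opening: 0.999
t 30.07 grasp [ 0.4426 -0.0354  0.0641] yaw -1.49 shift mm [-2.6  0.2  4.1] rz 0.0 tilt [ 0.0025 -0.0008] q6 -0.28 open 0.999 F [0.6 0.  0.9]
```

View pics/sp2.png

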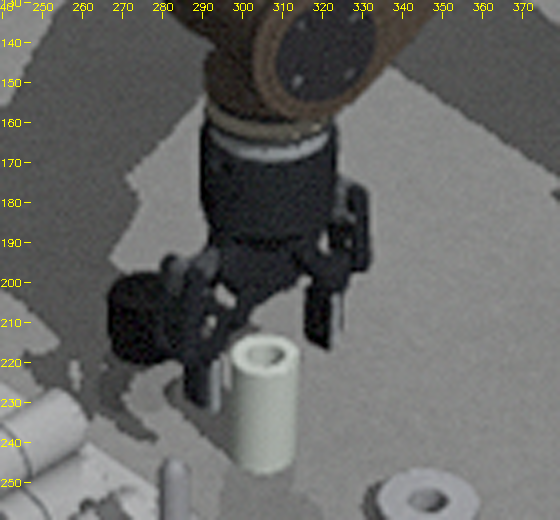

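```bash
python3 -m jog '[{"grip":0,"x":-1,"y":0,"z":-1,"rx":0,"ry":0,"rz":0},{"grip":1,"x":0,"y":0,"z":0,"rx":0,"ry":0,"rz":0},{"grip":1,"x":0,"y":0,"z":0,"rx":0,"ry":0,"rz":0},{"grip":1,"x":0,"y":0,"z":0,"rx":0,"ry":0,"rz":0},{"grip":1,"x":0,"y":0,"z":0,"rx":0,"ry":0,"rz":0},{"grip":1,"x":0,"y":0,"z":0,"rx":0,"ry":0,"rz":0},{"grip":1,"x":0,"y":0,"z":0,"rx":0,"ry":0,"rz":0},{"grip":1,"x":0,"y":0,"z":0,"rx":0,"ry":0,"rz":0}]' 60;  python3 -c "
from h import *
go(.6205,.079,.25,-1.5)
s=snap('scene')
crop('sp3.png',s['frame'],240,130,380,260,4)
"
```

```text
time: 30.78
eef_pos: [0.4404, -0.0353, 0.2194]
tcp_rot: [1.0, -0.013, 0.001, 0.0]
contact_force: [-0.3, 0.4, 5.6]
opening: 0.452
t 30.78 grasp [ 0.4406 -0.0354  0.0644] yaw -1.54 shift mm [ 177.1 -119.1 -185.4] rz -0.0 tilt [ 0.0013 -0.0004] q6 -0.28 open 0.452 F [-0.3  0.4  5.6]
```

View pics/sp3.png

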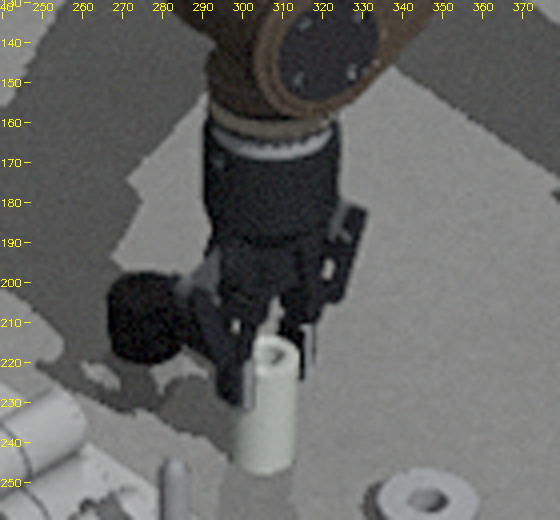

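```bash
python3 -m jog '[{"grip":1,"x":0,"y":0,"z":-26,"rx":0,"ry":0,"rz":0},{"grip":1,"x":0,"y":0,"z":-40,"rx":0,"ry":0,"rz":0},{"grip":1,"x":0,"y":0,"z":-40,"rx":0,"ry":0,"rz":0},{"grip":1,"x":0,"y":0,"z":-40,"rx":0,"ry":0,"rz":0},{"grip":1,"x":0,"y":0,"z":-40,"rx":0,"ry":0,"rz":0},{"grip":1,"x":30,"y":-20,"z":0,"rx":0,"ry":0,"rz":0},{"grip":1,"x":30,"y":-20,"z":0,"rx":0,"ry":0,"rz":0},{"grip":1,"x":30,"y":-20,"z":0,"rx":0,"ry":0,"rz":0}]';python3 -m jog '[{"grip":1,"x":30,"y":-20,"z":0,"rx":0,"ry":0,"rz":0},{"grip":1,"x":30,"y":-20,"z":0,"rx":0,"ry":0,"rz":0},{"grip":1,"x":27,"y":-18,"z":0,"rx":0,"ry":0,"rz":0},{"grip":1,"x":0,"y":0,"z":0,"rx":0,"ry":0,"rz":0},{"grip":1,"x":0,"y":0,"z":0,"rx":0,"ry":0,"rz":0},{"grip":1,"x":0,"y":0,"z":0,"rx":0,"ry":0,"rz":0},{"grip":1,"x":0,"y":0,"z":0,"rx":0,"ry":0,"rz":0}]';  python3 -c "
from h import *
go(.621,.0785,.235,-1.5)
s=snap('scene');t=snap('top')
crop('sp4.png',s['frame'],220,120,340,300,4)
crop('sp4t.png',t['frame'],230,150,350,250,5)
"
```

```text
time: 31.5
eef_pos: [0.532, 0.0231, 0.4055]
tcp_rot: [1.0, -0.014, 0.001, 0.0]
contact_force: [-0.5, -0.8, -1.7]
opening: 0.447
time: 32.08
eef_pos: [0.6192, 0.0776, 0.4038]
tcp_rot: [1.0, -0.014, -0.001, 0.0]
contact_force: [0.6, -0.1, -1.1]
opening: 0.452
t 32.08 grasp [0.6189 0.0776 0.2488] yaw -1.56 shift mm [ 2.1 -1.  13.8] rz -0.1 tilt [-0.0017 -0.0002] q6 -0.01 open 0.452 F [ 0.6 -0.1 -1.1]
```

View pics/sp4.png

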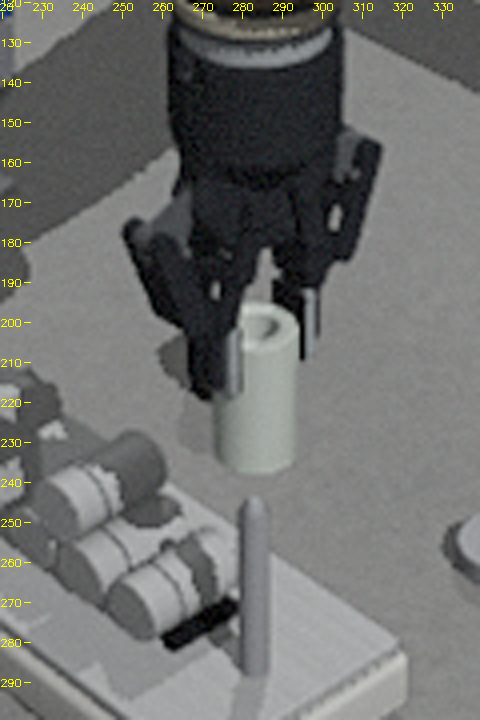

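View pics/sp4t.png

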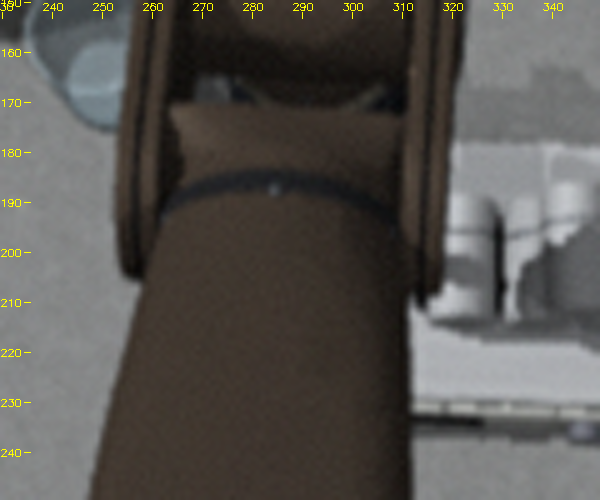

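Run:
```python
from h import *
S=snap('scene');from scipy.optimize import fsolve
th=np.linspace(0,2*np.pi,181)
def f(z,r,u,vb):
    def e(p):
        P=np.array([proj(S,[p[0]+r*np.cos(t),p[1]+r*np.sin(t),z]) for t in th])
        return [(P[:,0].max()+P[:,0].min())/2-u,P[:,1].max()-vb]
    return fsolve(e,[.62,.078])
print('spacer bottom',f(.1844,.02,283.4,236.9))
print('post foot',f(.05,.008,283.6,288.4))
print('post tip pt',ray(S,283.1,243.8,.158))
```

```text
spacer bottom [0.61590433 0.07286848]
post foot [0.62028946 0.07746543]
post tip pt [0.62130239 0.0775344  0.158     ]
```

```bash
python3 -m jog '[{"grip":1,"x":2,"y":-1.6,"z":10,"rx":0,"ry":0,"rz":0},{"grip":1,"x":0,"y":0,"z":10,"rx":0,"ry":0,"rz":0},{"grip":1,"x":0,"y":0,"z":4,"rx":0,"ry":0,"rz":0},{"grip":1,"x":0,"y":0,"z":0,"rx":0,"ry":0,"rz":0},{"grip":1,"x":0,"y":0,"z":0,"rx":0,"ry":0,"rz":0}]';  python3 -c "
from h import *
go(.621,.079,.115,-1.5)
s=snap('scene')
crop('sp5.png',s['frame'],240,170,330,300,6)
"
```

```text
time: 32.65
eef_pos: [0.6218, 0.0796, 0.3794]
tcp_rot: [1.0, -0.013, -0.001, -0.0]
contact_force: [0.5, 0.0, -0.7]
opening: 0.445
t 32.65 grasp [0.6215 0.0796 0.2244] yaw -1.53 shift mm [ -0.2   0.6 109.4] rz -0.0 tilt [-0.002   0.0001] q6 -0.01 open 0.445 F [ 0.5  0.  -0.7]
```

View pics/sp5.png

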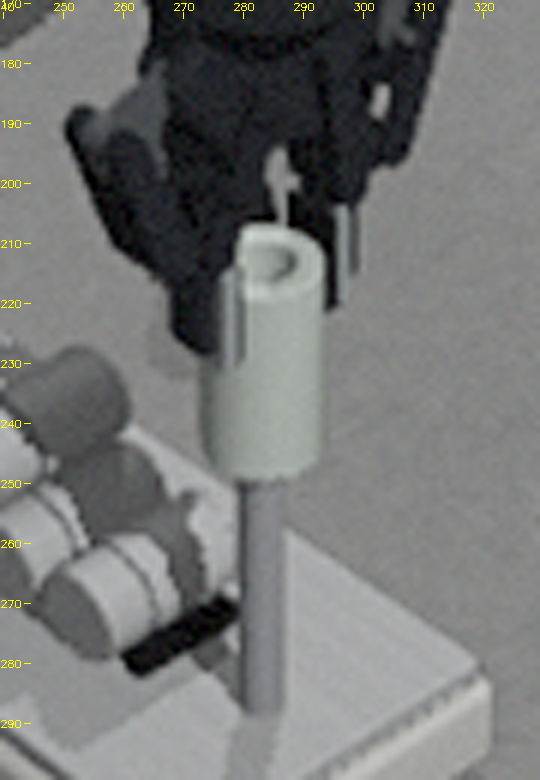

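```bash
python3 -m jog '[{"grip":1,"x":0,"y":0.3,"z":4,"rx":0,"ry":0,"rz":0},{"grip":1,"x":0,"y":0,"z":4,"rx":0,"ry":0,"rz":0},{"grip":1,"x":0,"y":0,"z":4,"rx":0,"ry":0,"rz":0},{"grip":1,"x":0,"y":0,"z":0,"rx":0,"ry":0,"rz":0}]';python3 -m jog '[{"grip":1,"x":0,"y":0,"z":4,"rx":0,"ry":0,"rz":0},{"grip":1,"x":0,"y":0,"z":4,"rx":0,"ry":0,"rz":0},{"grip":1,"x":0,"y":0,"z":0,"rx":0,"ry":0,"rz":0},{"grip":1,"x":0,"y":0,"z":0,"rx":0,"ry":0,"rz":0}]';  python3 -c "
from h import *
go(.621,.079,.115,-1.5)
"
```

```text
time: 33.03
eef_pos: [0.6217, 0.0793, 0.3672]
tcp_rot: [1.0, -0.013, -0.001, -0.0]
contact_force: [-0.2, 0.7, -1.8]
opening: 0.449
time: 33.37
eef_pos: [0.6219, 0.0793, 0.36]
tcp_rot: [1.0, -0.013, -0.0, -0.0]
contact_force: [-0.7, -0.1, -2.2]
opening: 0.447
t 33.37 grasp [0.6217 0.0793 0.205 ] yaw -1.53 shift mm [-0.6  0.3 90. ] rz -0.0 tilt [-0.0009  0.    ] q6 -0.01 open 0.447 F [-0.7 -0.1 -2.2]
```

```bash
python3 -m jog '[{"grip":1,"x":0,"y":0,"z":15,"rx":0,"ry":0,"rz":0},{"grip":1,"x":0,"y":0,"z":15,"rx":0,"ry":0,"rz":0},{"grip":1,"x":0,"y":0,"z":15,"rx":0,"ry":0,"rz":0},{"grip":1,"x":0,"y":0,"z":15,"rx":0,"ry":0,"rz":0},{"grip":1,"x":0,"y":0,"z":15,"rx":0,"ry":0,"rz":0},{"grip":1,"x":0,"y":0,"z":8,"rx":0,"ry":0,"rz":0},{"grip":1,"x":0,"y":0,"z":0,"rx":0,"ry":0,"rz":0},{"grip":1,"x":0,"y":0,"z":0,"rx":0,"ry":0,"rz":0}]';  python3 -c "
from h import *
go(.621,.079,.1145,-1.5)
s=snap('scene')
crop('sp6.png',s['frame'],220,150,350,310,4.8)
"
```

```text
time: 34.03
eef_pos: [0.622, 0.0793, 0.2775]
tcp_rot: [1.0, -0.013, -0.0, -0.0]
contact_force: [-0.4, -0.2, -1.5]
opening: 0.45
t 34.03 grasp [0.622  0.0793 0.1225] yaw -1.53 shift mm [-1.   0.3  8. ] rz -0.0 tilt [-0.0004  0.    ] q6 -0.01 open 0.450 F [-0.4 -0.2 -1.5]
```

View pics/sp6.png

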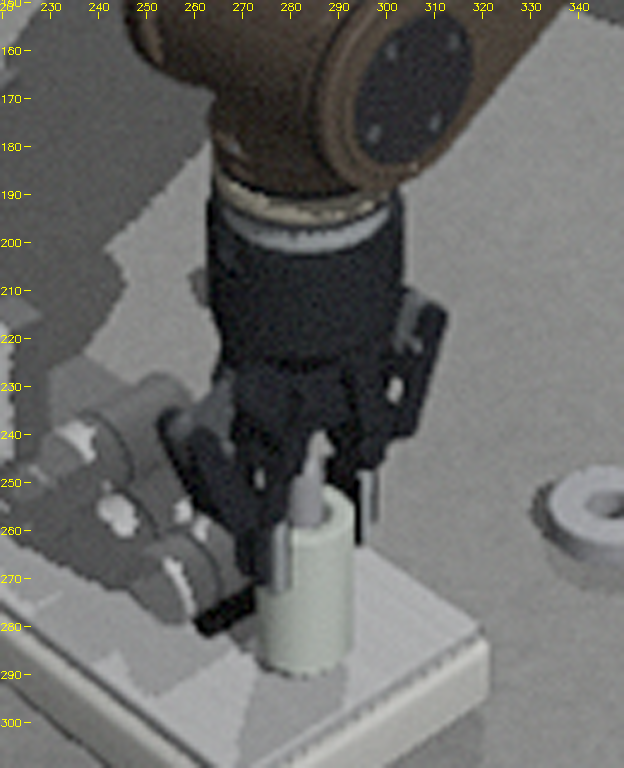

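```bash
python3 -m jog '[{"grip":1,"x":0,"y":0,"z":3,"rx":0,"ry":0,"rz":0},{"grip":1,"x":0,"y":0,"z":2,"rx":0,"ry":0,"rz":0},{"grip":1,"x":0,"y":0,"z":1,"rx":0,"ry":0,"rz":0},{"grip":1,"x":0,"y":0,"z":1,"rx":0,"ry":0,"rz":0},{"grip":1,"x":0,"y":0,"z":0,"rx":0,"ry":0,"rz":0},{"grip":1,"x":0,"y":0,"z":0,"rx":0,"ry":0,"rz":0}]';  python3 -c "
from h import *
go(.621,.079,.1145,-1.5)
"
```

```text
time: 34.58
eef_pos: [0.622, 0.0793, 0.2705]
tcp_rot: [1.0, -0.013, -0.0, -0.0]
contact_force: [0.3, -0.6, -2.1]
opening: 0.451
t 34.58 grasp [0.622  0.0793 0.1155] yaw -1.53 shift mm [-1.   0.3  1. ] rz -0.0 tilt [-0.  0.] q6 -0.01 open 0.451 F [ 0.3 -0.6 -2.1]
```

```bash
python3 -m jog '[{"grip":1,"x":0,"y":0,"z":1,"rx":0,"ry":0,"rz":0},{"grip":1,"x":0,"y":0,"z":1,"rx":0,"ry":0,"rz":0},{"grip":1,"x":0,"y":0,"z":0,"rx":0,"ry":0,"rz":0},{"grip":1,"x":0,"y":0,"z":0,"rx":0,"ry":0,"rz":0}]';  python3 -c "
from h import *
go(.621,.079,.1145,-1.5)
"
```

```text
time: 34.92
eef_pos: [0.6222, 0.0793, 0.2694]
tcp_rot: [1.0, -0.013, 0.0, 0.0]
contact_force: [-3.3, -1.7, 4.3]
opening: 0.448
t 34.92 grasp [0.6222 0.0793 0.1144] yaw -1.53 shift mm [-1.2  0.3 -0.1] rz -0.0 tilt [ 0.0004 -0.0001] q6 -0.01 open 0.448 F [-3.3 -1.7  4.3]
```

Seated (contact at the predicted height). Release and look.

```bash
python3 -m jog '[{"grip":0.6,"x":0,"y":0,"z":0,"rx":0,"ry":0,"rz":0},{"grip":0,"x":0,"y":0,"z":0,"rx":0,"ry":0,"rz":0},{"grip":0,"x":0,"y":0,"z":0,"rx":0,"ry":0,"rz":0},{"grip":0,"x":0,"y":0,"z":0,"rx":0,"ry":0,"rz":0},{"grip":0,"x":0,"y":0,"z":-30,"rx":0,"ry":0,"rz":0},{"grip":0,"x":0,"y":0,"z":-40,"rx":0,"ry":0,"rz":0},{"grip":0,"x":0,"y":0,"z":-40,"rx":0,"ry":0,"rz":0},{"grip":0,"x":-30,"y":25,"z":0,"rx":0,"ry":0,"rz":0}]';python3 -m jog '[{"grip":0,"x":-30,"y":25,"z":0,"rx":0,"ry":0,"rz":0},{"grip":0,"x":-30,"y":25,"z":0,"rx":0,"ry":0,"rz":0},{"grip":0,"x":-30,"y":30,"z":0,"rx":0,"ry":0,"rz":0},{"grip":0,"x":-30,"y":30,"z":0,"rx":0,"ry":0,"rz":0},{"grip":0,"x":0,"y":40,"z":0,"rx":0,"ry":0,"rz":0},{"grip":0,"x":0,"y":40,"z":0,"rx":0,"ry":0,"rz":0},{"grip":0,"x":0,"y":0,"z":0,"rx":0,"ry":0,"rz":0}]';  python3 -c "
from h import *
s=snap('scene','all2s.png');t=snap('top','all2t.png')
go(.5,-.35,.2,0)
crop('bar_t.png',t['frame'],440,200,540,330,5)
crop('bar_s.png',s['frame'],160,160,330,310,4.5)
"
```

```text
time: 35.58
eef_pos: [0.5957, 0.0566, 0.3897]
tcp_rot: [1.0, -0.012, 0.011, -0.0]
contact_force: [0.9, -1.5, 2.6]
opening: 0.996
time: 36.17
eef_pos: [0.4666, -0.1355, 0.3789]
tcp_rot: [1.0, -0.016, 0.001, 0.002]
contact_force: [0.0, -0.0, 0.6]
opening: 0.998
t 36.27 grasp [ 0.4672 -0.1319  0.2234] yaw -1.74 shift mm [ 39.4 217.   23.4] rz -1.7 tilt [0.0002 0.0003] q6 -0.45 open 0.999 F [-0.2 -0.4  0.1]
```

View pics/all2t.png

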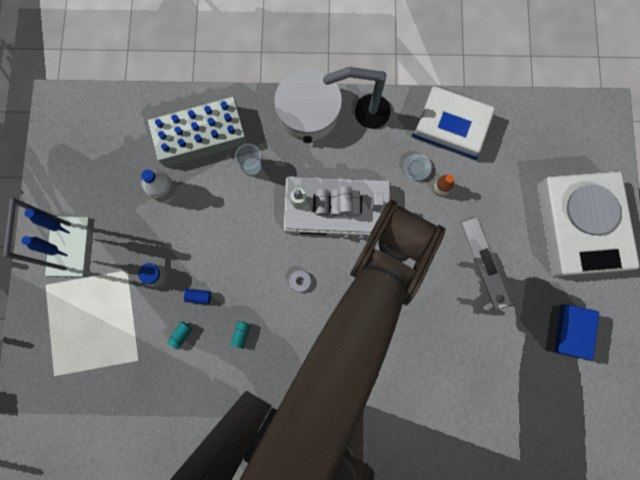

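View pics/bar_t.png

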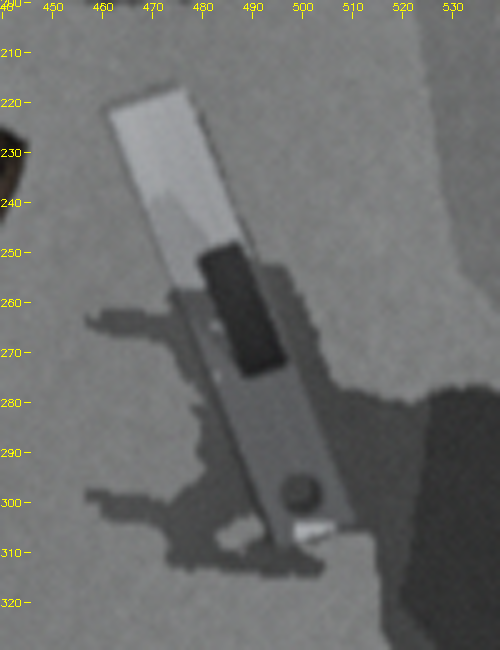

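View pics/bar_s.png

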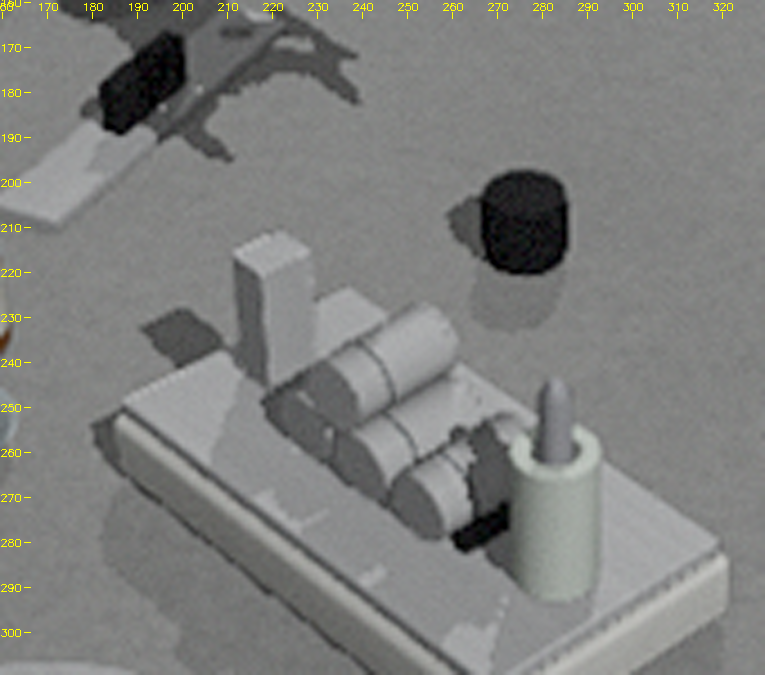

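Run:
```python
from h import *
T=snap('top');S=snap('scene')
C=[ray(T,*q,.006)[:2] for q in((461.3,221.5),(476.5,216.9),(509.9,303.9),(494.7,308.5))]
C=np.array(C);print(np.round(C,4),'ctr',C.mean(0).round(4))
far=(C[0]+C[1])/2;near=(C[2]+C[3])/2;d=near-far;print('len',np.hypot(*d),'width',np.hypot(*(C[1]-C[0])),'dir y-axis deg',np.degrees(np.arctan2(d[1],d[0])))
h=ray(T,499.7,298.1,.003);print('hole',h)
print('rib T',ray(T,487.9,261.3,.04)[:2])
d/=np.hypot(*d);print('hole-100',h[:2]-.1*d)
crop('bar_s2.png',S['frame'],160,150,250,220,8)
```

```text
[[ 0.5836 -0.3609]
 [ 0.597  -0.4023]
 [ 0.3646 -0.4818]
 [ 0.3519 -0.4415]] ctr [ 0.4743 -0.4216]
len 0.24542209716787036 width 0.04350237027300761 dir y-axis deg -160.96703543773882
hole [ 0.37951638 -0.45677082  0.003     ]
rib T [ 0.47183877 -0.41701852]
hole-100 [ 0.47404949 -0.42415961]
```

View pics/bar_s2.png

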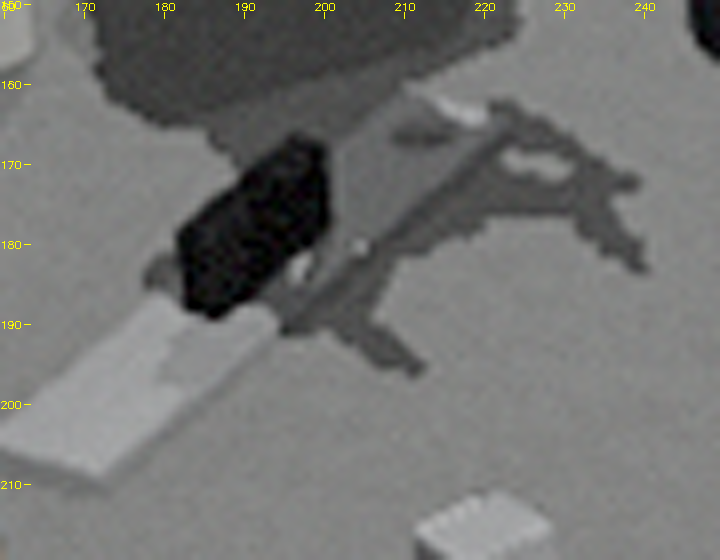

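Run:
```python
from h import *
S=snap('scene')
print('hole S',ray(S,211.3,166.5,.005)); 
for q in((172,208.3),(194,189.8),(222,164.5)):print(ray(S,*q,.006))
go(.4755,-.4215,.12,109)
```

```text
hole S [ 0.38680541 -0.4550603   0.005     ]
[ 0.5855229  -0.36048807  0.006     ]
[ 0.49449749 -0.39107002  0.006     ]
[ 0.35952324 -0.4418154   0.006     ]
t 36.42 grasp [ 0.4675 -0.1296  0.2232] yaw -1.46 shift mm [ 15.5 291.7 103. ] rz 69.5 tilt [-0.0004  0.0006] q6 -0.45 open 0.999 F [ 0.1 -0.2  0.1]
```

```bash
python3 -m jog '[{"grip":0,"x":2,"y":36.5,"z":0,"rx":0,"ry":0,"rz":0},{"grip":0,"x":2,"y":36.5,"z":0,"rx":0,"ry":0,"rz":0},{"grip":0,"x":2,"y":36.5,"z":0,"rx":0,"ry":0,"rz":0},{"grip":0,"x":2,"y":36.5,"z":0,"rx":0,"ry":0,"rz":0},{"grip":0,"x":2,"y":36.5,"z":0,"rx":0,"ry":0,"rz":0},{"grip":0,"x":2,"y":36.5,"z":0,"rx":0,"ry":0,"rz":0},{"grip":0,"x":2,"y":36.5,"z":0,"rx":0,"ry":0,"rz":0},{"grip":0,"x":2,"y":36.5,"z":0,"rx":0,"ry":0,"rz":0}]';python3 -m jog '[{"grip":0,"x":0,"y":0,"z":10,"rx":0,"ry":0,"rz":-7},{"grip":0,"x":0,"y":0,"z":10,"rx":0,"ry":0,"rz":-7},{"grip":0,"x":0,"y":0,"z":10,"rx":0,"ry":0,"rz":-7},{"grip":0,"x":0,"y":0,"z":10,"rx":0,"ry":0,"rz":-7},{"grip":0,"x":0,"y":0,"z":10,"rx":0,"ry":0,"rz":-7},{"grip":0,"x":0,"y":0,"z":10,"rx":0,"ry":0,"rz":-7},{"grip":0,"x":0,"y":0,"z":10,"rx":0,"ry":0,"rz":-7},{"grip":0,"x":0,"y":0,"z":10,"rx":0,"ry":0,"rz":-7}]';python3 -m jog '[{"grip":0,"x":0,"y":0,"z":5,"rx":0,"ry":0,"rz":-7},{"grip":0,"x":0,"y":0,"z":5,"rx":0,"ry":0,"rz":-7},{"grip":0,"x":0,"y":0,"z":5,"rx":0,"ry":0,"rz":-7},{"grip":0,"x":0,"y":0,"z":5,"rx":0,"ry":0,"rz":-7},{"grip":0,"x":0,"y":0,"z":0,"rx":0,"ry":0,"rz":-7},{"grip":0,"x":0,"y":0,"z":0,"rx":0,"ry":0,"rz":-7},{"grip":0,"x":0,"y":0,"z":0,"rx":0,"ry":0,"rz":-7},{"grip":0,"x":0,"y":0,"z":0,"rx":0,"ry":0,"rz":-5.7}]';  python3 -c "
from h import *
go(.4773,-.4216,.03,109.3)"
```

```text
time: 37.08
eef_pos: [0.4767, -0.4231, 0.3781]
tcp_rot: [1.0, -0.012, -0.0, -0.0]
contact_force: [0.7, -0.1, 0.0]
opening: 1.0
time: 37.75
eef_pos: [0.4769, -0.4212, 0.2976]
tcp_rot: [0.887, 0.462, 0.0, -0.0]
contact_force: [0.8, 0.4, 0.2]
opening: 1.001
time: 38.42
eef_pos: [0.4769, -0.4212, 0.2781]
tcp_rot: [0.576, 0.817, 0.0, -0.0]
contact_force: [0.7, 0.7, 0.0]
opening: 1.0
t 38.42 grasp [ 0.4769 -0.4211  0.1231] yaw 109.66 shift mm [-0.6  0.2 93.1] rz 0.4 tilt [-0.0003  0.0006] q6 -2.80 open 1.000 F [0.7 0.7 0. ]
```

View scene.

```bash
python3 -m jog '[{"grip":0,"x":0,"y":0,"z":25,"rx":0,"ry":0,"rz":0.4},{"grip":0,"x":0,"y":0,"z":20,"rx":0,"ry":0,"rz":0},{"grip":0,"x":0,"y":0,"z":0,"rx":0,"ry":0,"rz":0},{"grip":0,"x":0,"y":0,"z":0,"rx":0,"ry":0,"rz":0}]';python3 -c "
from h import *
go(.4773,-.4216,.03,109.3);print(get_state()['qpos'])
s=snap('scene');crop('bar_s3.png',s['frame'],130,90,260,230,4.5)"
```

```text
time: 38.75
eef_pos: [0.4762, -0.4212, 0.2319]
tcp_rot: [0.581, 0.814, 0.001, -0.002]
contact_force: [0.2, -0.1, -0.2]
opening: 1.002
t 38.75 grasp [ 0.4758 -0.4207  0.0769] yaw 108.89 shift mm [-1.5  1.2 46.9] rz -0.4 tilt [-0.0024  0.0031] q6 -2.78 open 1.002 F [ 0.2 -0.1 -0.2]
[-8.83606958e-01  3.90293759e-01  1.78475638e+00  1.16985992e-04
  9.70507632e-01 -2.78421490e+00]
```

View pics/bar_s3.png

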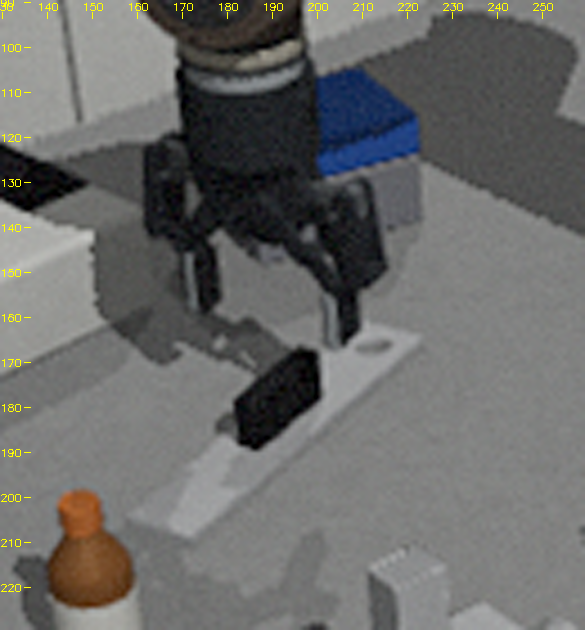

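```bash
python3 -m jog '[{"grip":0,"x":-1.3,"y":0.7,"z":20,"rx":0,"ry":0,"rz":-0.3},{"grip":0,"x":0,"y":0,"z":18,"rx":0,"ry":0,"rz":0},{"grip":0,"x":0,"y":0,"z":8,"rx":0,"ry":0,"rz":0},{"grip":0,"x":0,"y":0,"z":0,"rx":0,"ry":0,"rz":0},{"grip":0,"x":0,"y":0,"z":0,"rx":0,"ry":0,"rz":0},{"grip":0,"x":0,"y":0,"z":0,"rx":0,"ry":0,"rz":0}]';python3 -c "
from h import *
go(.4773,-.4216,.03,109.3)
s=snap('scene');crop('bar_s4.png',s['frame'],130,90,260,230,4.5)"
```

```text
time: 39.3
eef_pos: [0.4772, -0.4244, 0.1893]
tcp_rot: [0.58, 0.815, -0.0, 0.001]
contact_force: [-0.3, 0.2, -0.2]
opening: 1.003
t 39.3 grasp [ 0.4775 -0.4247  0.0343] yaw 109.08 shift mm [3.  0.8 4.3] rz -0.2 tilt [ 0.0017 -0.0021] q6 -2.79 open 1.003 F [-0.3  0.2 -0.2]
```

View pics/bar_s4.png

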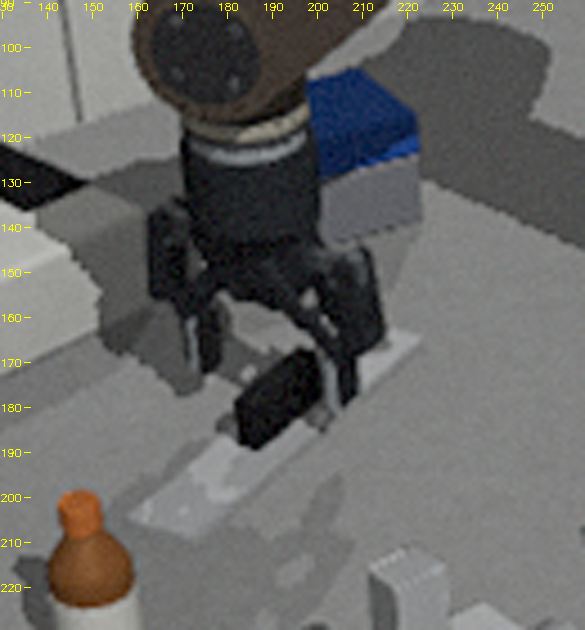

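```bash
python3 -m jog '[{"grip":0,"x":3,"y":0,"z":3,"rx":0,"ry":0,"rz":0},{"grip":1,"x":0,"y":0,"z":0,"rx":0,"ry":0,"rz":0},{"grip":1,"x":0,"y":0,"z":0,"rx":0,"ry":0,"rz":0},{"grip":1,"x":0,"y":0,"z":0,"rx":0,"ry":0,"rz":0},{"grip":1,"x":0,"y":0,"z":0,"rx":0,"ry":0,"rz":0},{"grip":1,"x":0,"y":0,"z":0,"rx":0,"ry":0,"rz":0},{"grip":1,"x":0,"y":0,"z":0,"rx":0,"ry":0,"rz":0},{"grip":1,"x":0,"y":0,"z":0,"rx":0,"ry":0,"rz":0}]' 90;python3 -m jog '[{"grip":1,"x":0,"y":0,"z":0,"rx":0,"ry":0,"rz":0},{"grip":1,"x":0,"y":0,"z":0,"rx":0,"ry":0,"rz":0}]';python3 -c "
from h import *
go(.4773,-.4216,.03,109.3)
s=snap('scene');crop('bar_s5.png',s['frame'],130,90,260,230,4.5)"
```

```text
time: 40.02
eef_pos: [0.4758, -0.4213, 0.1849]
tcp_rot: [0.58, 0.814, -0.0, 0.0]
contact_force: [0.1, 0.2, 1.4]
opening: 0.179
time: 40.18
eef_pos: [0.4758, -0.4213, 0.1849]
tcp_rot: [0.58, 0.814, -0.0, 0.0]
contact_force: [0.2, -0.0, 1.3]
opening: 0.175
t 40.18 grasp [ 0.4759 -0.4214  0.0299] yaw 109.07 shift mm [-0.7  1.3 -0.1] rz -0.2 tilt [ 0.0005 -0.0006] q6 -2.79 open 0.175 F [ 0.2 -0.   1.3]
```

View pics/bar_s5.png

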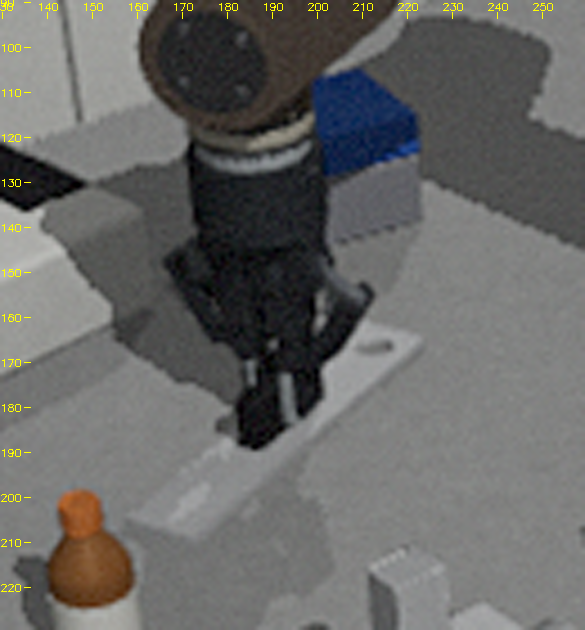

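```bash
python3 -m jog '[{"grip":1,"x":0,"y":0,"z":-10,"rx":0,"ry":0,"rz":0},{"grip":1,"x":0,"y":0,"z":-30,"rx":0,"ry":0,"rz":0},{"grip":1,"x":0,"y":0,"z":-35,"rx":0,"ry":0,"rz":0},{"grip":1,"x":0,"y":0,"z":-35,"rx":0,"ry":0,"rz":0},{"grip":1,"x":0,"y":0,"z":-35,"rx":0,"ry":0,"rz":0},{"grip":1,"x":0,"y":0,"z":-35,"rx":0,"ry":0,"rz":0},{"grip":1,"x":0,"y":0,"z":-30,"rx":0,"ry":0,"rz":0},{"grip":1,"x":0,"y":0,"z":0,"rx":0,"ry":0,"rz":0}]';python3 -m jog '[{"grip":1,"x":0,"y":0,"z":0,"rx":0,"ry":0,"rz":6},{"grip":1,"x":0,"y":0,"z":0,"rx":0,"ry":0,"rz":6},{"grip":1,"x":0,"y":0,"z":0,"rx":0,"ry":0,"rz":6},{"grip":1,"x":0,"y":0,"z":0,"rx":0,"ry":0,"rz":6},{"grip":1,"x":0,"y":0,"z":0,"rx":0,"ry":0,"rz":6},{"grip":1,"x":0,"y":0,"z":0,"rx":0,"ry":0,"rz":6},{"grip":1,"x":0,"y":0,"z":0,"rx":0,"ry":0,"rz":6},{"grip":1,"x":0,"y":0,"z":0,"rx":0,"ry":0,"rz":6}]';python3 -m jog '[{"grip":1,"x":0,"y":0,"z":0,"rx":0,"ry":0,"rz":6},{"grip":1,"x":0,"y":0,"z":0,"rx":0,"ry":0,"rz":6},{"grip":1,"x":0,"y":0,"z":0,"rx":0,"ry":0,"rz":6},{"grip":1,"x":0,"y":0,"z":0,"rx":0,"ry":0,"rz":6},{"grip":1,"x":0,"y":0,"z":0,"rx":0,"ry":0,"rz":6},{"grip":1,"x":0,"y":0,"z":0,"rx":0,"ry":0,"rz":6},{"grip":1,"x":0,"y":0,"z":0,"rx":0,"ry":0,"rz":6},{"grip":1,"x":0,"y":0,"z":0,"rx":0,"ry":0,"rz":6}]'
python3 -c "
from h import *
go(.6185,-.0215,.24,-1.5)
s=snap('scene');crop('bar_s6.png',s['frame'],130,40,270,210,4.2)"
```

```text
time: 40.9
eef_pos: [0.4764, -0.4217, 0.4035]
tcp_rot: [0.58, 0.814, -0.002, 0.007]
contact_force: [1.5, -0.2, -0.6]
opening: 0.173
time: 41.57
eef_pos: [0.4753, -0.4206, 0.3926]
tcp_rot: [0.863, 0.506, -0.0, -0.002]
contact_force: [-0.2, 0.6, -1.5]
opening: 0.169
time: 42.23
eef_pos: [0.4753, -0.4206, 0.3926]
tcp_rot: [0.994, 0.111, -0.001, -0.001]
contact_force: [0.9, 0.3, -2.4]
opening: 0.17
t 42.23 grasp [ 0.475  -0.4202  0.2376] yaw 12.77 shift mm [ 228.1 -357.1   -1.7] rz 14.3 tilt [-0.0021  0.0027] q6 -1.11 open 0.170 F [ 0.9  0.3 -2.4]
```

View pics/bar_s6.png

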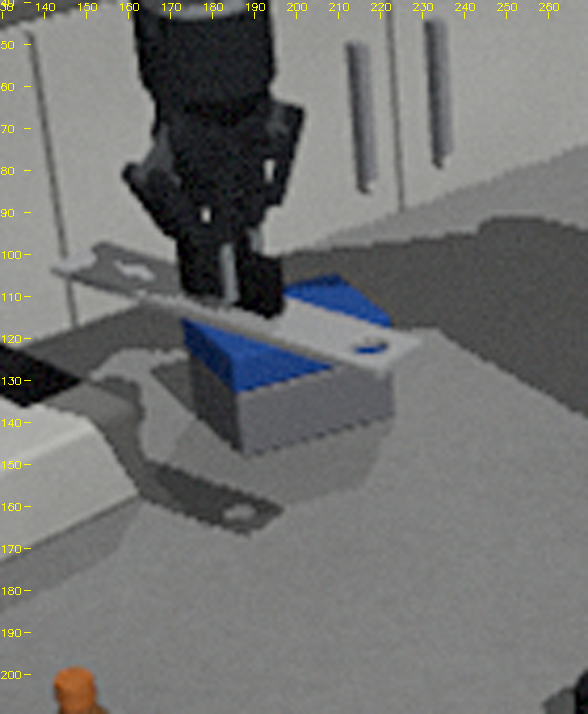

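```bash
python3 -m jog '[{"grip":1,"x":0,"y":0,"z":0,"rx":0,"ry":0,"rz":5},{"grip":1,"x":0,"y":0,"z":0,"rx":0,"ry":0,"rz":5},{"grip":1,"x":0,"y":0,"z":0,"rx":0,"ry":0,"rz":4.3},{"grip":1,"x":6,"y":-18,"z":0,"rx":0,"ry":0,"rz":0},{"grip":1,"x":12,"y":-36,"z":0,"rx":0,"ry":0,"rz":0},{"grip":1,"x":12,"y":-36,"z":0,"rx":0,"ry":0,"rz":0},{"grip":1,"x":12,"y":-36,"z":0,"rx":0,"ry":0,"rz":0},{"grip":1,"x":12,"y":-36,"z":0,"rx":0,"ry":0,"rz":0}]';python3 -m jog '[{"grip":1,"x":12,"y":-36,"z":0,"rx":0,"ry":0,"rz":0},{"grip":1,"x":12,"y":-36,"z":0,"rx":0,"ry":0,"rz":0},{"grip":1,"x":12,"y":-36,"z":0,"rx":0,"ry":0,"rz":0},{"grip":1,"x":12,"y":-36,"z":0,"rx":0,"ry":0,"rz":0},{"grip":1,"x":12,"y":-36,"z":0,"rx":0,"ry":0,"rz":0},{"grip":1,"x":12,"y":-36,"z":0,"rx":0,"ry":0,"rz":0},{"grip":1,"x":6,"y":-22,"z":0,"rx":0,"ry":0,"rz":0},{"grip":1,"x":0,"y":0,"z":0,"rx":0,"ry":0,"rz":0}]';python3 -m jog '[{"grip":1,"x":0,"y":0,"z":0,"rx":0,"ry":0,"rz":0},{"grip":1,"x":0,"y":0,"z":0,"rx":0,"ry":0,"rz":0}]'
python3 -c "
from h import *
go(.6185,-.0215,.24,-1.5)
s=snap('scene');t=snap('top');crop('bar_s7.png',s['frame'],160,120,330,310,4);crop('bar_t7.png',t['frame'],270,150,420,250,5)"
```

```text
time: 42.95
eef_pos: [0.533, -0.2586, 0.3932]
tcp_rot: [1.0, -0.01, -0.001, -0.001]
contact_force: [0.6, 0.3, -1.4]
opening: 0.171
time: 43.62
eef_pos: [0.6165, -0.0196, 0.3932]
tcp_rot: [1.0, -0.007, -0.001, -0.001]
contact_force: [-0.2, -0.5, -2.0]
opening: 0.165
time: 43.78
eef_pos: [0.6159, -0.0242, 0.3935]
tcp_rot: [1.0, -0.01, -0.001, 0.0]
contact_force: [-0.4, 0.1, -2.9]
opening: 0.17
t 43.78 grasp [ 0.6156 -0.0243  0.2385] yaw -1.16 shift mm [ 2.9 -2.8 -1.5] rz 0.3 tilt [-0.002  -0.0002] q6 -0.18 open 0.170 F [-0.4  0.1 -2.9]
```

View pics/bar_s7.png

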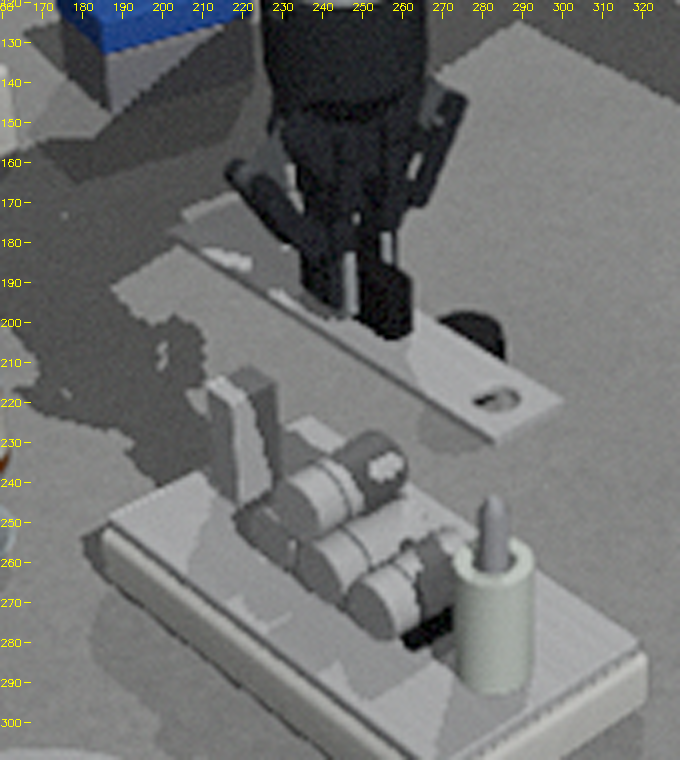

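View pics/bar_t7.png

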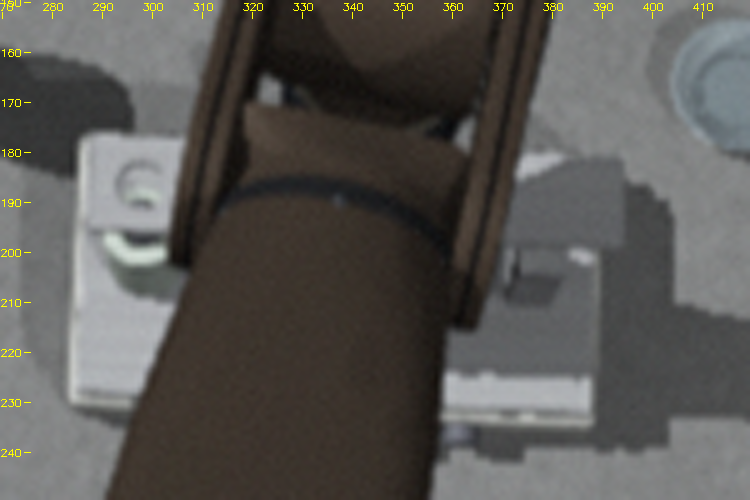

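Run:
```python
from h import *
T=snap('top');S=snap('scene');z=.2145
print('hole T',ray(T,297.5,186.4,z),'S',ray(S,283.9,219.4,z))
print('end T',ray(T,394.3,181.1,z),ray(T,394.3,198.9,z),'left',ray(T,287.2,177.1,z),ray(T,287.2,195.5,z))
print('S corners',ray(S,283,230.5,z),ray(S,300,219.5,z))
```

```text
hole T [0.61528234 0.07491056 0.2145    ] S [0.61922445 0.0777636  0.2145    ]
end T [ 0.63173419 -0.14914819  0.2145    ] [ 0.58928809 -0.14881488  0.2145    ] left [0.63719946 0.09937293 0.2145    ] [0.59317785 0.09819229 0.2145    ]
S corners [0.64435771 0.10154194 0.2145    ] [0.59791031 0.09878258 0.2145    ]
```

```bash
python3 -m jog '[{"grip":1,"x":3,"y":-2,"z":10,"rx":0,"ry":0,"rz":0.3},{"grip":1,"x":0,"y":0,"z":12,"rx":0,"ry":0,"rz":0},{"grip":1,"x":0,"y":0,"z":12,"rx":0,"ry":0,"rz":0},{"grip":1,"x":0,"y":0,"z":6,"rx":0,"ry":0,"rz":0},{"grip":1,"x":0,"y":0,"z":0,"rx":0,"ry":0,"rz":0},{"grip":1,"x":0,"y":0,"z":0,"rx":0,"ry":0,"rz":0},{"grip":1,"x":0,"y":0,"z":0,"rx":0,"ry":0,"rz":0}]'
python3 -c "
from h import *
go(.6185,-.0215,.151,-1.5)
s=snap('scene');t=snap('top');crop('bar_s8.png',s['frame'],210,180,330,310,5);crop('bar_t8.png',t['frame'],275,160,405,240,6)"
```

```text
time: 44.57
eef_pos: [0.6194, -0.0221, 0.3547]
tcp_rot: [1.0, -0.013, 0.0, 0.0]
contact_force: [1.4, -0.7, -1.5]
opening: 0.167
t 44.57 grasp [ 0.6195 -0.0221  0.1997] yaw -1.53 shift mm [-1.  -0.6 48.7] rz -0.0 tilt [ 0.0004 -0.0001] q6 -0.17 open 0.167 F [ 1.4 -0.7 -1.5]
```

View pics/bar_s8.png

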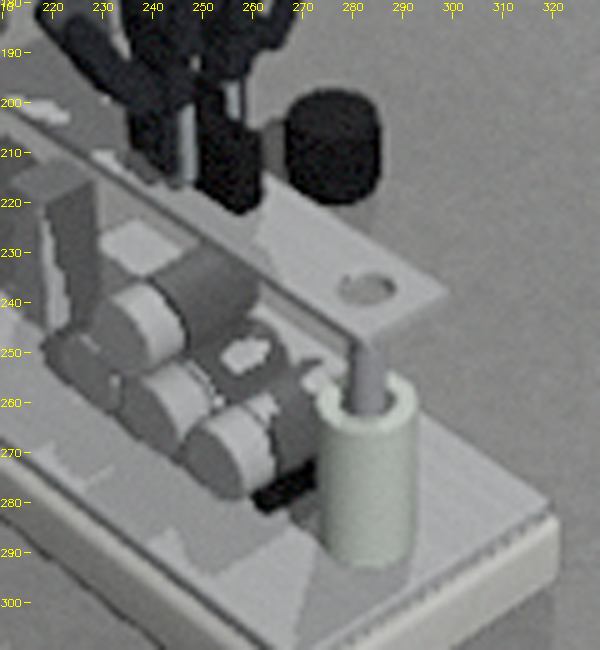

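View pics/bar_t8.png

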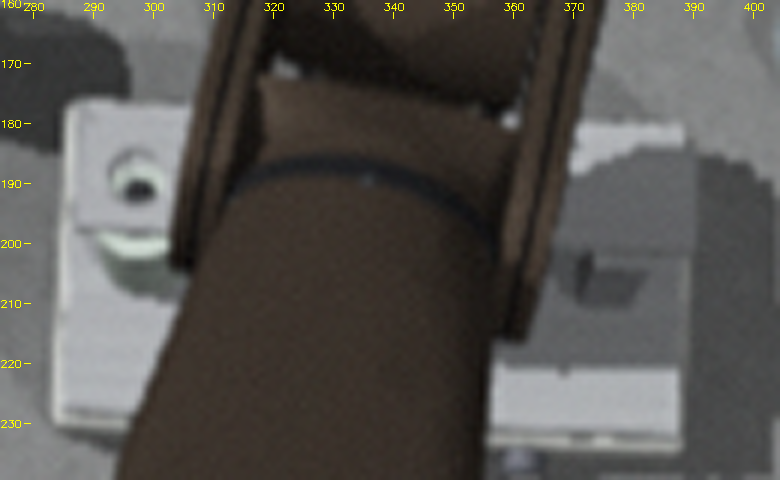

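Run:
```python
from h import *
T=snap('top');S=snap('scene')
print(proj(S,[.6213,.0775,.1757]),proj(T,[.6189,.0776,.1757]),proj(T,[.6214,.0764,.1757]))
print(ray(S,283.4,237.2,.1757),ray(T,297.4,189.2,.1757))
c=cv2.cvtColor(T['frame'],cv2.COLOR_RGB2BGR)[178:204,284:312];cv2.imwrite('pics/h9.png',cv2.resize(c,None,fx=20,fy=20,interpolation=cv2.INTER_CUBIC))
c=cv2.cvtColor(S['frame'],cv2.COLOR_RGB2BGR)[225:260,265:305];cv2.imwrite('pics/h9s.png',cv2.resize(c,None,fx=15,fy=15,interpolation=cv2.INTER_CUBIC))
```

```text
[283.05988912 236.42527222] [296.98528649 189.34981931] [297.51116113 188.34582922]
[0.62251654 0.07969632 0.1757    ] [0.61928649 0.07661646 0.1757    ]
```

View pics/h9.png

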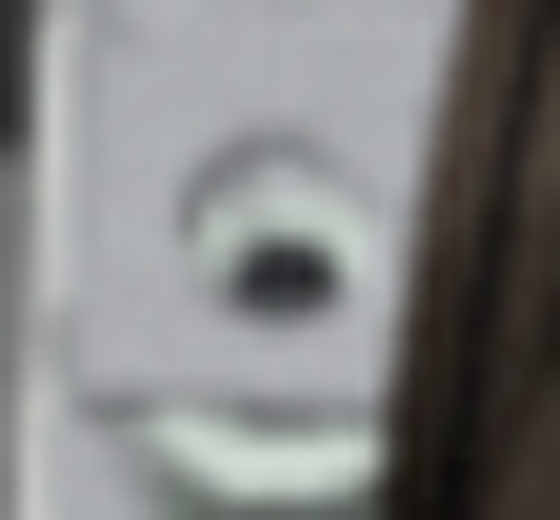

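View pics/h9s.png

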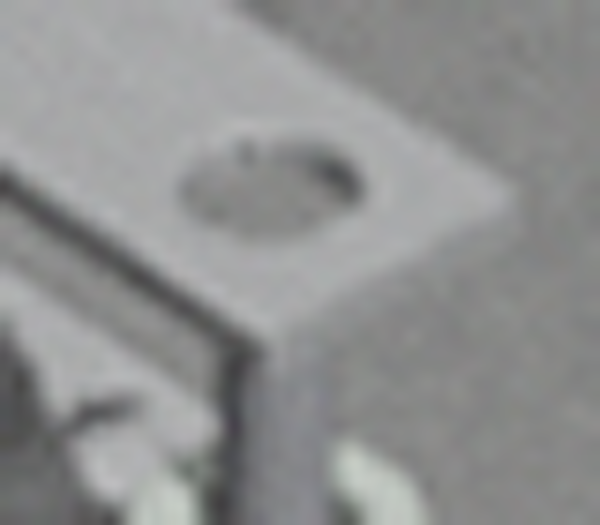

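```bash
python3 -m jog '[{"grip":1,"x":-1,"y":0.6,"z":5,"rx":0,"ry":0,"rz":0},{"grip":1,"x":0,"y":0,"z":5,"rx":0,"ry":0,"rz":0},{"grip":1,"x":0,"y":0,"z":5,"rx":0,"ry":0,"rz":0},{"grip":1,"x":0,"y":0,"z":4,"rx":0,"ry":0,"rz":0},{"grip":1,"x":0,"y":0,"z":0,"rx":0,"ry":0,"rz":0},{"grip":1,"x":0,"y":0,"z":0,"rx":0,"ry":0,"rz":0}]'
python3 -c "
from h import *
go(.6185,-.0215,.151,-1.5)
S=snap('scene');T=snap('top')
c=cv2.cvtColor(T['frame'],cv2.COLOR_RGB2BGR)[178:204,284:312];cv2.imwrite('pics/h10.png',cv2.resize(c,None,fx=20,fy=20,interpolation=cv2.INTER_CUBIC))
crop('bar_s10.png',S['frame'],180,180,330,310,5)"
```

```text
time: 45.27
eef_pos: [0.6181, -0.0226, 0.3347]
tcp_rot: [1.0, -0.013, -0.001, -0.0]
contact_force: [1.2, 0.9, -1.9]
opening: 0.172
t 45.27 grasp [ 0.6179 -0.0226  0.1797] yaw -1.53 shift mm [ 0.6 -1.1 28.7] rz -0.0 tilt [-0.0014  0.0003] q6 -0.17 open 0.172 F [ 1.2  0.9 -1.9]
```

View pics/h10.png

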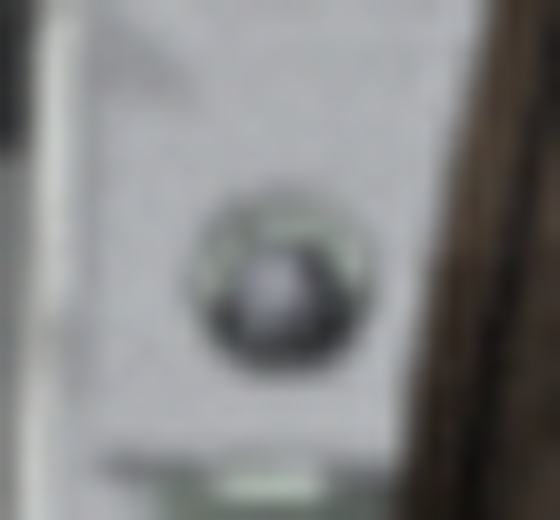

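View pics/bar_s10.png

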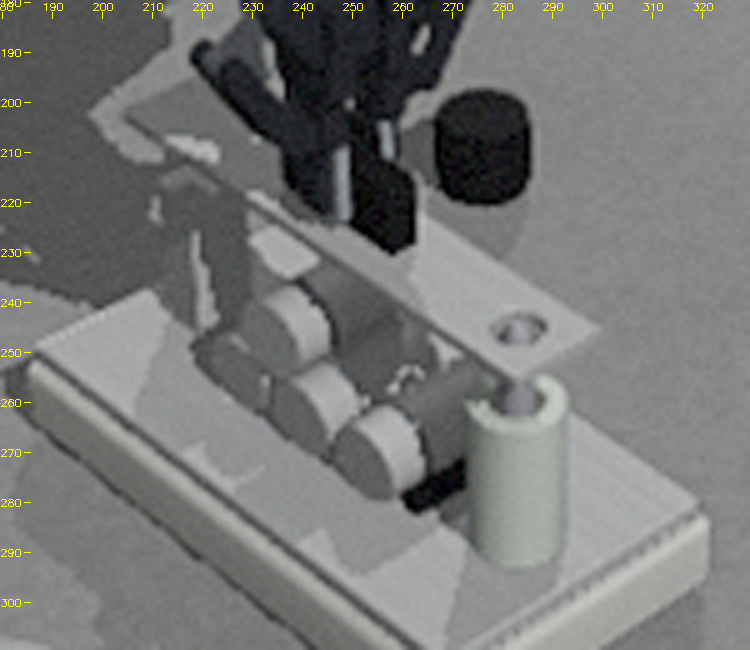

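```bash
python3 -m jog '[{"grip":1,"x":-0.7,"y":0,"z":4,"rx":0,"ry":0,"rz":0},{"grip":1,"x":0,"y":0,"z":4,"rx":0,"ry":0,"rz":0},{"grip":1,"x":0,"y":0,"z":4,"rx":0,"ry":0,"rz":0},{"grip":1,"x":0,"y":0,"z":4,"rx":0,"ry":0,"rz":0},{"grip":1,"x":0,"y":0,"z":4,"rx":0,"ry":0,"rz":0},{"grip":1,"x":0,"y":0,"z":0,"rx":0,"ry":0,"rz":0},{"grip":1,"x":0,"y":0,"z":0,"rx":0,"ry":0,"rz":0}]'
python3 -c "
from h import *
go(.6185,-.0215,.151,-1.5)
S=snap('scene');T=snap('top')
c=cv2.cvtColor(T['frame'],cv2.COLOR_RGB2BGR)[178:204,284:312];cv2.imwrite('pics/h11.png',cv2.resize(c,None,fx=20,fy=20,interpolation=cv2.INTER_CUBIC))
crop('bar_s11.png',S['frame'],180,180,330,310,5)"
```

```text
time: 45.95
eef_pos: [0.6175, -0.0226, 0.3149]
tcp_rot: [1.0, -0.013, -0.001, -0.0]
contact_force: [-0.2, -0.8, -1.1]
opening: 0.172
t 45.95 grasp [ 0.6173 -0.0226  0.1599] yaw -1.53 shift mm [ 1.2 -1.1  8.9] rz -0.0 tilt [-0.001   0.0002] q6 -0.17 open 0.172 F [-0.2 -0.8 -1.1]
```

View pics/bar_s11.png

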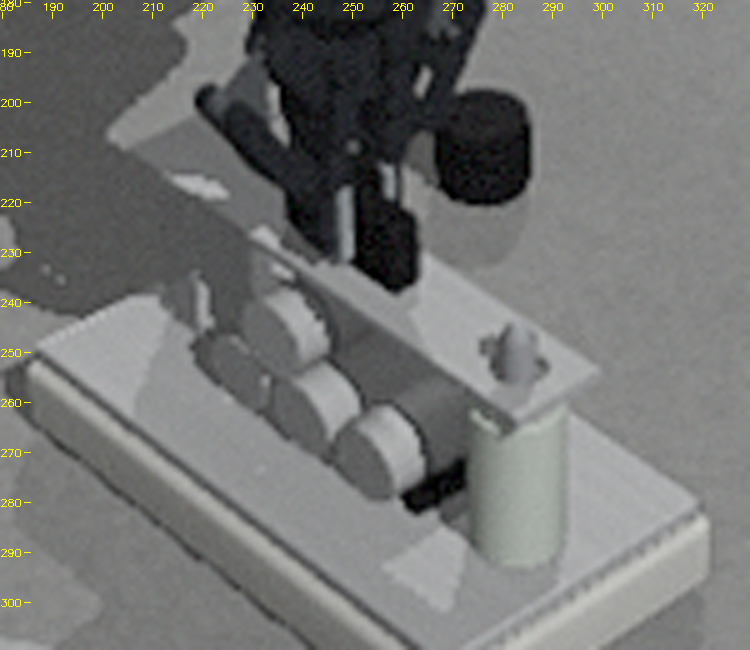

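View pics/h11.png

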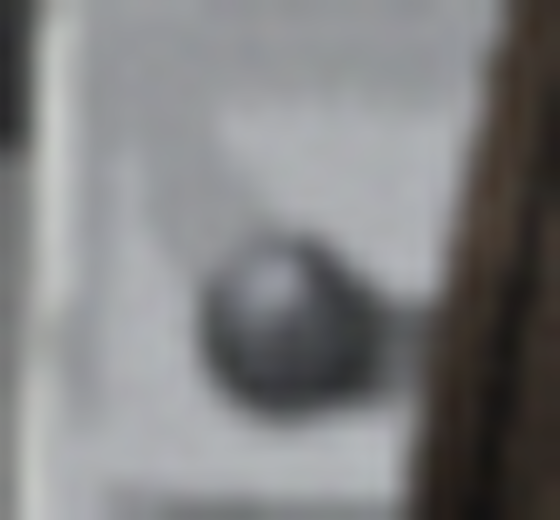

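```bash
python3 -m jog '[{"grip":1,"x":0,"y":0,"z":3,"rx":0,"ry":0,"rz":0},{"grip":1,"x":0,"y":0,"z":2,"rx":0,"ry":0,"rz":0},{"grip":1,"x":0,"y":0,"z":1.5,"rx":0,"ry":0,"rz":0},{"grip":1,"x":0,"y":0,"z":1,"rx":0,"ry":0,"rz":0},{"grip":1,"x":0,"y":0,"z":0,"rx":0,"ry":0,"rz":0},{"grip":1,"x":0,"y":0,"z":0,"rx":0,"ry":0,"rz":0}]'
python3 -c "
from h import *
go(.6185,-.0215,.151,-1.5)"
```

```text
time: 46.55
eef_pos: [0.6176, -0.0226, 0.3079]
tcp_rot: [1.0, -0.013, -0.0, 0.0]
contact_force: [-0.1, -0.4, -2.4]
opening: 0.171
t 46.55 grasp [ 0.6175 -0.0226  0.1529] yaw -1.53 shift mm [ 0.9 -1.2  1.9] rz -0.0 tilt [-0.0002 -0.    ] q6 -0.17 open 0.171 F [-0.1 -0.4 -2.4]
```

```bash
python3 -m jog '[{"grip":1,"x":0,"y":0,"z":1,"rx":0,"ry":0,"rz":0},{"grip":1,"x":0,"y":0,"z":1,"rx":0,"ry":0,"rz":0},{"grip":1,"x":0,"y":0,"z":0,"rx":0,"ry":0,"rz":0},{"grip":1,"x":0,"y":0,"z":0,"rx":0,"ry":0,"rz":0}]'
python3 -c "
from h import *
go(.6185,-.0215,.151,-1.5)
S=snap('scene');T=snap('top')
crop('bar_s12.png',S['frame'],180,180,330,310,5)"
```

```text
time: 46.88
eef_pos: [0.6178, -0.0226, 0.3069]
tcp_rot: [1.0, -0.013, 0.0, 0.0]
contact_force: [-1.1, 0.4, 3.3]
opening: 0.171
t 46.88 grasp [ 0.6179 -0.0227  0.1519] yaw -1.53 shift mm [ 0.5 -1.2  0.9] rz -0.0 tilt [ 0.0009 -0.0002] q6 -0.17 open 0.171 F [-1.1  0.4  3.3]
```

View pics/bar_s12.png

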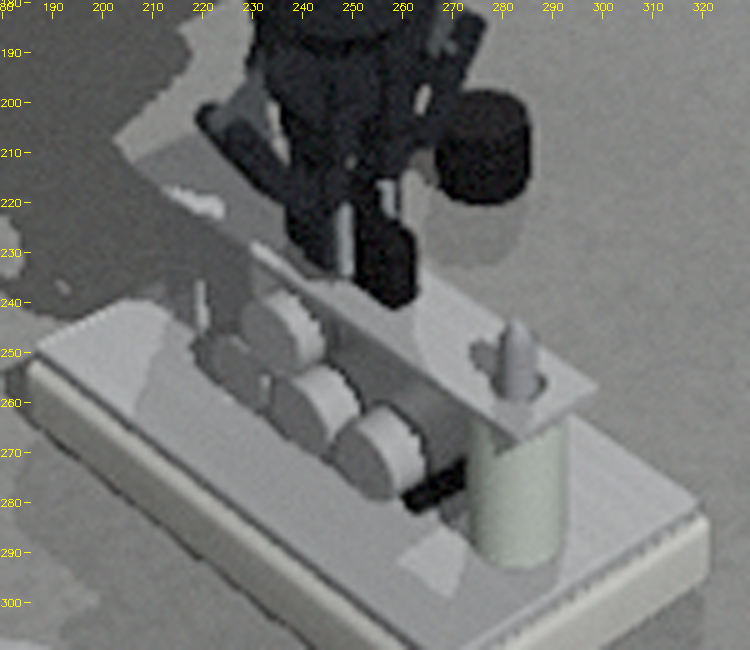

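```bash
python3 -m jog '[{"grip":0.7,"x":0,"y":0,"z":0,"rx":0,"ry":0,"rz":0},{"grip":0.3,"x":0,"y":0,"z":0,"rx":0,"ry":0,"rz":0},{"grip":0.3,"x":0,"y":0,"z":0,"rx":0,"ry":0,"rz":0},{"grip":0.3,"x":0,"y":0,"z":0,"rx":0,"ry":0,"rz":0},{"grip":0.3,"x":0,"y":0,"z":-15,"rx":0,"ry":0,"rz":0},{"grip":0,"x":0,"y":0,"z":-35,"rx":0,"ry":0,"rz":0},{"grip":0,"x":0,"y":0,"z":-35,"rx":0,"ry":0,"rz":0},{"grip":0,"x":-20,"y":30,"z":0,"rx":0,"ry":0,"rz":0}]';python3 -m jog '[{"grip":0,"x":-20,"y":36,"z":0,"rx":0,"ry":0,"rz":0},{"grip":0,"x":-20,"y":36,"z":0,"rx":0,"ry":0,"rz":0},{"grip":0,"x":-20,"y":36,"z":0,"rx":0,"ry":0,"rz":0},{"grip":0,"x":-20,"y":36,"z":0,"rx":0,"ry":0,"rz":0},{"grip":0,"x":0,"y":40,"z":0,"rx":0,"ry":0,"rz":0},{"grip":0,"x":0,"y":0,"z":0,"rx":0,"ry":0,"rz":0},{"grip":0,"x":0,"y":0,"z":0,"rx":0,"ry":0,"rz":0}]'
python3 -c "
from h import *
go(.42,.078,.151,-1.5)
S=snap('scene','all3s.png');T=snap('top','all3t.png')
crop('bar_s13.png',S['frame'],180,180,370,310,4.2);crop('bar_t13.png',T['frame'],270,160,400,300,4.5)"
```

```text
time: 47.65
eef_pos: [0.5998, -0.0498, 0.4001]
tcp_rot: [1.0, -0.011, 0.008, 0.001]
contact_force: [0.8, -1.2, 1.6]
opening: 0.998
time: 48.23
eef_pos: [0.5113, -0.2358, 0.3911]
tcp_rot: [1.0, -0.015, 0.0, -0.0]
contact_force: [-0.9, 0.2, 0.7]
opening: 1.007
t 48.23 grasp [ 0.5114 -0.2358  0.2361] yaw -1.76 shift mm [-101.  -310.8   85. ] rz -0.3 tilt [0.0004 0.    ] q6 -0.58 open 1.007 F [-0.9  0.2  0.7]
```

View pics/bar_s13.png

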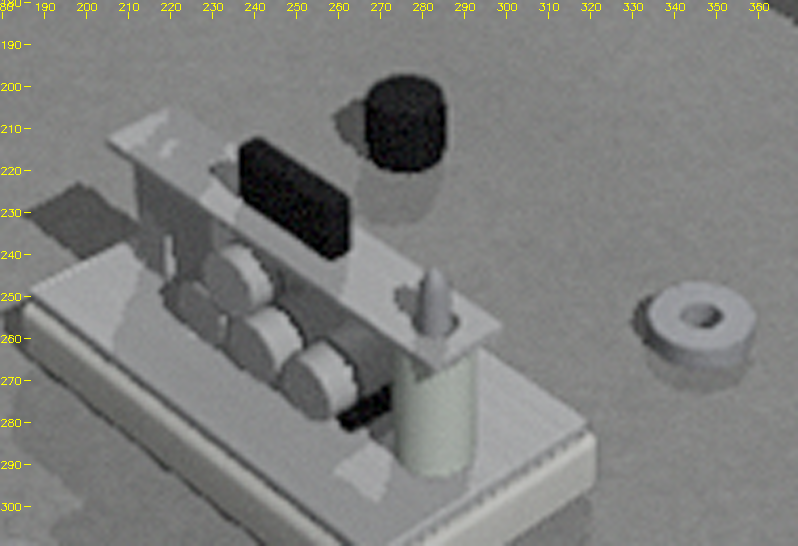

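View pics/bar_t13.png

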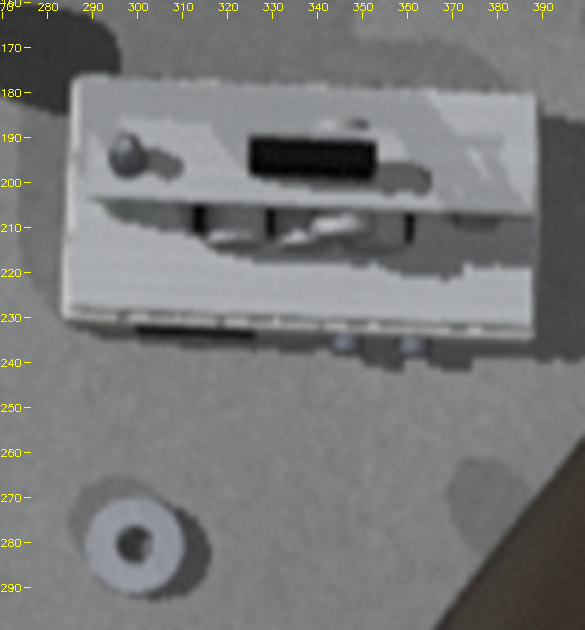

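Run:
```python
from h import *
T=snap('top');S=snap('scene')
print(ray(T,299.6,280.7,.016),ray(S,346.5,254.6,.016))
```

```text
[0.41476579 0.07169036 0.016     ] [0.42044002 0.07368347 0.016     ]
```

```bash
python3 -m jog '[{"grip":0,"x":-11,"y":-34,"z":0,"rx":0,"ry":0,"rz":-0.3},{"grip":0,"x":-11,"y":-34,"z":0,"rx":0,"ry":0,"rz":0},{"grip":0,"x":-11,"y":-34,"z":0,"rx":0,"ry":0,"rz":0},{"grip":0,"x":-11,"y":-34,"z":0,"rx":0,"ry":0,"rz":0},{"grip":0,"x":-11,"y":-34,"z":0,"rx":0,"ry":0,"rz":0},{"grip":0,"x":-12,"y":-34,"z":0,"rx":0,"ry":0,"rz":0},{"grip":0,"x":-12,"y":-34,"z":0,"rx":0,"ry":0,"rz":0},{"grip":0,"x":-12,"y":-34,"z":0,"rx":0,"ry":0,"rz":0}]';python3 -m jog '[{"grip":0,"x":-11,"y":-33,"z":0,"rx":0,"ry":0,"rz":0},{"grip":0,"x":0,"y":0,"z":35,"rx":0,"ry":0,"rz":0},{"grip":0,"x":0,"y":0,"z":35,"rx":0,"ry":0,"rz":0},{"grip":0,"x":0,"y":0,"z":35,"rx":0,"ry":0,"rz":0},{"grip":0,"x":0,"y":0,"z":35,"rx":0,"ry":0,"rz":0},{"grip":0,"x":0,"y":0,"z":0,"rx":0,"ry":0,"rz":0},{"grip":0,"x":0,"y":0,"z":0,"rx":0,"ry":0,"rz":0},{"grip":0,"x":0,"y":0,"z":0,"rx":0,"ry":0,"rz":0}]'
python3 -c "
from h import *
go(.418,.0727,.018,-1.5)
S=snap('scene')
crop('r1.png',S['frame'],290,140,420,290,4)"
```

```text
time: 49.1
eef_pos: [0.4257, 0.0427, 0.3911]
tcp_rot: [1.0, -0.01, 0.0, -0.0]
contact_force: [0.6, 0.1, 0.1]
opening: 0.998
time: 49.77
eef_pos: [0.4174, 0.0738, 0.2528]
tcp_rot: [1.0, -0.01, 0.001, 0.0]
contact_force: [1.1, 0.4, 0.7]
opening: 1.001
t 49.77 grasp [0.4178 0.0738 0.0978] yaw -1.16 shift mm [ 0.   1.1 79.8] rz 0.3 tilt [ 0.0026 -0.0001] q6 -0.05 open 1.001 F [1.1 0.4 0.7]
```

View pics/r1.png

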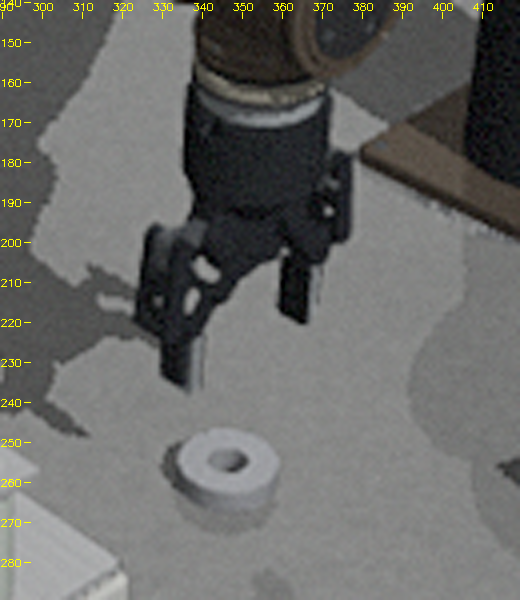

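```bash
python3 -m jog '[{"grip":0,"x":0,"y":1,"z":25,"rx":0,"ry":0,"rz":0.3},{"grip":0,"x":0,"y":0,"z":25,"rx":0,"ry":0,"rz":0},{"grip":0,"x":0,"y":0,"z":20,"rx":0,"ry":0,"rz":0},{"grip":0,"x":0,"y":0,"z":8,"rx":0,"ry":0,"rz":0},{"grip":0,"x":0,"y":0,"z":0,"rx":0,"ry":0,"rz":0},{"grip":0,"x":0,"y":0,"z":0,"rx":0,"ry":0,"rz":0},{"grip":0,"x":0,"y":0,"z":0,"rx":0,"ry":0,"rz":0}]'
python3 -c "
from h import *
go(.418,.0727,.018,-1.5)
S=snap('scene')
crop('r2.png',S['frame'],290,140,420,290,4)"
```

```text
time: 50.4
eef_pos: [0.4179, 0.0723, 0.175]
tcp_rot: [1.0, -0.013, 0.002, 0.0]
contact_force: [0.6, -0.6, -0.5]
opening: 0.999
t 50.4 grasp [0.4185 0.0722 0.02  ] yaw -1.53 shift mm [-0.6 -0.5  2. ] rz -0.0 tilt [ 0.0041 -0.0003] q6 -0.04 open 0.999 F [ 0.6 -0.6 -0.5]
```

View pics/r2.png

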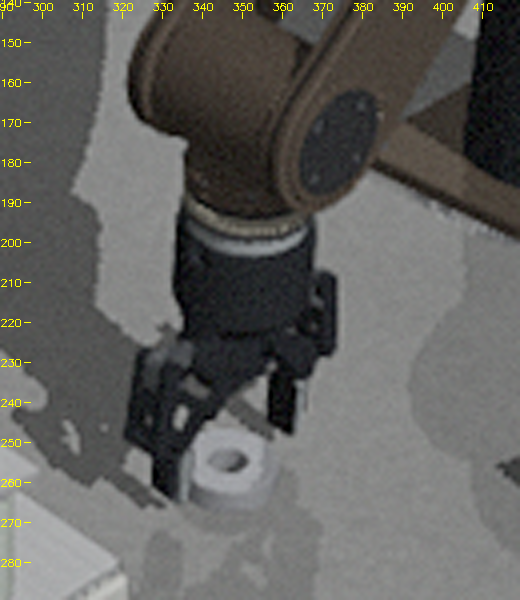

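```bash
python3 -m jog '[{"grip":1,"x":0,"y":0,"z":0,"rx":0,"ry":0,"rz":0},{"grip":1,"x":0,"y":0,"z":0,"rx":0,"ry":0,"rz":0},{"grip":1,"x":0,"y":0,"z":0,"rx":0,"ry":0,"rz":0},{"grip":1,"x":0,"y":0,"z":0,"rx":0,"ry":0,"rz":0},{"grip":1,"x":0,"y":0,"z":0,"rx":0,"ry":0,"rz":0},{"grip":1,"x":0,"y":0,"z":0,"rx":0,"ry":0,"rz":0},{"grip":1,"x":0,"y":0,"z":0,"rx":0,"ry":0,"rz":0}]' 90
python3 -c "
from h import *
go(.618,.078,.24,-1.5)
S=snap('scene')
crop('r3.png',S['frame'],290,140,420,290,4)"
```

```text
time: 51.03
eef_pos: [0.4176, 0.0723, 0.1745]
tcp_rot: [1.0, -0.013, 0.001, 0.0]
contact_force: [-1.1, -0.8, 7.3]
opening: 0.632
t 51.03 grasp [0.4179 0.0723 0.0195] yaw -1.52 shift mm [ 200.3  -11.  -220.1] rz -0.0 tilt [ 0.002  -0.0002] q6 -0.04 open 0.632 F [-1.1 -0.8  7.3]
```

View pics/r3.png

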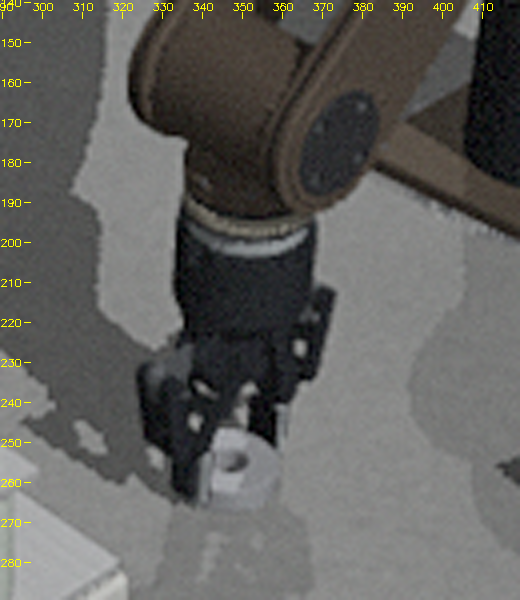

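```bash
python3 -m jog '[{"grip":1,"x":0,"y":0,"z":0,"rx":0,"ry":0,"rz":0},{"grip":1,"x":0,"y":0,"z":0,"rx":0,"ry":0,"rz":0},{"grip":1,"x":0,"y":0,"z":-10,"rx":0,"ry":0,"rz":0},{"grip":1,"x":0,"y":0,"z":-20,"rx":0,"ry":0,"rz":0},{"grip":1,"x":0,"y":0,"z":0,"rx":0,"ry":0,"rz":0},{"grip":1,"x":0,"y":0,"z":0,"rx":0,"ry":0,"rz":0}]'
python3 -c "
from h import *
go(.618,.078,.24,-1.5)
S=snap('scene')
crop('r4.png',S['frame'],310,180,390,290,6)"
```

```text
time: 51.58
eef_pos: [0.417, 0.0723, 0.2041]
tcp_rot: [1.0, -0.013, 0.002, 0.0]
contact_force: [0.3, -0.7, -0.9]
opening: 0.634
t 51.58 grasp [0.4175 0.0723 0.0491] yaw -1.53 shift mm [ 200.8  -11.  -190.3] rz -0.0 tilt [ 0.0032 -0.0002] q6 -0.04 open 0.634 F [ 0.3 -0.7 -0.9]
```

View pics/r4.png

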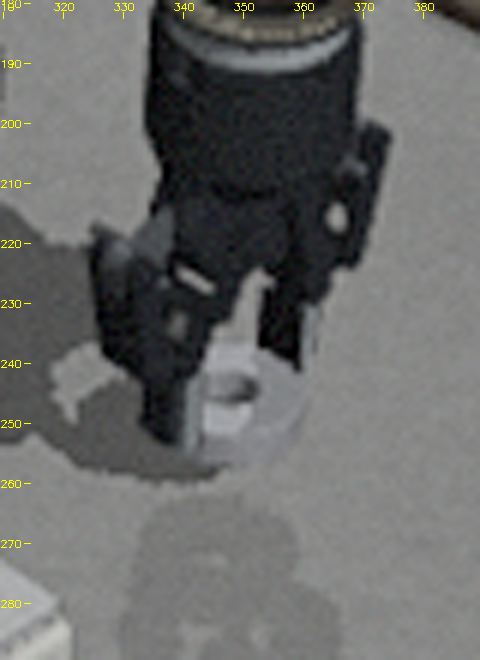

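Run:
```python
from h import *
S=snap('scene')
c=cv2.cvtColor(S['frame'],cv2.COLOR_RGB2BGR)[230:262,330:368];cv2.imwrite('pics/r5.png',cv2.resize(c,None,fx=16,fy=16,interpolation=cv2.INTER_CUBIC))
print(ray(S,347.8,244.5,.0456), proj(S,[.4175,.0723,.0456]), proj(S,[.4195,.074,.0456]))
```

```text
[0.42034058 0.07509437 0.0456    ] [347.6973155  243.39898369] [347.67914128 244.12055459]
```

View pics/r5.png

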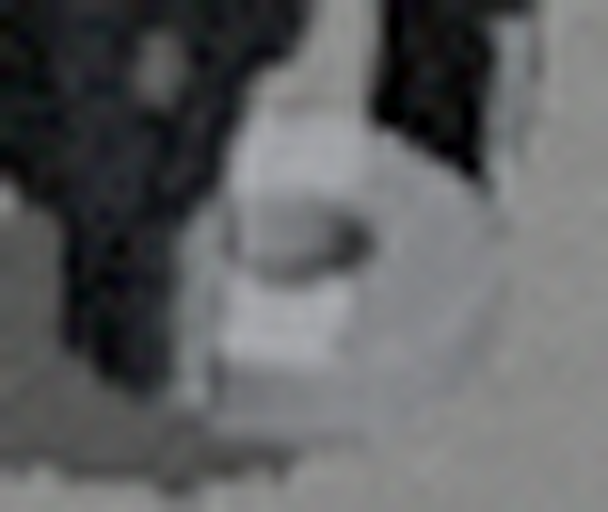

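```bash
python3 -m jog '[{"grip":1,"x":0,"y":0,"z":-20,"rx":0,"ry":0,"rz":0},{"grip":1,"x":0,"y":0,"z":-35,"rx":0,"ry":0,"rz":0},{"grip":1,"x":0,"y":0,"z":-35,"rx":0,"ry":0,"rz":0},{"grip":1,"x":0,"y":0,"z":-35,"rx":0,"ry":0,"rz":0},{"grip":1,"x":0,"y":0,"z":-35,"rx":0,"ry":0,"rz":0},{"grip":1,"x":0,"y":0,"z":-30,"rx":0,"ry":0,"rz":0},{"grip":1,"x":20,"y":-1,"z":0,"rx":0,"ry":0,"rz":0},{"grip":1,"x":35,"y":-1,"z":0,"rx":0,"ry":0,"rz":0}]';python3 -m jog '[{"grip":1,"x":35,"y":-2,"z":0,"rx":0,"ry":0,"rz":0},{"grip":1,"x":35,"y":-2,"z":0,"rx":0,"ry":0,"rz":0},{"grip":1,"x":35,"y":-2,"z":0,"rx":0,"ry":0,"rz":0},{"grip":1,"x":28,"y":-2,"z":0,"rx":0,"ry":0,"rz":0},{"grip":1,"x":13,"y":-1,"z":0,"rx":0,"ry":0,"rz":0},{"grip":1,"x":0,"y":0,"z":0,"rx":0,"ry":0,"rz":0},{"grip":1,"x":0,"y":0,"z":0,"rx":0,"ry":0,"rz":0},{"grip":1,"x":0,"y":0,"z":0,"rx":0,"ry":0,"rz":0}]'
python3 -c "
from h import *
go(.6215,.079,.2,-1.5)
S=snap('scene');T=snap('top')
crop('r6.png',S['frame'],230,140,340,290,5);crop('r6t.png',T['frame'],250,150,370,250,5)"
```

```text
time: 52.35
eef_pos: [0.471, 0.0732, 0.395]
tcp_rot: [1.0, -0.013, 0.002, 0.0]
contact_force: [-0.2, -0.0, -1.6]
opening: 0.633
time: 53.02
eef_pos: [0.6171, 0.0779, 0.3915]
tcp_rot: [1.0, -0.013, -0.002, -0.0]
contact_force: [-0.3, 0.1, -1.1]
opening: 0.627
t 53.02 grasp [0.6166 0.078  0.2365] yaw -1.53 shift mm [ 5.  -1.2 36.5] rz -0.0 tilt [-0.0032  0.0001] q6 -0.01 open 0.627 F [-0.3  0.1 -1.1]
```

View pics/r6.png

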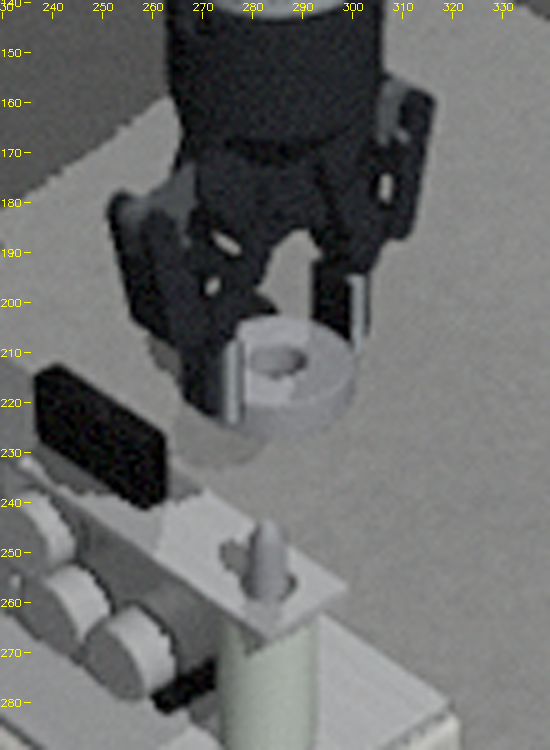

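View pics/r6t.png

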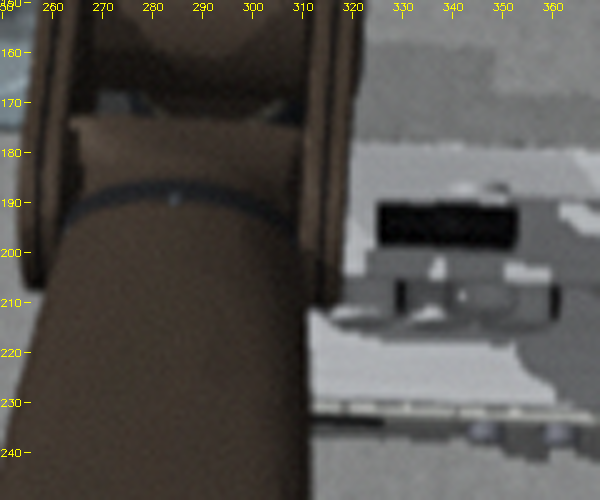

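Run:
```python
from h import *
S=snap('scene')
print(proj(S,[.6213,.0775,.233]), ray(S,285.2,211.8,.233))
c=cv2.cvtColor(S['frame'],cv2.COLOR_RGB2BGR)[195:260,262:310];cv2.imwrite('pics/r7.png',cv2.resize(c,None,fx=11,fy=11,interpolation=cv2.INTER_CUBIC))
```

```text
[282.96374269 211.61770808] [0.61874766 0.08077288 0.233     ]
```

View pics/r7.png

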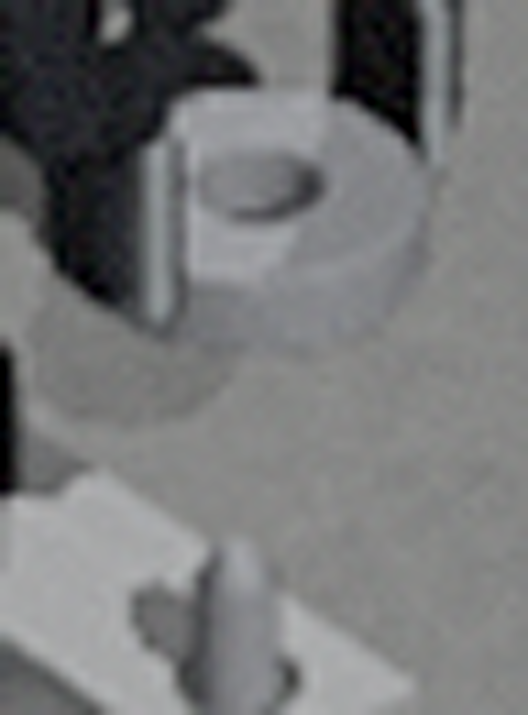

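```bash
python3 -m jog '[{"grip":1,"x":4,"y":2.2,"z":15,"rx":0,"ry":0,"rz":0},{"grip":1,"x":0,"y":0,"z":15,"rx":0,"ry":0,"rz":0},{"grip":1,"x":0,"y":0,"z":12,"rx":0,"ry":0,"rz":0},{"grip":1,"x":0,"y":0,"z":6,"rx":0,"ry":0,"rz":0},{"grip":1,"x":0,"y":0,"z":0,"rx":0,"ry":0,"rz":0},{"grip":1,"x":0,"y":0,"z":0,"rx":0,"ry":0,"rz":0},{"grip":1,"x":0,"y":0,"z":0,"rx":0,"ry":0,"rz":0}]'
python3 - <<'E'
from h import *
go(.6205,.077,.1475,-1.5)
S=snap('scene')
s=get_state();z=s['eef_pos'][2]-.155-.0035
print(z,proj(S,[.6213,.0775,z]))
c=cv2.cvtColor(S['frame'],cv2.COLOR_RGB2BGR)[205:265,258:313];cv2.imwrite('pics/r8.png',cv2.resize(c,None,fx=11,fy=11,interpolation=cv2.INTER_CUBIC))
E
```

```text
time: 53.75
eef_pos: [0.622, 0.0756, 0.3458]
tcp_rot: [1.0, -0.013, 0.001, 0.0]
contact_force: [0.4, 0.7, -1.1]
opening: 0.633
t 53.75 grasp [0.6223 0.0756 0.1908] yaw -1.53 shift mm [-1.9 -1.3 43.3] rz -0.0 tilt [ 0.0014 -0.0001] q6 -0.01 open 0.633 F [ 0.4  0.7 -1.1]
0.18762801081161376 [283.04035079 231.3840213 ]
```

View pics/r8.png

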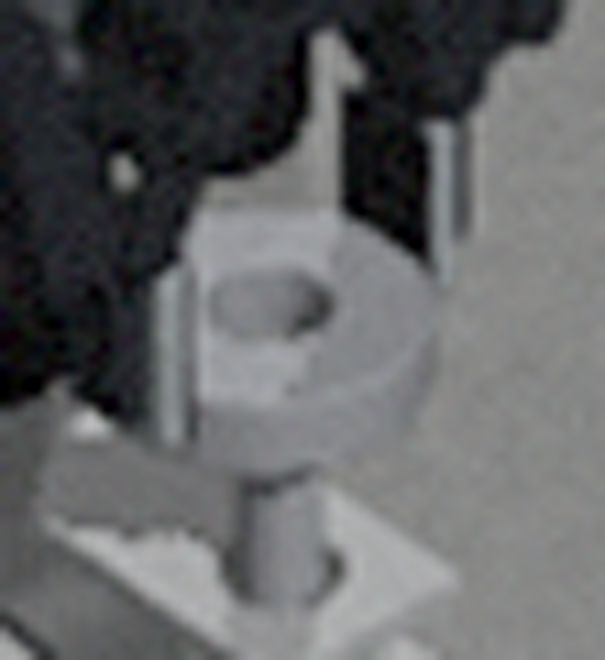

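```bash
python3 -m jog '[{"grip":1,"x":-2,"y":-0.6,"z":0,"rx":0,"ry":0,"rz":0},{"grip":1,"x":0,"y":0,"z":8,"rx":0,"ry":0,"rz":0},{"grip":1,"x":0,"y":0,"z":0,"rx":0,"ry":0,"rz":0},{"grip":1,"x":0,"y":0,"z":0,"rx":0,"ry":0,"rz":0}]'
python3 - <<'E'
from h import *
go(.6205,.077,.1475,-1.5)
S=snap('scene')
s=get_state();z=s['eef_pos'][2]-.155-.0035
print(z,proj(S,[.6213,.0775,z]))
c=cv2.cvtColor(S['frame'],cv2.COLOR_RGB2BGR)[205:265,258:313];cv2.imwrite('pics/r9.png',cv2.resize(c,None,fx=11,fy=11,interpolation=cv2.INTER_CUBIC))
E
```

```text
time: 54.13
eef_pos: [0.6195, 0.0763, 0.3362]
tcp_rot: [1.0, -0.013, -0.001, -0.0]
contact_force: [0.4, 0.7, -1.0]
opening: 0.636
t 54.13 grasp [0.6193 0.0763 0.1812] yaw -1.53 shift mm [ 1.3 -0.7 33.7] rz -0.0 tilt [-0.0015  0.0001] q6 -0.01 open 0.636 F [ 0.4  0.7 -1. ]
0.1780610604130136 [283.05604096 235.43237614]
```

View pics/r9.png

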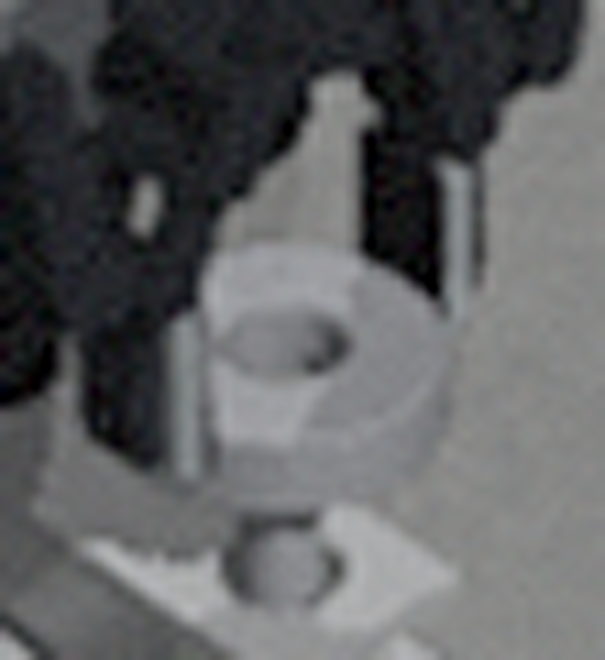

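```bash
python3 -m jog '[{"grip":1,"x":0.3,"y":0,"z":4,"rx":0,"ry":0,"rz":0},{"grip":1,"x":0,"y":0,"z":4,"rx":0,"ry":0,"rz":0},{"grip":1,"x":0,"y":0,"z":0,"rx":0,"ry":0,"rz":0},{"grip":1,"x":0,"y":0,"z":0,"rx":0,"ry":0,"rz":0}]';python3 -m jog '[{"grip":1,"x":0,"y":0,"z":4,"rx":0,"ry":0,"rz":0},{"grip":1,"x":0,"y":0,"z":4,"rx":0,"ry":0,"rz":0},{"grip":1,"x":0,"y":0,"z":0,"rx":0,"ry":0,"rz":0},{"grip":1,"x":0,"y":0,"z":0,"rx":0,"ry":0,"rz":0}]'
python3 - <<'E'
from h import *
go(.6205,.077,.1475,-1.5)
S=snap('scene')
c=cv2.cvtColor(S['frame'],cv2.COLOR_RGB2BGR)[205:265,258:313];cv2.imwrite('pics/r10.png',cv2.resize(c,None,fx=11,fy=11,interpolation=cv2.INTER_CUBIC))
E
```

```text
time: 54.52
eef_pos: [0.62, 0.0763, 0.3284]
tcp_rot: [1.0, -0.013, -0.001, -0.0]
contact_force: [-0.2, -0.3, -1.1]
opening: 0.634
time: 54.85
eef_pos: [0.6199, 0.0763, 0.3204]
tcp_rot: [1.0, -0.013, -0.001, -0.0]
contact_force: [0.2, -0.1, -1.7]
opening: 0.633
t 54.85 grasp [0.6198 0.0763 0.1654] yaw -1.53 shift mm [ 0.7 -0.7 17.9] rz -0.0 tilt [-0.0011  0.0001] q6 -0.01 open 0.633 F [ 0.2 -0.1 -1.7]
```

View pics/r10.png

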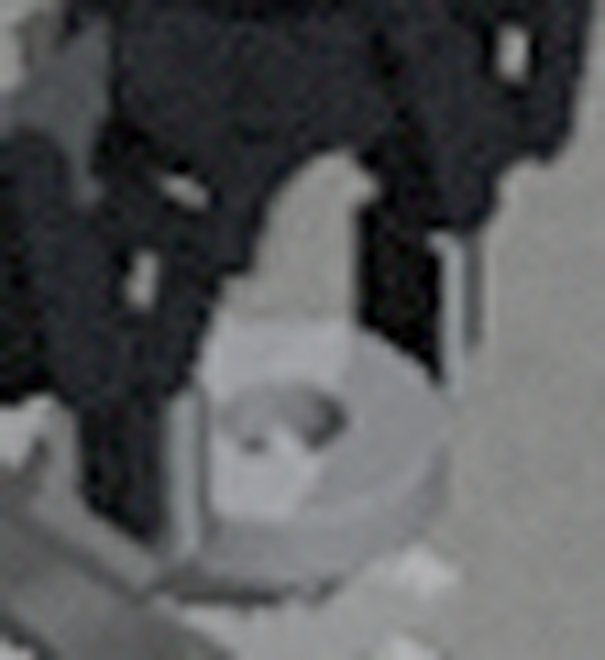

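```bash
python3 -m jog '[{"grip":1,"x":0,"y":0,"z":5,"rx":0,"ry":0,"rz":0},{"grip":1,"x":0,"y":0,"z":5,"rx":0,"ry":0,"rz":0},{"grip":1,"x":0,"y":0,"z":3,"rx":0,"ry":0,"rz":0},{"grip":1,"x":0,"y":0,"z":2,"rx":0,"ry":0,"rz":0},{"grip":1,"x":0,"y":0,"z":0,"rx":0,"ry":0,"rz":0},{"grip":1,"x":0,"y":0,"z":0,"rx":0,"ry":0,"rz":0}]'
python3 - <<'E'
from h import *
go(.6205,.077,.1475,-1.5)
E
```

```text
time: 55.4
eef_pos: [0.6201, 0.0763, 0.3057]
tcp_rot: [1.0, -0.013, -0.0, -0.0]
contact_force: [-0.2, 0.3, -1.7]
opening: 0.633
t 55.4 grasp [0.62   0.0763 0.1507] yaw -1.53 shift mm [ 0.5 -0.7  3.2] rz -0.0 tilt [-0.0005  0.    ] q6 -0.01 open 0.633 F [-0.2  0.3 -1.7]
```

```bash
python3 -m jog '[{"grip":1,"x":0,"y":0,"z":1.5,"rx":0,"ry":0,"rz":0},{"grip":1,"x":0,"y":0,"z":1,"rx":0,"ry":0,"rz":0},{"grip":1,"x":0,"y":0,"z":1,"rx":0,"ry":0,"rz":0},{"grip":1,"x":0,"y":0,"z":0,"rx":0,"ry":0,"rz":0},{"grip":1,"x":0,"y":0,"z":0,"rx":0,"ry":0,"rz":0}]'
python3 - <<'E'
from h import *
go(.6205,.077,.1475,-1.5)
S=snap('scene')
c=cv2.cvtColor(S['frame'],cv2.COLOR_RGB2BGR)[205:265,258:313];cv2.imwrite('pics/r11.png',cv2.resize(c,None,fx=11,fy=11,interpolation=cv2.INTER_CUBIC))
E
```

```text
time: 55.82
eef_pos: [0.6202, 0.0763, 0.3027]
tcp_rot: [1.0, -0.013, 0.0, 0.0]
contact_force: [0.4, 0.3, -1.2]
opening: 0.634
t 55.82 grasp [0.6202 0.0763 0.1477] yaw -1.53 shift mm [ 0.3 -0.7  0.2] rz -0.0 tilt [ 0.0003 -0.    ] q6 -0.01 open 0.634 F [ 0.4  0.3 -1.2]
```

View pics/r11.png

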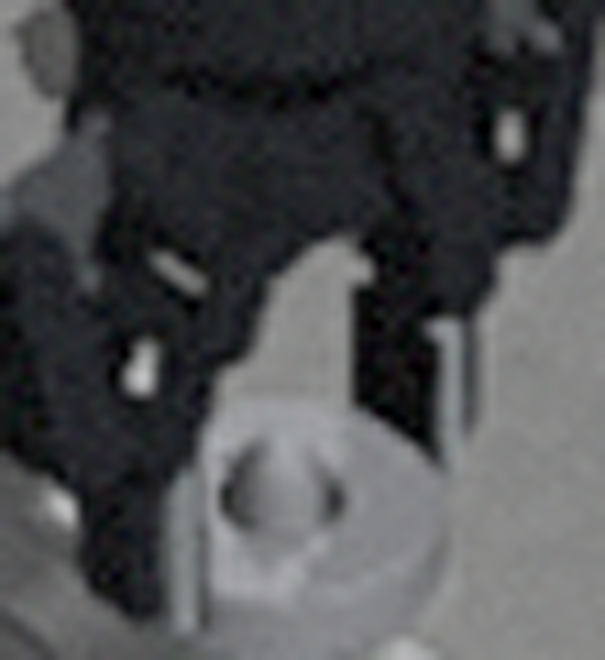

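Post is centred in the ring bore; continue the last millimetres.

```bash
python3 -m jog '[{"grip":1,"x":0,"y":0,"z":0.7,"rx":0,"ry":0,"rz":0},{"grip":1,"x":0,"y":0,"z":0.7,"rx":0,"ry":0,"rz":0},{"grip":1,"x":0,"y":0,"z":0,"rx":0,"ry":0,"rz":0},{"grip":1,"x":0,"y":0,"z":0,"rx":0,"ry":0,"rz":0}]'
python3 - <<'E'
from h import *
go(.6205,.077,.1475,-1.5)
E
```

```text
time: 56.2
eef_pos: [0.6203, 0.0763, 0.3026]
tcp_rot: [1.0, -0.013, 0.0, 0.0]
contact_force: [-2.3, 0.2, 5.7]
opening: 0.631
t 56.2 grasp [0.6204 0.0763 0.1476] yaw -1.54 shift mm [ 0.1 -0.7  0.1] rz -0.0 tilt [ 0.0004 -0.0001] q6 -0.01 open 0.631 F [-2.3  0.2  5.7]
```

```bash
python3 -m jog '[{"grip":0.3,"x":0,"y":0,"z":0,"rx":0,"ry":0,"rz":0},{"grip":0,"x":0,"y":0,"z":0,"rx":0,"ry":0,"rz":0},{"grip":0,"x":0,"y":0,"z":0,"rx":0,"ry":0,"rz":0},{"grip":0,"x":0,"y":0,"z":0,"rx":0,"ry":0,"rz":0},{"grip":0,"x":0,"y":0,"z":-15,"rx":0,"ry":0,"rz":0},{"grip":0,"x":0,"y":0,"z":-35,"rx":0,"ry":0,"rz":0},{"grip":0,"x":0,"y":0,"z":-35,"rx":0,"ry":0,"rz":0},{"grip":0,"x":-20,"y":-30,"z":0,"rx":0,"ry":0,"rz":0}]';python3 -m jog '[{"grip":0,"x":-20,"y":-30,"z":0,"rx":0,"ry":0,"rz":0},{"grip":0,"x":-30,"y":-20,"z":0,"rx":0,"ry":0,"rz":0},{"grip":0,"x":-30,"y":-20,"z":0,"rx":0,"ry":0,"rz":0},{"grip":0,"x":-30,"y":0,"z":0,"rx":0,"ry":0,"rz":0},{"grip":0,"x":0,"y":0,"z":0,"rx":0,"ry":0,"rz":0},{"grip":0,"x":0,"y":0,"z":0,"rx":0,"ry":0,"rz":0}]'
python3 -c "
from h import *
go(.42,-.15,.151,-1.5)
S=snap('scene','all4s.png');T=snap('top','all4t.png')
crop('c1.png',S['frame'],180,180,330,310,5);crop('c1t.png',T['frame'],270,160,420,300,4.2)"
```

```text
time: 56.87
eef_pos: [0.6045, 0.1036, 0.3951]
tcp_rot: [1.0, -0.016, 0.008, 0.001]
contact_force: [0.6, 0.7, 1.4]
opening: 1.003
time: 57.37
eef_pos: [0.4916, 0.1802, 0.3858]
tcp_rot: [1.0, -0.013, 0.0, 0.0]
contact_force: [0.2, -0.1, 0.4]
opening: 1.004
t 57.37 grasp [0.4916 0.1802 0.2308] yaw -1.44 shift mm [-63.2 331.9  79.9] rz 0.1 tilt [-0.     -0.0002] q6 0.18 open 1.004 F [ 0.2 -0.1  0.4]
```

View pics/c1.png

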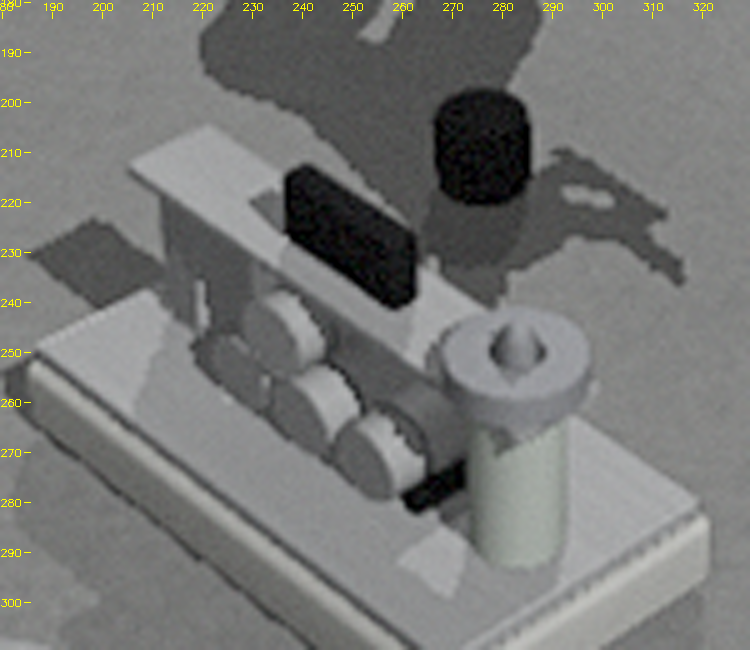

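View pics/c1t.png

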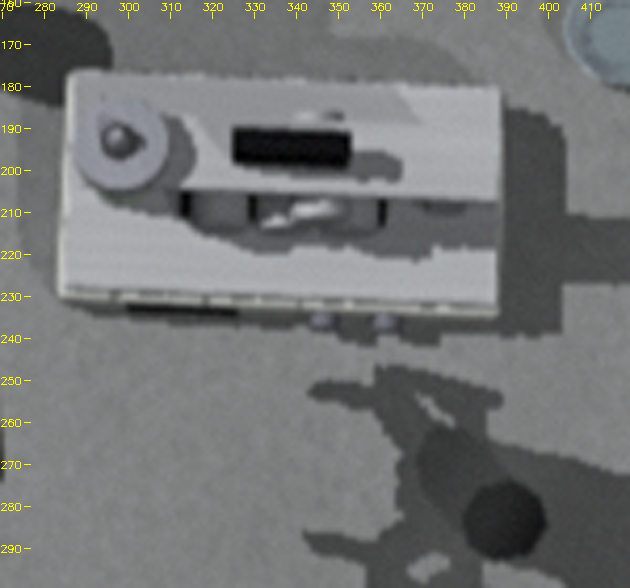

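Run:
```python
from h import *
T=snap('top');S=snap('scene')
f=T['frame'].max(2);m=np.zeros(f.shape,np.uint8);m[270:298,375:405]=f[270:298,375:405]<38
n,l,s,c=cv2.connectedComponentsWithStats(m);print(s,c)
print(ray(T,389.6,283.4,.041),ray(S,276.1,202.3,.042))
P=np.array([proj(S,[.42+.0235*np.cos(t),-.146+.0235*np.sin(t),z]) for t in np.linspace(0,6.28,90) for z in(0,.042)]);print(P.min(0),P.max(0))
```

```text
[[     0      0    640    480 307070]
 [   384    276     16     17    130]] [[319.46881493 239.48063959]
 [393.16153846 285.23076923]]
[ 0.40970256 -0.16149656  0.041     ] [ 0.41647541 -0.16106201  0.042     ]
[269.60490852 199.9786191 ] [288.98790354 225.05008901]
```

```bash
python3 -m jog '[{"grip":0,"x":0,"y":20,"z":0,"rx":0,"ry":0,"rz":0},{"grip":0,"x":-7,"y":38,"z":0,"rx":0,"ry":0,"rz":0},{"grip":0,"x":-7,"y":38,"z":0,"rx":0,"ry":0,"rz":0},{"grip":0,"x":-7,"y":38,"z":0,"rx":0,"ry":0,"rz":0},{"grip":0,"x":-7,"y":38,"z":0,"rx":0,"ry":0,"rz":0},{"grip":0,"x":-7,"y":38,"z":0,"rx":0,"ry":0,"rz":0},{"grip":0,"x":-7,"y":38,"z":0,"rx":0,"ry":0,"rz":0},{"grip":0,"x":-7,"y":38,"z":0,"rx":0,"ry":0,"rz":0}]';python3 -m jog '[{"grip":0,"x":-10,"y":38,"z":0,"rx":0,"ry":0,"rz":0},{"grip":0,"x":-10,"y":19,"z":0,"rx":0,"ry":0,"rz":0},{"grip":0,"x":0,"y":0,"z":35,"rx":0,"ry":0,"rz":0},{"grip":0,"x":0,"y":0,"z":35,"rx":0,"ry":0,"rz":0},{"grip":0,"x":0,"y":0,"z":35,"rx":0,"ry":0,"rz":0},{"grip":0,"x":0,"y":0,"z":0,"rx":0,"ry":0,"rz":0},{"grip":0,"x":0,"y":0,"z":0,"rx":0,"ry":0,"rz":0}]'
python3 -c "
from h import *
go(.414,-.1613,.026,-1.5)
S=snap('scene')
crop('c2.png',S['frame'],220,100,340,240,5)"
```

```text
time: 58.23
eef_pos: [0.436, -0.1074, 0.3867]
tcp_rot: [1.0, -0.014, 0.001, 0.0]
contact_force: [0.8, -0.4, 0.0]
opening: 1.002
time: 58.82
eef_pos: [0.4145, -0.1618, 0.2798]
tcp_rot: [1.0, -0.014, -0.002, -0.001]
contact_force: [-0.2, 0.3, 0.9]
opening: 1.005
t 58.82 grasp [ 0.4138 -0.1614  0.1248] yaw -1.60 shift mm [ 0.6  0.2 98.8] rz -0.1 tilt [-0.0041  0.0028] q6 -0.57 open 1.005 F [-0.2  0.3  0.9]
```

View pics/c2.png

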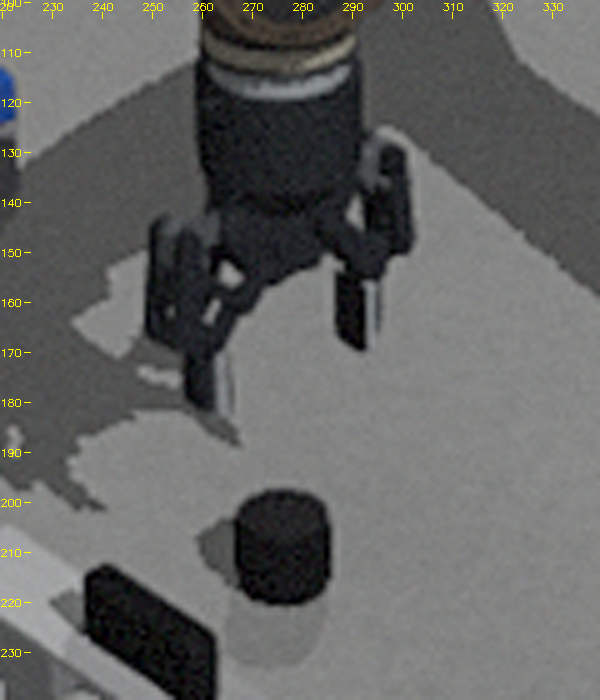

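```bash
python3 -m jog '[{"grip":0,"x":0,"y":0,"z":30,"rx":0,"ry":0,"rz":0},{"grip":0,"x":0,"y":0,"z":30,"rx":0,"ry":0,"rz":0},{"grip":0,"x":0,"y":0,"z":25,"rx":0,"ry":0,"rz":0},{"grip":0,"x":0,"y":0,"z":12,"rx":0,"ry":0,"rz":0},{"grip":0,"x":0,"y":0,"z":0,"rx":0,"ry":0,"rz":0},{"grip":0,"x":0,"y":0,"z":0,"rx":0,"ry":0,"rz":0},{"grip":0,"x":0,"y":0,"z":0,"rx":0,"ry":0,"rz":0}]'
python3 -c "
from h import *
go(.414,-.1613,.026,-1.5)
S=snap('scene')
crop('c3.png',S['frame'],220,100,340,240,5)"
```

```text
time: 59.45
eef_pos: [0.4163, -0.1623, 0.1868]
tcp_rot: [1.0, -0.013, 0.002, 0.001]
contact_force: [-0.5, -0.4, -0.5]
opening: 0.998
t 59.45 grasp [ 0.417  -0.1628  0.0318] yaw -1.52 shift mm [-3.  -1.4  5.8] rz -0.0 tilt [ 0.0045 -0.0031] q6 -0.57 open 0.998 F [-0.5 -0.4 -0.5]
```

View pics/c3.png

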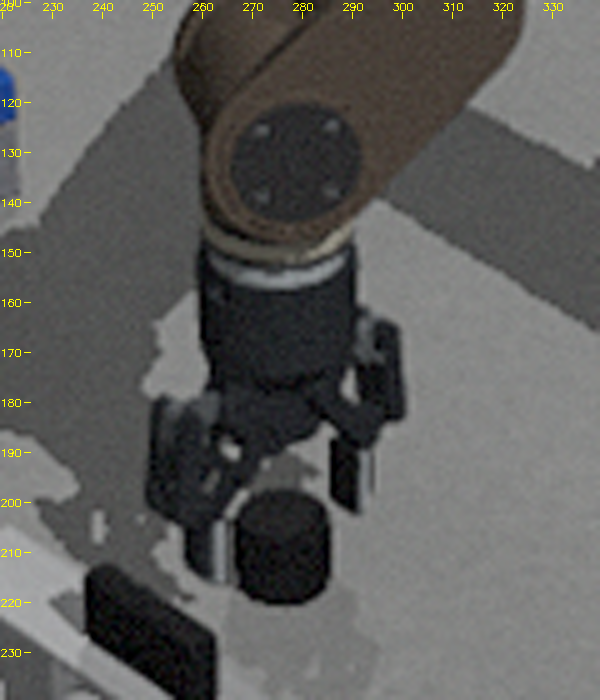

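```bash
python3 -m jog '[{"grip":0,"x":-2,"y":-1,"z":4,"rx":0,"ry":0,"rz":0},{"grip":0,"x":0,"y":0,"z":0,"rx":0,"ry":0,"rz":0},{"grip":1,"x":0,"y":0,"z":0,"rx":0,"ry":0,"rz":0},{"grip":1,"x":0,"y":0,"z":0,"rx":0,"ry":0,"rz":0},{"grip":1,"x":0,"y":0,"z":0,"rx":0,"ry":0,"rz":0},{"grip":1,"x":0,"y":0,"z":0,"rx":0,"ry":0,"rz":0},{"grip":1,"x":0,"y":0,"z":0,"rx":0,"ry":0,"rz":0},{"grip":1,"x":0,"y":0,"z":0,"rx":0,"ry":0,"rz":0}]' 80;python3 -m jog '[{"grip":1,"x":0,"y":0,"z":0,"rx":0,"ry":0,"rz":0},{"grip":1,"x":0,"y":0,"z":0,"rx":0,"ry":0,"rz":0}]'
python3 -c "
from h import *
go(.62,.0785,.24,-1.5)
S=snap('scene')
crop('c4.png',S['frame'],220,130,340,240,5)"
```

```text
time: 60.17
eef_pos: [0.4131, -0.1605, 0.1807]
tcp_rot: [1.0, -0.013, 0.0, 0.0]
contact_force: [0.2, 0.0, 3.5]
opening: 0.517
time: 60.33
eef_pos: [0.4131, -0.1605, 0.1807]
tcp_rot: [1.0, -0.013, 0.0, 0.0]
contact_force: [-0.1, 0.8, 4.8]
opening: 0.519
t 60.33 grasp [ 0.4132 -0.1606  0.0257] yaw -1.53 shift mm [ 200.5 -244.4 -214.3] rz -0.0 tilt [ 0.0009 -0.0007] q6 -0.57 open 0.519 F [-0.1  0.8  4.8]
```

View pics/c4.png

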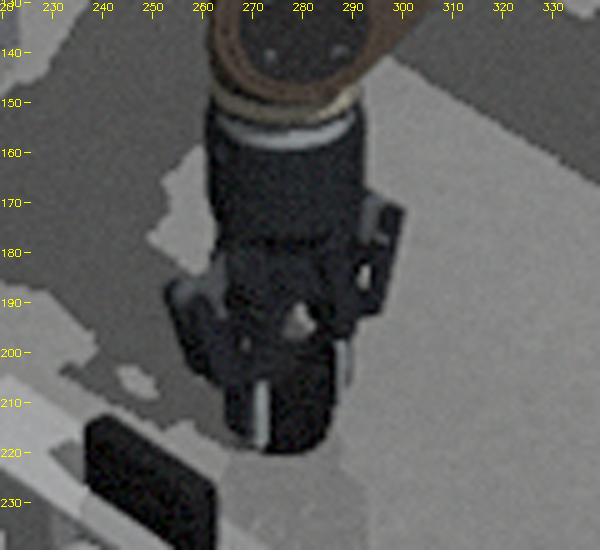

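```bash
python3 -m jog '[{"grip":1,"x":0,"y":0,"z":-15,"rx":0,"ry":0,"rz":0},{"grip":1,"x":0,"y":0,"z":-35,"rx":0,"ry":0,"rz":0},{"grip":1,"x":0,"y":0,"z":-35,"rx":0,"ry":0,"rz":0},{"grip":1,"x":0,"y":0,"z":-35,"rx":0,"ry":0,"rz":0},{"grip":1,"x":0,"y":0,"z":-35,"rx":0,"ry":0,"rz":0},{"grip":1,"x":0,"y":0,"z":-35,"rx":0,"ry":0,"rz":0},{"grip":1,"x":0,"y":0,"z":-20,"rx":0,"ry":0,"rz":0},{"grip":1,"x":15,"y":-18,"z":0,"rx":0,"ry":0,"rz":0}]';python3 -m jog '[{"grip":1,"x":25,"y":-30,"z":0,"rx":0,"ry":0,"rz":0},{"grip":1,"x":25,"y":-30,"z":0,"rx":0,"ry":0,"rz":0},{"grip":1,"x":25,"y":-30,"z":0,"rx":0,"ry":0,"rz":0},{"grip":1,"x":25,"y":-30,"z":0,"rx":0,"ry":0,"rz":0},{"grip":1,"x":25,"y":-30,"z":0,"rx":0,"ry":0,"rz":0},{"grip":1,"x":25,"y":-30,"z":0,"rx":0,"ry":0,"rz":0},{"grip":1,"x":20,"y":-27,"z":0,"rx":0,"ry":0,"rz":0},{"grip":1,"x":13,"y":-18,"z":0,"rx":0,"ry":0,"rz":0}]';python3 -m jog '[{"grip":1,"x":0,"y":0,"z":0,"rx":0,"ry":0,"rz":0},{"grip":1,"x":0,"y":0,"z":0,"rx":0,"ry":0,"rz":0},{"grip":1,"x":0,"y":0,"z":0,"rx":0,"ry":0,"rz":0}]'
python3 -c "
from h import *
go(.62,.0785,.19,-1.5)
S=snap('scene')
crop('c5.png',S['frame'],230,130,340,280,5)"
```

```text
time: 61.05
eef_pos: [0.4282, -0.1444, 0.3955]
tcp_rot: [1.0, -0.015, 0.004, 0.003]
contact_force: [0.1, -0.8, -0.3]
opening: 0.524
time: 61.72
eef_pos: [0.6182, 0.08, 0.3884]
tcp_rot: [1.0, -0.012, -0.001, -0.0]
contact_force: [0.1, -0.4, -0.4]
opening: 0.526
time: 61.97
eef_pos: [0.6166, 0.077, 0.3888]
tcp_rot: [1.0, -0.013, -0.001, 0.0]
contact_force: [0.4, 0.1, -0.5]
opening: 0.52
t 61.97 grasp [0.6162 0.077  0.2338] yaw -1.53 shift mm [ 3.8 -1.6 43.8] rz -0.0 tilt [-0.0025 -0.0003] q6 -0.01 open 0.520 F [ 0.4  0.1 -0.5]
```

View pics/c5.png

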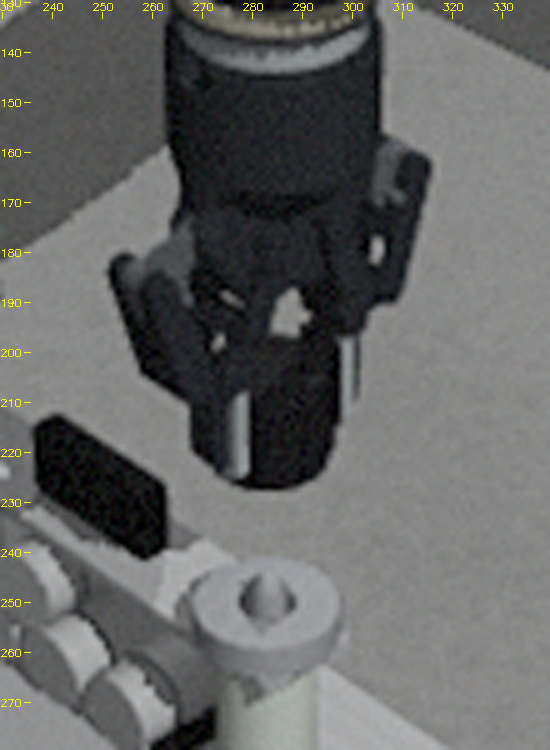

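Run:
```python
from h import *
S=snap('scene')
for r in(.023,.0245):
    P=np.array([proj(S,[.6213+r*np.cos(t),.0775+r*np.sin(t),.2081]) for t in np.linspace(0,6.28,180)]);print(P.min(0),P.max(0))
c=cv2.cvtColor(S['frame'],cv2.COLOR_RGB2BGR)[190:265,255:312]
c=np.clip(c.astype(float)*2.2,0,255).astype(np.uint8)
cv2.imwrite('pics/c6.png',cv2.resize(c,None,fx=10,fy=8*1.25,interpolation=cv2.INTER_CUBIC))
```

```text
[270.6407393  215.46281318] [295.34899416 229.9418627 ]
[269.83315687 215.00642898] [296.15354156 230.43031771]
```

View pics/c6.png

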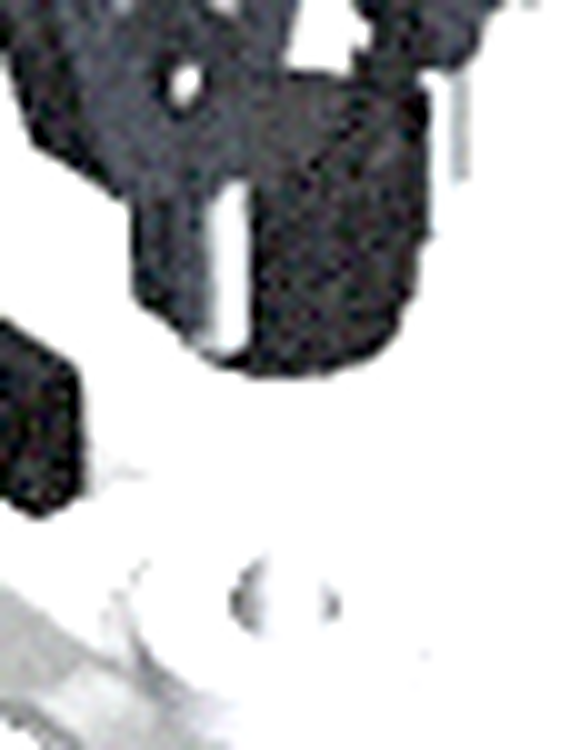

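```bash
python3 -m jog '[{"grip":1,"x":4,"y":-1.8,"z":10,"rx":0,"ry":0,"rz":0},{"grip":1,"x":0,"y":0,"z":14,"rx":0,"ry":0,"rz":0},{"grip":1,"x":0,"y":0,"z":12,"rx":0,"ry":0,"rz":0},{"grip":1,"x":0,"y":0,"z":6,"rx":0,"ry":0,"rz":0},{"grip":1,"x":0,"y":0,"z":0,"rx":0,"ry":0,"rz":0},{"grip":1,"x":0,"y":0,"z":0,"rx":0,"ry":0,"rz":0},{"grip":1,"x":0,"y":0,"z":0,"rx":0,"ry":0,"rz":0}]'
python3 - <<'E'
from h import *
go(.6203,.0789,.1697,-1.5)
S=snap('scene');T=snap('top')
c=cv2.cvtColor(S['frame'],cv2.COLOR_RGB2BGR)[195:270,255:312]
c=np.clip(c.astype(float)*1.3,0,255).astype(np.uint8)
cv2.imwrite('pics/c7.png',cv2.resize(c,None,fx=10,fy=10,interpolation=cv2.INTER_CUBIC))
s=get_state();z=s['eef_pos'][2]-.155-.0257
for r in(.023,.0245):
    P=np.array([proj(S,[.6213+r*np.cos(t),.0775+r*np.sin(t),z]) for t in np.linspace(0,6.28,180)]);print(z,P.min(0),P.max(0))
E
```

```text
time: 62.65
eef_pos: [0.6213, 0.079, 0.3484]
tcp_rot: [1.0, -0.013, 0.0, -0.0]
contact_force: [-1.1, -0.3, -0.4]
opening: 0.523
t 62.65 grasp [0.6214 0.079  0.1934] yaw -1.53 shift mm [-1.1  0.2 23.7] rz -0.0 tilt [ 0.0005 -0.    ] q6 -0.01 open 0.523 F [-1.1 -0.3 -0.4]
0.1683089270842619 [270.96225086 232.27409375] [295.15972462 246.99850139]
0.1683089270842619 [270.1714027  231.80964203] [295.94766489 247.49487643]
```

View pics/c7.png

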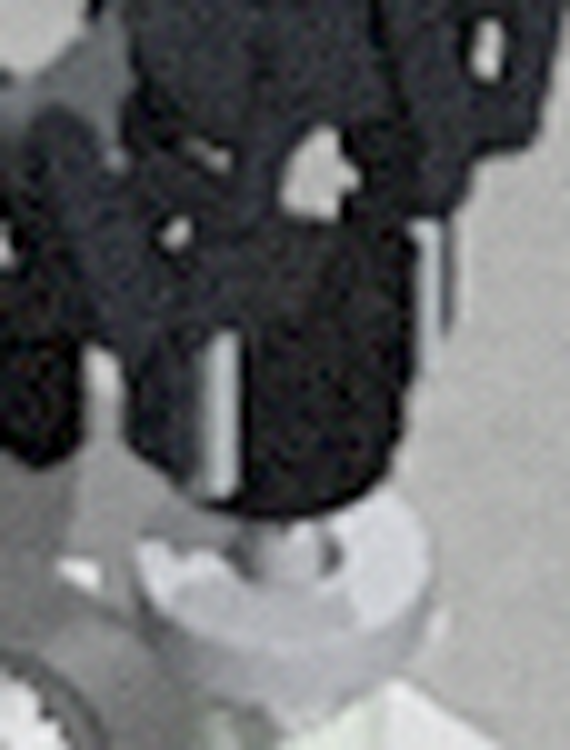

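```bash
python3 -m jog '[{"grip":1,"x":-0.3,"y":0,"z":5,"rx":0,"ry":0,"rz":0},{"grip":1,"x":0,"y":0,"z":4,"rx":0,"ry":0,"rz":0},{"grip":1,"x":0,"y":0,"z":3,"rx":0,"ry":0,"rz":0},{"grip":1,"x":0,"y":0,"z":2,"rx":0,"ry":0,"rz":0},{"grip":1,"x":0,"y":0,"z":0,"rx":0,"ry":0,"rz":0},{"grip":1,"x":0,"y":0,"z":0,"rx":0,"ry":0,"rz":0}]'
python3 - <<'E'
from h import *
go(.6203,.0789,.1697,-1.5)
E
```

```text
time: 63.25
eef_pos: [0.6208, 0.0791, 0.3338]
tcp_rot: [1.0, -0.013, -0.0, -0.0]
contact_force: [-0.4, -0.2, -0.4]
opening: 0.521
t 63.25 grasp [0.6207 0.0791 0.1788] yaw -1.53 shift mm [-0.4  0.2  9.1] rz -0.0 tilt [-0.0005  0.    ] q6 -0.01 open 0.521 F [-0.4 -0.2 -0.4]
```

```bash
python3 -m jog '[{"grip":1,"x":0,"y":0,"z":3,"rx":0,"ry":0,"rz":0},{"grip":1,"x":0,"y":0,"z":2,"rx":0,"ry":0,"rz":0},{"grip":1,"x":0,"y":0,"z":2,"rx":0,"ry":0,"rz":0},{"grip":1,"x":0,"y":0,"z":1,"rx":0,"ry":0,"rz":0},{"grip":1,"x":0,"y":0,"z":0,"rx":0,"ry":0,"rz":0},{"grip":1,"x":0,"y":0,"z":0,"rx":0,"ry":0,"rz":0}]'
python3 - <<'E'
from h import *
go(.6203,.0789,.1697,-1.5)
S=snap('scene')
c=cv2.cvtColor(S['frame'],cv2.COLOR_RGB2BGR)[195:270,255:312]
c=np.clip(c.astype(float)*1.3,0,255).astype(np.uint8)
cv2.imwrite('pics/c8.png',cv2.resize(c,None,fx=10,fy=10,interpolation=cv2.INTER_CUBIC))
E
```

```text
time: 63.75
eef_pos: [0.6209, 0.0791, 0.326]
tcp_rot: [1.0, -0.013, -0.0, -0.0]
contact_force: [-0.0, 0.2, -1.0]
opening: 0.522
t 63.75 grasp [0.6208 0.0791 0.171 ] yaw -1.53 shift mm [-0.5  0.2  1.3] rz -0.0 tilt [-0.0002  0.    ] q6 -0.01 open 0.522 F [-0.   0.2 -1. ]
```

View pics/c8.png

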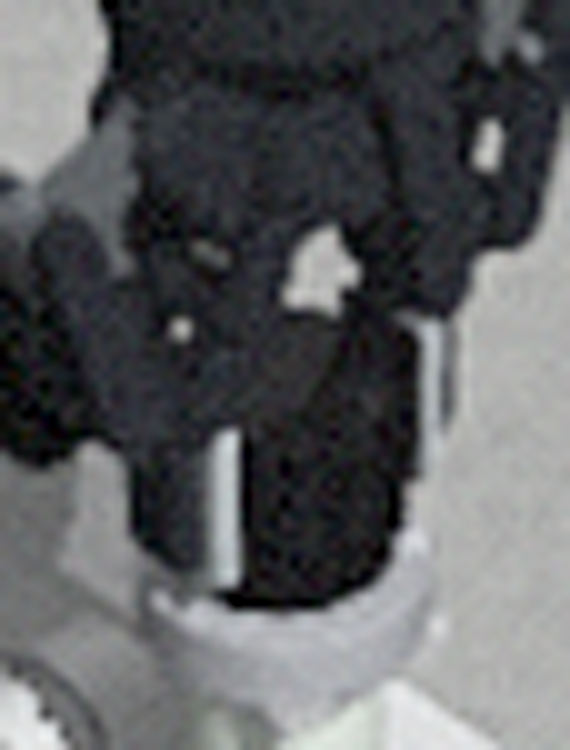

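Nearly seated and concentric with the ring; final contact, then release.

```bash
python3 -m jog '[{"grip":1,"x":0,"y":0,"z":1,"rx":0,"ry":0,"rz":0},{"grip":1,"x":0,"y":0,"z":1,"rx":0,"ry":0,"rz":0},{"grip":1,"x":0,"y":0,"z":0,"rx":0,"ry":0,"rz":0},{"grip":1,"x":0,"y":0,"z":0,"rx":0,"ry":0,"rz":0}]'
python3 - <<'E'
from h import *
go(.6203,.0789,.1697,-1.5)
E
```

```text
time: 64.13
eef_pos: [0.621, 0.079, 0.3247]
tcp_rot: [1.0, -0.013, 0.0, 0.0]
contact_force: [-0.8, 0.4, 1.9]
opening: 0.519
t 64.13 grasp [0.6211 0.079  0.1697] yaw -1.53 shift mm [-0.8  0.2  0. ] rz -0.0 tilt [ 0.0007 -0.    ] q6 -0.01 open 0.519 F [-0.8  0.4  1.9]
```

```bash
python3 -m jog '[{"grip":1,"x":0,"y":0,"z":0.7,"rx":0,"ry":0,"rz":0},{"grip":1,"x":0,"y":0,"z":0,"rx":0,"ry":0,"rz":0},{"grip":0.4,"x":0,"y":0,"z":0,"rx":0,"ry":0,"rz":0},{"grip":0,"x":0,"y":0,"z":0,"rx":0,"ry":0,"rz":0},{"grip":0,"x":0,"y":0,"z":0,"rx":0,"ry":0,"rz":0},{"grip":0,"x":0,"y":0,"z":-15,"rx":0,"ry":0,"rz":0},{"grip":0,"x":0,"y":0,"z":-35,"rx":0,"ry":0,"rz":0},{"grip":0,"x":0,"y":0,"z":-35,"rx":0,"ry":0,"rz":0}]';python3 -m jog '[{"grip":0,"x":-20,"y":-30,"z":0,"rx":0,"ry":0,"rz":0},{"grip":0,"x":-30,"y":-25,"z":0,"rx":0,"ry":0,"rz":0},{"grip":0,"x":-30,"y":-25,"z":0,"rx":0,"ry":0,"rz":0},{"grip":0,"x":-30,"y":-25,"z":0,"rx":0,"ry":0,"rz":0},{"grip":0,"x":-20,"y":-20,"z":0,"rx":0,"ry":0,"rz":0},{"grip":0,"x":0,"y":0,"z":0,"rx":0,"ry":0,"rz":0},{"grip":0,"x":0,"y":0,"z":0,"rx":0,"ry":0,"rz":0}]'
python3 -c "
from h import *
go(.62,.0785,.19,-1.5)
S=snap('scene','fins.png');T=snap('top','fint.png')
crop('f1.png',S['frame'],180,190,330,310,5);crop('f2.png',T['frame'],275,165,400,245,6)"
```

```text
time: 64.8
eef_pos: [0.6204, 0.079, 0.4064]
tcp_rot: [1.0, -0.013, -0.003, -0.0]
contact_force: [0.5, -0.1, 0.5]
opening: 0.995
time: 65.38
eef_pos: [0.4933, 0.2084, 0.4083]
tcp_rot: [1.0, -0.012, 0.0, 0.0]
contact_force: [0.1, -0.5, 0.2]
opening: 1.002
t 65.38 grasp [0.4934 0.2084 0.2533] yaw -1.38 shift mm [129.6 126.8  63.4] rz 0.1 tilt [ 0.0004 -0.0002] q6 0.23 open 1.002 F [ 0.1 -0.5  0.2]
```

View pics/f1.png

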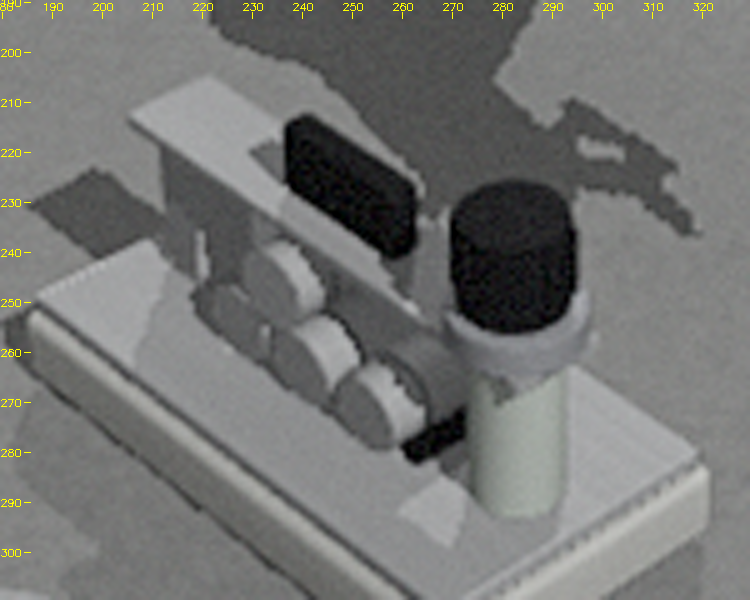

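View pics/f2.png

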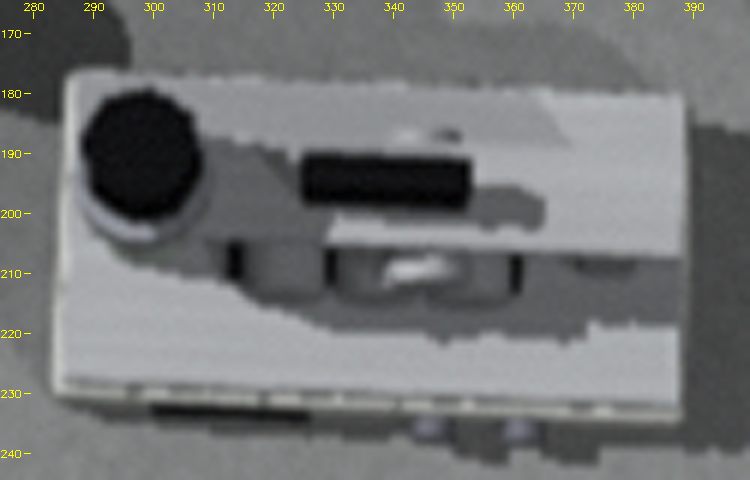

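View pics/fins.png

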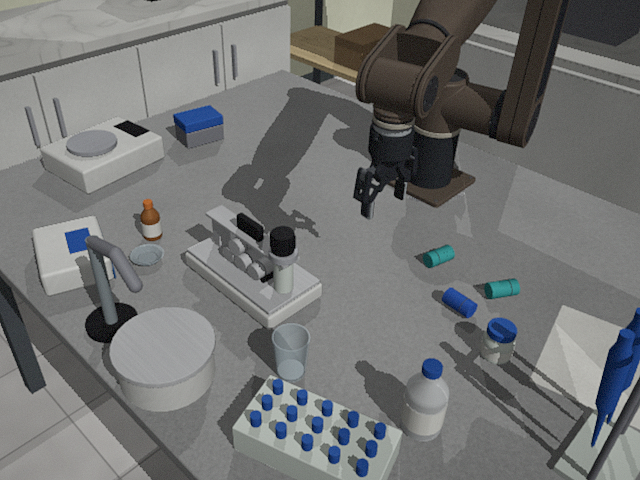

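View pics/fint.png

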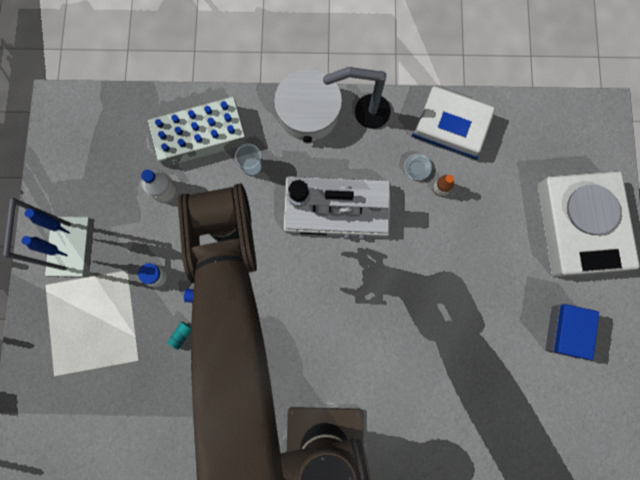

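The final pictures show no tin left on the bench. The stack is level and concentric at top-view pixel (298,190), and the bystanders stand where they were. The robot touches nothing, so I am handing in.

```bash
python3 -c "
from plant import sign_off
print(sign_off())"
```

```text
the job is handed in; nothing more can be done
None
```

I finished the job and handed it in at about 65 s on the robot's clock, well under the 210 s limit.

- **Tins:** Four tins were present. Three are in the grooves and the fourth lies in gap 0. In the top view, the groove 2 and gap 0 tins measured within about 1 mm of the ridges' centre end to end. I did not measure the other two that way.
- **Stack:** The spacer went on the post, then the bar (its other end on the pillar), the ring and the cap. Each was lowered until contact force rose within about 1 mm of the expected height.
- **Final pictures:** The bar looks level on the spacer and pillar, and the ring and cap look concentric on the post. No tin is left on the bench, and the bystanders and the coloured look-alike tins look undisturbed.

Things that disagreed or went differently:

- **Cameras:** The two views differed by 2–7 mm, mostly in x, so I averaged them and made the final alignments against the post in the pictures.
- **Ring grip:** The gripper opening read about 54 mm on the 58 mm ring. I found no cause, but the ring sat level in the jaws and seated normally.
- **Bar:** It had been knocked a few centimetres aside before I reached it, so I located it again before gripping.
- **Cap:** In the final picture its lower edge was about 0.5 px (roughly 1 mm) from where a seated cap should be. That is within measuring error.

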